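Dispense milling balls through a slide-gate hopper

TASK

Put every white milling ball from the blue tray into the hopper with its gate shut, and stand the steel pail upright on the bench under the end of the chute. With the pail there, draw the gate out by its red post all the way to its stop so that all the balls run into the pail, then push the gate fully shut again. Finally lift the pail by its handle and stand it, with all the balls in it, in the middle of the round yellow mat; leave the petri dish, the timer and the glass beaker alone.

Things in the scene. Friction and masses are not known exactly. Their poses are not given: they have to be found in the camera images.
- hopper: Fixed hopper of aluminium and clear plastic. Origin on the bench below the chute's outlet lip; +x back along the chute, +y to the side where the gate comes out. Floor 90 mm wide inside, height 100 mm at the lip, 147 at the back (x 162). Open chute x 0 to 52, walls up to 122 (138 from x 30 on); bin behind it, walls up to 194. Outside 122 mm wide, feet 126, legs and feet from x 51 on. Balls roll out once the gate is open.
- bin (a point): Centre of the open mouth of the bin, at the height of its rim, 195 mm above the bench; axes as the hopper's. Mouth 100 mm (x) by 90 mm (y) inside; its floor is 63 mm (middle) below. A ball let go at or a little above the mouth's centre stays in the bin while the gate is shut.
- drop (a point): The point on the bench under the end of the chute where the middle of the pail belongs, 45 mm in front (-x) of the lip; axes as the hopper's.
- gate (a joint): Slide gate between bin and chute, m: 0 = fully shut, grows as it is drawn out sideways along the hopper's +y, 0.092 = at its end stop, fully open. Stays where left (friction about 1.5 N).
- gate_post (a point): Point on the axis of the gate's upright red post, 18 mm below its top; moves with the gate, axes as the hopper's. Post 18 mm in diameter, from 128 to 190 mm above the bench; this point is at 172 mm. With the gate shut the post's axis is 29 mm from the hopper's legs and 35 mm from the rim of the mouth.
- pail: Loose steel pail, about 0.2 kg, origin at the centre of its underside, z up. 80 mm across at the foot, 108 at the rim, 70 high, wall 3, floor 4 thick. A fixed arched handle spans it along its y, top 141 up. The rim passes 20 mm under the chute lip, the handle does not: bring it in low (lifted at most 12 mm) from the hopper's -x side, and take it out the same way.
- pail_grip (a point): Centre of the pail handle's black grip, 132 mm above the pail's underside; the grip is 14 mm thick (pail's x), 56 mm long (pail's y), 18 mm high. Axes as the pail's.
- tray: Fixed shallow blue tray, 114 mm (x) by 196 mm (y), walls 4 mm thick, origin at the centre of its underside. Floor 4 mm up, rim 16 mm above the bench; a ball on its floor has its centre at 19 mm and its top at 34 mm.
- mat: Fixed round yellow mat, 110 mm in diameter, 4 mm thick, origin at the centre of its underside.
- ball_0: White ceramic milling ball, 30 mm in diameter, about 50 g, origin at its centre (its axes turn as it rolls). Starts in the tray, unless absent (3 to 5 are present). Rolls a little when knocked, then comes to rest.
- ball_1: White ceramic milling ball, 30 mm in diameter, about 50 g, origin at its centre (its axes turn as it rolls). Starts in the tray, unless absent (3 to 5 are present). Rolls a little when knocked, then comes to rest.
- ball_2: White ceramic milling ball, 30 mm in diameter, about 50 g, origin at its centre (its axes turn as it rolls). Starts in the tray, unless absent (3 to 5 are present). Rolls a little when knocked, then comes to rest.
- ball_3: White ceramic milling ball, 30 mm in diameter, about 50 g, origin at its centre (its axes turn as it rolls). Starts in the tray, unless absent (3 to 5 are present). Rolls a little when knocked, then comes to rest.
- ball_4: White ceramic milling ball, 30 mm in diameter, about 50 g, origin at its centre (its axes turn as it rolls). Starts in the tray, unless absent (3 to 5 are present). Rolls a little when knocked, then comes to rest.
- petri: Petri dish, 61 mm across, 15 mm high, bystander. Origin at the centre of its underside.
- timer: White bench timer, 72 by 66 by 18 mm, bystander. Origin at the centre of its underside.
- beaker: Small glass beaker, 52 mm across, 61 mm high, bystander behind the hopper. Origin at the centre of its underside.

How it is judged:
By the outcome, as a careful person would: the job done as asked, in the order asked, and still so for the second after the job is handed in, with the robot touching nothing.
Of ball_0, ball_1, ball_2, ball_3, ball_4 only 3 to 5 are there at a start; the rules pass over those that are not, and their reading is None.
At some moment in a run one of ball_0, ball_1, ball_2, ball_3, ball_4 may be knocked a few centimetres aside while the robot is not near it.
It also fails if it takes over 210 s, if anything falls off the work surface, if the arm or the gripper's body presses on something with over 40 N, if the wrist force passes 120 N, or if a joint passes its speed limit or range.

ROBOT

A 6-joint arm with a two-finger parallel gripper is mounted at the origin on a cart in front of the work surface, level with it; the furniture and walls round the work are solid. World frame = base frame: x ahead of the robot, y to its left, z up, the work surface at z = 0. Lengths are in m, angles in rad, forces in N, time in s.
With the tool pointing down it reaches from about 0.375 to 0.975 m from the base axis. Payload 3.8 kg.
Tool frame: the origin (TCP) lies at the very end of the fingers, on their centre line; the grasp point (between the pads) lies 19 mm behind it; z points along the fingers, y is the direction in which the jaws open and shut (so a half turn about z gives the same grasp; the last joint's range is limited). The gripper opens to 85 mm and grips with 20 to 120 N. Pads are 22 mm wide; open, the fingers measure 114 mm over their backs; the gripper's body (76 mm by 85 mm) begins 54 mm behind the grasp point. The pads swing forward as they close: fully open they stand 13 mm farther back than shut.
Start: joints at [-1.365, 0.264, 1.604, -0, 1.274, -0.037], TCP at [0.162, -0.655, 0.231] pointing down, gripper open.
Joint ranges: [-2.63, 2.63], [-0.94, 2.18], [0.31, 2.57], [-1.31, 4.45], [0, 2.66], [-2.55, 2.55]. Speed limits (rad/s): [2.57, 2.57, 3.14, 3.14, 3.14, 3.14].

INTERFACE

Orientations are given as a rotation vector (axis times angle).
In Python, from workcell import bot, read_camera, finish_job gives the robot as it stands. The module is installed in compiled form; this text tells all that it offers.
- The arm moves only by the tool servo_tool, never from a script. Its argument "targets" is text: rows parted by semicolons, each of 7 numbers parted by spaces: the turn, a rotation vector about the tool's x, y, z in rad, then the shift along the tool's x, y, z in mm, then the finger opening in mm, from 0 to 85.4. In form: wx wy wz x y z gripper; .... A call has 1 to 8 rows; each row shifts and turns the pose as measured when the row begins, along the tool's axes as they then stand; what a row does not reach is not made up. A row lasts 1/12 s, in which the tool goes at most 41.7 mm and 7.16 degrees, less where a joint would pass 70% of its speed; a pose out of reach is approached as far as the arm can. A call is refused whole if a number of a shift passes 41.7 or a number of a turn 0.125, either way. A call with a gripper value outside its range is refused whole. The fingers move at their own pace and stop on an object; "newtons" is the grip in N (left out, the last holds). Time passes only in rows, so rows that do not move let the fingers close. It gives the time, the measured TCP pose, the force and the opening at its end, in the units of the state.
- bot.read_state(): the state, without advancing time (a new reading comes with each control period).
- read_camera(name): name is "side" or "top" or "wrist"; returns a dict with "image" (420x560x3 uint8, red, green, blue), "mtx" (3x3 intrinsics, pixels), "eye" and "orientation" of the camera in the world; the wrist camera has in their place "T_tool_cam" (4x4, takes a point from camera to tool coordinates, whose origin is the TCP and whose axes are the flange's). Camera axes: x right, y up, looking along -z (the intrinsics and any distortion apply to the point x, -y, -z); pixel columns grow to the right and rows downward; lengths in m; the calibration is good to about 2 mm. A picture is of the moment at which its call begins: read the wrist's pose just before it. There is no depth.
- finish_job(): hands the job in, once; it reports no verdict.
The state is a dict: "time": time; "q": joint angles; "joint_vel": joint speeds; "joint_torque": joint torques, N m; "tool_pos": TCP position; "tcp_rot": TCP orientation; "wrist_force": force on the tool from outside, world axes, zero at the start; "torque": the same for the moment, N m; "width": opening from 0.0 (shut) to 1.0 (fully open).
Only numpy, scipy, OpenCV 4.12 (cv2) and the standard library are available. Lean on these libraries where they do the work, as an engineer would, in place of code of your own. Each camera call takes 0.05 s, during which the arm holds its last target.

## Working session

There is one attempt and no reset: what is moved stays moved. The work goes in short steps, Python scripts to look and compute and a tool call to move; the robot and the scene stay as the last step left them, time stands still between calls to the robot, and variables do not carry over. Pictures are saved under pics/ and viewed, and the job is handed in when it is done.

Besides the shell and the picture viewer there is one more tool, called after ">>>" by a JSON object that holds its "fn" and its "kwargs". servo_tool: Moves the arm, as the interface text tells. Its arguments: {"type":"object","properties":{"targets":{"type":"string"},"newtons":{"type":"number"}},"required":["targets"]}

```bash
mkdir -p pics; cat > h.py <<'E'
import numpy as np, cv2
from scipy.spatial.transform import Rotation as R
from workcell import bot, read_camera, finish_job
def snap(name,fn,crop=None,scale=1):
    s=bot.read_state()
    c=read_camera(name)
    im=cv2.cvtColor(c["image"],cv2.COLOR_RGB2BGR)
    if crop: im=im[crop[1]:crop[3],crop[0]:crop[2]]
    if scale!=1: im=cv2.resize(im,None,fx=scale,fy=scale,interpolation=cv2.INTER_CUBIC)
    cv2.imwrite("pics/"+fn,im)
    return s,c
def campose(name,c,s=None):
    if "eye" in c:
        o=np.array(c["orientation"])
        Rm=o if o.shape==(3,3) else R.from_rotvec(o).as_matrix()
        return Rm,np.array(c["eye"])
    T=np.array(c["T_tool_cam"]); Rt=R.from_rotvec(s["tcp_rot"]).as_matrix()
    return Rt@T[:3,:3], Rt@T[:3,3]+np.array(s["tool_pos"])
def unproj(Rm,e,K,uv,z):
    p=np.array([(uv[0]-K[0,2])/K[0,0],(uv[1]-K[1,2])/K[1,1]])
    d=Rm@np.array([p[0],-p[1],-1.0])
    t=(z-e[2])/d[2]; return e+t*d
def proj(Rm,e,K,P):
    p=Rm.T@(np.array(P)-e); return np.array([K[0,0]*p[0]/-p[2]+K[0,2],K[1,1]*-p[1]/-p[2]+K[1,2]])
E
python3 - <<'E'
from h import *
print(bot.read_state())
for n in ["side","top","wrist"]:
    s,c=snap(n,n+"0.png",scale=1.4)
    print({k:v for k,v in c.items() if k!="image"})
E
```

```text
{'time': 0.0, 'q': array([-1.36487559e+00,  2.64741099e-01,  1.60535185e+00, -1.45822411e-05,
        1.27369725e+00, -3.69075449e-02]), 'joint_vel': array([ 0.00111784, -0.00058247, -0.00090776, -0.00072517,  0.00036771,
       -0.00105291]), 'joint_torque': array([ 1.13890944e-04, -5.15105081e+01, -3.67314577e+01,  9.06433661e-05,
        1.28935822e-02, -1.13034130e-05]), 'tool_pos': array([ 0.16214455, -0.6544958 ,  0.2299821 ]), 'tcp_rot': array([-3.11629211e+00, -3.80238931e-01,  3.12960351e-04]), 'wrist_force': array([-0.65542537,  0.1880216 ,  0.90954045]), 'torque': array([ 0.04382944, -0.01520283,  0.00597725]), 'width': 1.0002696478094406}
{'mtx': array([[517.20987516,   0.        , 288.32096664],
       [  0.        , 517.20987516, 209.36155911],
       [  0.        ,   0.        ,   1.        ]]), 'eye': array([0.38043732, 1.57249755, 1.18331493]), 'orientation': array([ 0.05854494, -1.43827814, -2.65454004])}
{'mtx': array([[473.13112805,   0.        , 278.83489526],
       [  0.        , 473.13112805, 206.20276063],
       [  0.        ,   0.        ,   1.        ]]), 'eye': array([0.41944123, 0.00365178, 1.66189731]), 'orientation': array([ 0.07051945, -0.08415348, -1.56180164])}
{'mtx': array([[308.66081672,   0.        , 285.8274675 ],
       [  0.        , 308.66081672, 205.37421176],
       [  0.        ,   0.        ,   1.        ]]), 'T_tool_cam': array([[-2.57521397e-04,  9.57142846e-01,  2.89616136e-01,
         7.43807394e-02],
       [ 9.99998834e-01, -1.89363585e-04,  1.51500225e-03,
         3.46625708e-05],
       [ 1.50491632e-03,  2.89616188e-01, -9.57141682e-01,
        -1.44234826e-01],
       [ 0.00000000e+00,  0.00000000e+00,  0.00000000e+00,
         1.00000000e+00]])}
```

View pics/top0.png

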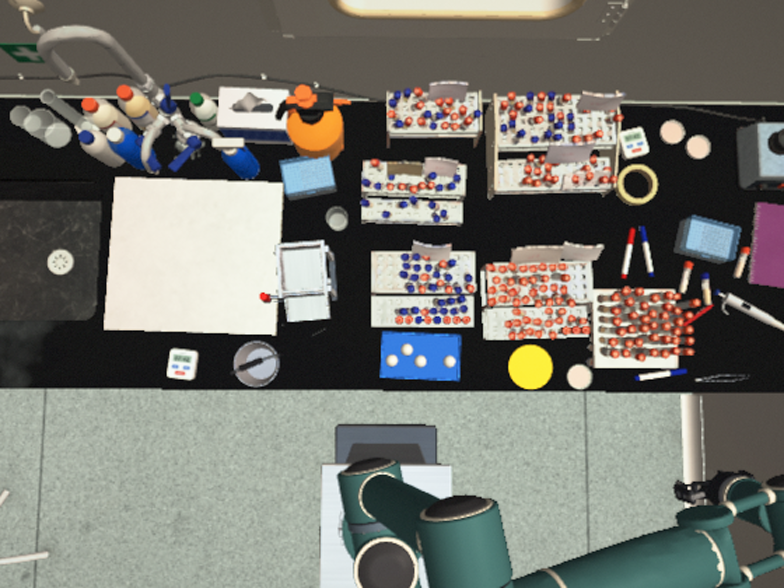

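View pics/side0.png

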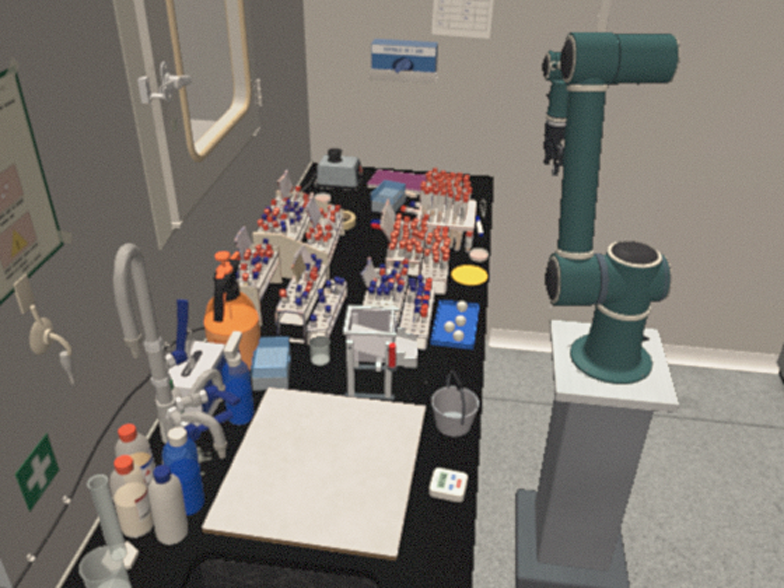

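View pics/wrist0.png

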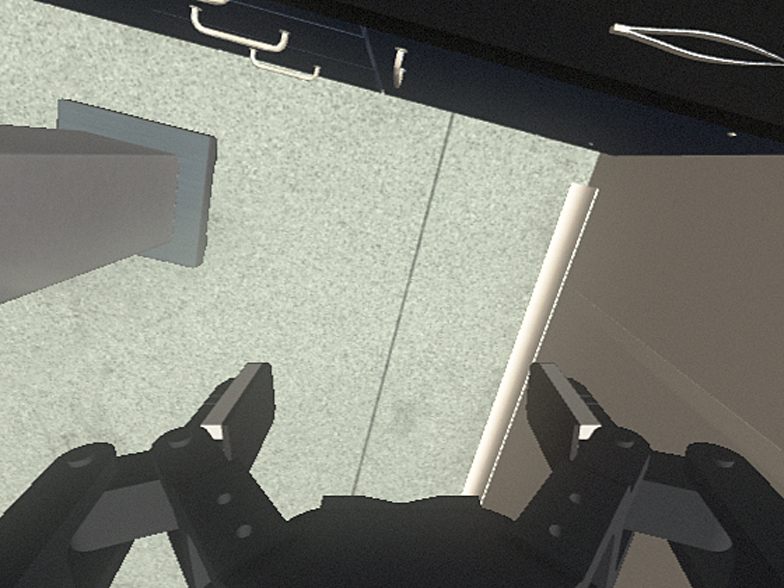

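```bash
python3 - <<'E'
from h import *
snap("top","t1.png",(110,140,350,290),3.3)
snap("side","s1.png",(230,180,370,360),3.3)
E
```

```text
(no output)
```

View pics/t1.png

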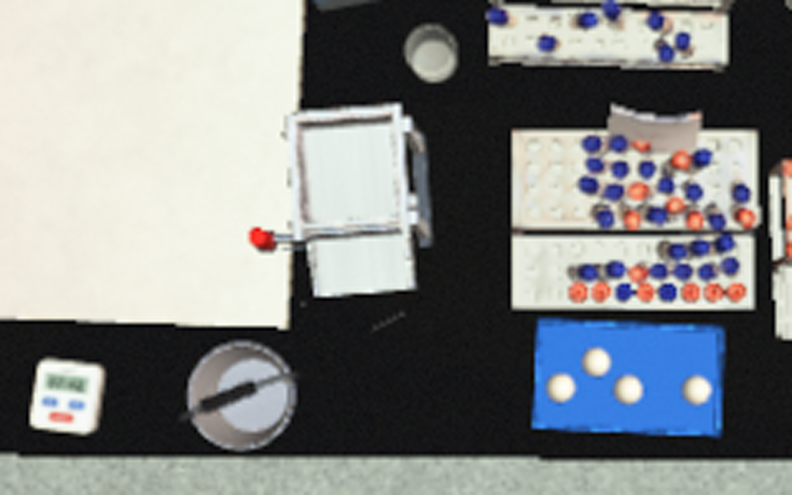

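View pics/s1.png

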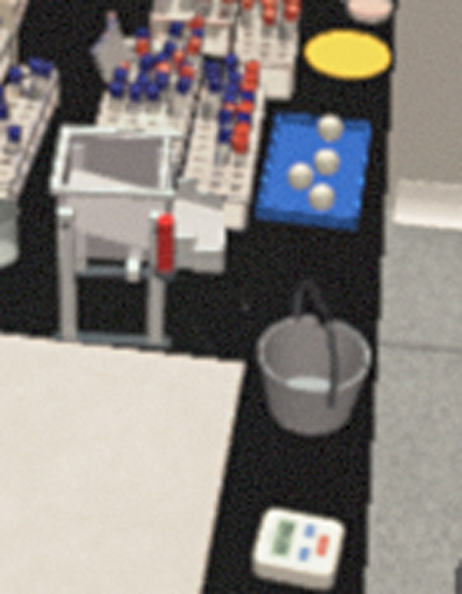

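```bash
python3 - <<'E'
from h import *
s,c=snap("top","x.png");Rm,e=campose("top",c);K=c["mtx"]
f=lambda x,y,z:unproj(Rm,e,K,(110+(x+.5)/3.3-.5,140+(y+.5)/3.3-.5),z)
print(e)
for n,x,y,z in [("balla",597,362,.019),("ballb",562,388,.019),("ballc",628,389,.019),("balld",697,389,.019),
 ("rimBL",291,112,.194),("rimBR",402,104,.194),("rimFR",408,230,.194),("rimFL",298,238,.194),("lipL",313,297,.122),("lipR",414,290,.122),("post",262,237,.19),
 ("trayTL",538,320,.016),("TR",723,327,.016),("BR",718,437,.016),("BL",531,430,.016),
 ("pailrimcenter",241,396,.07),("grip",229,398,.135),("hand1",183,417,.09),("hand2",298,376,.09),("beaker",432,53,.03),("timer",66,397,.018)]:
  p=f(x,y,z);print(n,p.round(4))
for n,u,v,z in [("mat",530/1.4,367/1.4,.004),("disc",580/1.4,377/1.4,.015)]: print(n,unproj(Rm,e,K,(u,v),z).round(4))
E
```

```text
[0.41944123 0.00365178 1.66189731]
balla [ 0.4323 -0.0517  0.019 ]
ballb [ 0.405  -0.0152  0.019 ]
ballc [ 0.4044 -0.0843  0.019 ]
balld [ 0.4049 -0.1565  0.019 ]
rimBL [0.6653 0.246  0.194 ]
rimBR [0.6739 0.1408 0.194 ]
rimFR [0.5537 0.1331 0.194 ]
rimFL [0.5453 0.2366 0.194 ]
lipL [0.4933 0.2319 0.122 ]
lipR [0.5009 0.1326 0.122 ]
post [0.5463 0.2712 0.19  ]
trayTL [0.4759 0.0105 0.016 ]
TR [ 0.47   -0.1843  0.016 ]
BR [ 0.3552 -0.1787  0.016 ]
BL [0.3611 0.0169 0.016 ]
pailrimcenter [0.3951 0.31   0.07  ]
grip [0.3941 0.3091 0.135 ]
hand1 [0.3742 0.3633 0.09  ]
hand2 [0.4157 0.2498 0.09  ]
beaker [0.7574 0.1253 0.03  ]
timer [0.392  0.5023 0.018 ]
mat [ 0.3902 -0.3594  0.004 ]
disc [ 0.3667 -0.4805  0.015 ]
```

```bash
cat >> h.py <<'E'
def down(psi):
    # tool x at yaw psi, z down
    x=np.array([np.cos(psi),np.sin(psi),0]);z=np.array([0,0,-1.]);y=np.cross(z,x)
    return R.from_matrix(np.stack([x,y,z],1))
def plan(wps,vmax=38,wmax=0.11):
    """wps: list of (xyz or None, psi, grip, rows or None)"""
    s=bot.read_state();p=np.array(s["tool_pos"]);r=R.from_rotvec(s["tcp_rot"])
    out=[]
    for xyz,psi,g,n in wps:
        xyz=p if xyz is None else np.array(xyz); rt=down(psi)
        dr=(r.inv()*rt).as_rotvec(); d=(xyz-p)*1000
        N=n or int(max(1,np.ceil(np.linalg.norm(d)/vmax),np.ceil(np.linalg.norm(dr)/wmax)))
        for i in range(N):
            v=r.inv().apply(d/N); w=dr/N
            out.append(" ".join("%.3g"%round(a,3) for a in w)+" "+" ".join("%.1f"%a for a in v)+" %d"%g)
            r=r*R.from_rotvec(w)
        p=xyz; r=rt
    for i in range(0,len(out),8): print("; ".join(out[i:i+8]));print()
def st():
    s=bot.read_state(); x=R.from_rotvec(s["tcp_rot"]).as_matrix()
    print("t%.2f"%s["time"],np.round(s["tool_pos"],4),"psi %.3f tilt %.4f %.4f"%(np.arctan2(x[1,0],x[0,0]),x[0,2],x[1,2]),"F",np.round(s["wrist_force"],1),"w %.3f"%s["width"],"q",np.round(s["q"],2))
E
python3 -c "
from h import *
plan([((0.40,-0.13,0.26),1.62,50,None)])"
```

```text
-0 -0 -0.086 22.3 -28.3 -1.8 50; -0 -0 -0.086 24.7 -26.3 -1.8 50; -0 -0 -0.086 26.8 -24.0 -1.8 50; -0 -0 -0.086 28.8 -21.6 -1.8 50; -0 -0 -0.086 30.5 -19.1 -1.8 50; -0 -0 -0.086 32.1 -16.4 -1.8 50; -0 -0 -0.086 33.4 -13.6 -1.8 50; -0 -0 -0.086 34.4 -10.7 -1.8 50

-0 -0 -0.086 35.2 -7.7 -1.8 50; -0 -0 -0.086 35.7 -4.6 -1.8 50; -0 -0 -0.086 36.0 -1.5 -1.8 50; -0 -0 -0.086 36.0 1.6 -1.8 50; -0 -0 -0.086 35.7 4.7 -1.8 50; -0 -0 -0.086 35.2 7.7 -1.8 50; -0 -0 -0.086 34.4 10.7 -1.8 50; -0 -0 -0.086 33.3 13.6 -1.8 50
```

>>> {"fn": "servo_tool", "kwargs": {"targets": "0 0 -0.086 22 -28 -2 50; 0 0 -0.086 25 -26 -2 50; 0 0 -0.086 27 -24 -2 50; 0 0 -0.086 29 -22 -2 50; 0 0 -0.086 30 -19 -2 50; 0 0 -0.086 32 -16 -2 50; 0 0 -0.086 33 -14 -2 50; 0 0 -0.086 34 -11 -2 50", "newtons": 30}}

```text
time: 0.97
tool_pos: [0.2776, -0.3878, 0.2436]
tcp_rot: [-2.792, -1.439, 0.001]
wrist_force: [0.9, -0.3, 0.7]
width: 0.584
```

>>> {"fn": "servo_tool", "kwargs": {"targets": "0 0 -0.086 35 -8 -2 50; 0 0 -0.086 36 -5 -2 50; 0 0 -0.086 36 -2 -2 50; 0 0 -0.086 36 2 -2 50; 0 0 -0.086 36 5 -2 50; 0 0 -0.086 35 8 -2 50; 0 0 -0.086 34 11 -2 50; 0 0 -0.086 33 14 -2 50"}}

```text
time: 1.63
tool_pos: [0.39, -0.108, 0.2621]
tcp_rot: [2.103, 2.325, 0.002]
wrist_force: [2.1, -0.6, 0.0]
width: 0.582
```

```bash
python3 - <<'E'
from h import *
st()
s,c=snap("wrist","w1.png",scale=1.4)
Rm,e=campose("wrist",c,s)
print(e)
np.savez("w1.npz",R=Rm,e=e,K=c["mtx"])
for b in [(.4323,-.0517,.019),(.405,-.0152,.019),(.4044,-.0843,.019),(.4049,-.1565,.019)]: print(proj(Rm,e,c["mtx"],b)*1.4)
E
```

```text
t1.63 [ 0.39   -0.108   0.2621] psi 1.671 tilt 0.0056 -0.0031 F [ 2.1 -0.6  0. ] w 0.582 q [-0.33 -0.3   2.1  -0.    1.33 -0.43]
[ 0.38204258 -0.03379491  0.40609214]
[452.62325312 182.61160029]
[426.47585995 135.21078645]
[416.71382072 216.76375697]
[408.7339761  293.48887034]
```

View pics/w1.png

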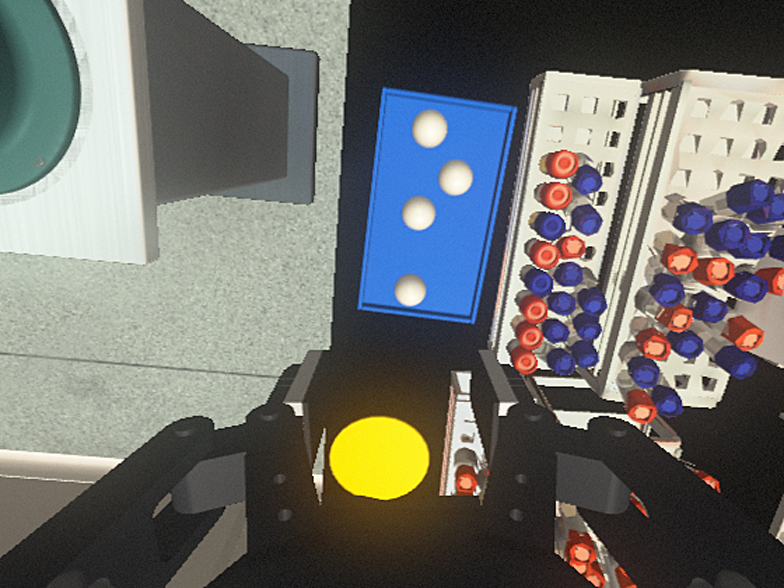

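```bash
python3 - <<'E'
from h import *
d=np.load("w1.npz")
for uv in [(456,177),(430,129),(419,213),(410,290)]: print(unproj(d["R"],d["e"],d["K"],np.array(uv)/1.4,.019).round(4))
plan([((0.404,-0.156,0.10),1.6,46,None),((0.404,-0.156,0.03),1.6,46,2),(None,1.6,46,1)])
E
```

```text
[ 0.4346 -0.0467  0.019 ]
[ 0.4074 -0.01    0.019 ]
[ 0.4061 -0.0808  0.019 ]
[ 0.4057 -0.153   0.019 ]
0.002 -0 0.016 -11.0 0.8 32.5 46; 0.002 -0 0.016 -11.0 1.1 32.5 46; 0.002 -0 0.016 -11.0 1.3 32.5 46; 0.002 -0 0.016 -11.0 1.5 32.5 46; 0.002 -0 0.016 -10.9 1.8 32.5 46; 0 0 0 0.0 0.0 35.0 46; 0 0 0 0.0 0.0 35.0 46; 0 0 0 0.0 0.0 0.0 46
```

>>> {"fn": "servo_tool", "kwargs": {"targets": "0 0 0.016 -11 1 33 46; 0 0 0.016 -11 1 33 46; 0 0 0.016 -11 1 33 46; 0 0 0.016 -10 2 33 46; 0 0 0 -4 1 20 46; 0 0 0 0 0 0 46; 0 0 0 0 0 0 46"}}

```text
time: 2.27
tool_pos: [0.411, -0.1447, 0.1114]
tcp_rot: [2.145, 2.272, 0.024]
wrist_force: [0.5, 0.2, 0.8]
width: 0.539
```

```bash
cat >> h.py <<'E'
def wl(fn,pts=[],scale=1.4):
    s,c=snap("wrist",fn,scale=scale);Rm,e=campose("wrist",c,s);np.savez("w.npz",R=Rm,e=e,K=c["mtx"],sc=scale);st()
    for b in pts: print(b,(proj(Rm,e,c["mtx"],b)*scale).round(0))
def wu(u,v,z):
    d=np.load("w.npz");r=unproj(d["R"],d["e"],d["K"],np.array([u,v])/d["sc"],z);print((u,v),r.round(4));return r
E
python3 -c "
from h import *
wl('w2.png',[(.4055,-.155,.019)])"
```

```text
t2.32 [ 0.4109 -0.1445  0.1116] psi 1.628 tilt 0.0225 -0.0005 F [-1.1  0.   0.3] w 0.538 q [-0.4  -0.1   2.23  0.01  0.99 -0.47]
(0.4055, -0.155, 0.019) [385. 308.]
```

View pics/w2.png

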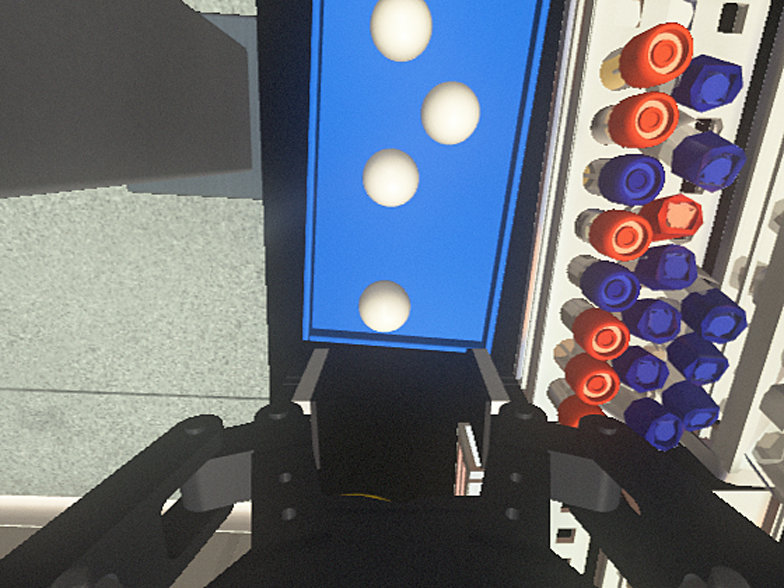

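```bash
python3 -c "
from h import *
for u,v in [(385,306),(391,178),(451,113),(401,28)]: wu(u,v,.019)
plan([((0.4055,-0.1545,0.05),1.6,46,2),((0.4055,-0.1545,0.008),1.6,46,2),(None,1.6,46,1)])"
```

```text
(385, 306) [ 0.4053 -0.1536  0.019 ]
(391, 178) [ 0.4051 -0.0816  0.019 ]
(451, 113) [ 0.434  -0.0477  0.019 ]
(401, 28) [ 0.4063 -0.011   0.019 ]
0.011 0.001 0.014 -4.8 -3.6 30.7 46; 0.011 0.001 0.014 -4.8 -3.2 30.8 46; 0 0 0 0.0 0.0 21.0 46; 0 0 0 0.0 0.0 21.0 46; 0 0 0 0.0 0.0 0.0 46
```

>>> {"fn": "servo_tool", "kwargs": {"targets": "0.011 0 0.014 -5 -3 31 46; 0.011 0 0.014 -4 -3 31 46; 0 0 0 0 0 20 46; 0 0 0 0 0 0 46; 0 0 0 0 0 0 46"}}

```text
time: 2.73
tool_pos: [0.4161, -0.158, 0.0386]
tcp_rot: [2.176, 2.238, 0.01]
wrist_force: [0.0, 0.5, -0.5]
width: 0.543
```

```bash
python3 -c "
from h import *
wl('w3.png',[(.4055,-.155,.019)])"
```

```text
t2.78 [ 0.4161 -0.158   0.0389] psi 1.599 tilt 0.0194 -0.0097 F [ 0.2  0.8 -0.3] w 0.536 q [-0.42  0.03  2.27 -0.    0.82 -0.45]
(0.4055, -0.155, 0.019) [373. 337.]
```

View pics/w3.png

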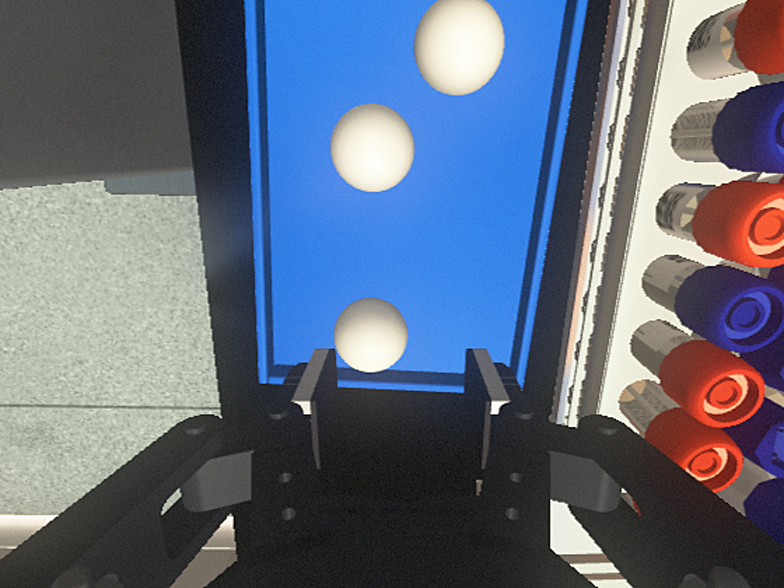

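```bash
python3 -c "
from h import *
wu(371,335,.019)
plan([((0.4055,-0.1545,0.038),1.6,46,2)])"
```

```text
(371, 335) [ 0.4048 -0.1541  0.019 ]
0.01 0.005 -0.001 1.9 -5.3 0.3 46; 0.01 0.005 -0.001 1.9 -5.3 0.4 46
```

>>> {"fn": "servo_tool", "kwargs": {"targets": "0.01 0.005 0 2 -6 0 46; 0.01 0.005 0 2 -6 0 46; 0 0 0 0 0 0 46"}}

```text
time: 3.03
tool_pos: [0.4066, -0.1553, 0.044]
tcp_rot: [2.185, 2.25, 0.002]
wrist_force: [0.6, 0.3, -0.1]
width: 0.536
```

```bash
python3 -c "
from h import *
st()
plan([((0.405,-0.1545,0.008),1.6,46,2)])"
```

```text
t3.03 [ 0.4066 -0.1553  0.044 ] psi 1.600 tilt 0.0049 -0.0027 F [ 0.6  0.3 -0.1] w 0.536 q [-0.42  0.01  2.27 -0.    0.85 -0.45]
0.002 0.001 -0 0.5 -0.9 18.0 46; 0.002 0.001 -0 0.4 -0.9 18.0 46
```

>>> {"fn": "servo_tool", "kwargs": {"targets": "0.005 0 0 0 -2 18 46; 0.004 0 0 0 -2 18 46; 0 0 0 0 0 0 46"}}

```text
time: 3.28
tool_pos: [0.4069, -0.1573, 0.0125]
tcp_rot: [2.182, 2.247, -0.002]
wrist_force: [-0.7, 0.4, -0.9]
width: 0.542
```

```bash
python3 -c "
from h import *
wl('w4.png')
plan([((0.405,-0.1545,0.008),1.6,46,1)])"
```

```text
t3.33 [ 0.4079 -0.1577  0.0137] psi 1.600 tilt 0.0075 -0.0081 F [-0.   0.5 -0.4] w 0.538 q [-0.42  0.07  2.29 -0.01  0.78 -0.45]
0.007 0.008 -0 3.3 -2.8 5.6 46
```

View pics/w4.png

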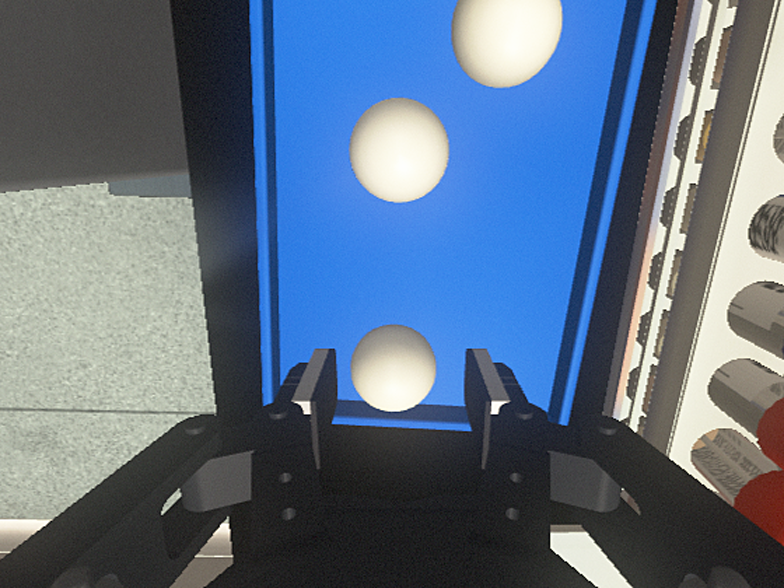

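>>> {"fn": "servo_tool", "kwargs": {"targets": "0.007 0.008 0 3 -2 6 46; 0 0 0 0 0 0 20; 0 0 0 0 0 0 20; 0 0 0 0 0 0 20; 0 0 0 0 0 0 20", "newtons": 30}}

```text
time: 3.75
tool_pos: [0.4086, -0.1556, 0.0112]
tcp_rot: [2.185, 2.25, 0.004]
wrist_force: [-0.6, 0.5, -0.9]
width: 0.329
```

```bash
python3 -c "
from h import *
st()
plan([((0.405,-0.1545,0.10),1.6,20,4)])
"
```

```text
t3.75 [ 0.4086 -0.1556  0.0112] psi 1.600 tilt 0.0052 -0.0018 F [-0.6  0.5 -0.9] w 0.329 q [-0.42  0.07  2.29  0.    0.77 -0.45]
0.001 0 -0 0.3 -0.8 -22.2 20; 0.001 0 -0 0.3 -0.8 -22.2 20; 0.001 0 -0 0.3 -0.8 -22.2 20; 0.001 0 -0 0.3 -0.9 -22.2 20
```

>>> {"fn": "servo_tool", "kwargs": {"targets": "0 0 0 0 -1 -25 20; 0 0 0 0 -1 -35 20; 0 0 0 0 0 -38 20; 0 0 0 0 0 -38 20; 0 0 0 0 0 -38 20; 0 0 0 0 0 -38 20; 0 0 0 0 0 -38 20; 0 0 0 0 0 0 20"}}

```text
time: 4.42
tool_pos: [0.4016, -0.1536, 0.2713]
tcp_rot: [-2.187, -2.252, 0.0]
wrist_force: [0.2, -0.7, 0.8]
width: 0.325
```

```bash
python3 -c "
from h import *
wl('w5.png')
plan([((0.5,0.02,0.27),1.64,20,None),((0.59,0.16,0.27),1.65,20,None)])
"
```

```text
t4.47 [ 0.4005 -0.1531  0.2682] psi 1.600 tilt -0.0054 0.0031 F [-0.5 -0.7 -0.8] w 0.328 q [-0.42 -0.24  2.04  0.    1.34 -0.45]
-0.001 -0.001 -0.007 28.3 17.4 -0.3 20; -0.001 -0.001 -0.007 28.2 17.6 -0.3 20; -0.001 -0.001 -0.007 28.1 17.8 -0.3 20; -0.001 -0.001 -0.007 28.0 18.0 -0.3 20; -0.001 -0.001 -0.007 27.9 18.2 -0.3 20; -0.001 -0.001 -0.007 27.8 18.4 -0.3 20; 0 0 -0.002 26.7 19.9 0.0 20; 0 0 -0.002 26.6 19.9 0.0 20

0 0 -0.002 26.6 20.0 0.0 20; 0 0 -0.002 26.6 20.1 0.0 20; 0 0 -0.002 26.5 20.1 0.0 20
```

View pics/w5.png

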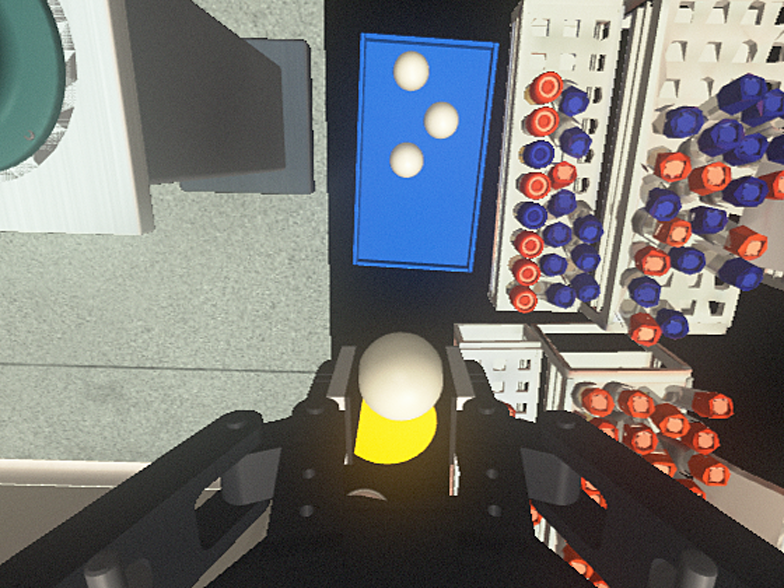

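Ball d held at (401,375). Move towards the bin.

>>> {"fn": "servo_tool", "kwargs": {"targets": "0 0 -0.007 28 17 0 20; 0 0 -0.007 28 18 0 20; 0 0 -0.007 28 18 0 20; 0 0 -0.007 28 18 0 20; 0 0 -0.007 28 18 0 20; 0 0 -0.007 28 18 0 20; 0 0 -0.002 27 20 0 20; 0 0 -0.002 27 20 0 20"}}

```text
time: 5.13
tool_pos: [0.5344, 0.0794, 0.2596]
tcp_rot: [-2.143, -2.285, 0.017]
wrist_force: [-0.3, -1.2, -0.4]
width: 0.323
```

```bash
python3 -c "
from h import *
wl('w6.png')
plan([((0.60,0.17,0.27),1.65,20,None)])
"
```

```text
t5.18 [0.5372 0.0844 0.2589] psi 1.637 tilt -0.0117 0.0031 F [ 4.4  3.8 -0. ] w 0.326 q [0.11 0.01 1.84 0.   1.3  0.04]
-0.004 -0.001 -0.004 27.1 22.7 -3.8 20; -0.004 -0.001 -0.004 27.0 22.9 -3.8 20; -0.004 -0.001 -0.004 26.9 23.0 -3.7 20
```

View pics/w6.png

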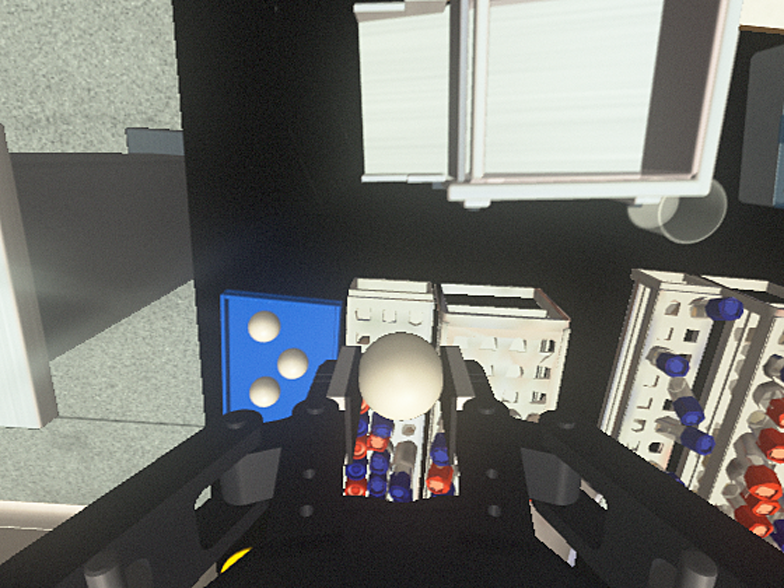

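```bash
python3 -c "
from h import *
for a in [(448,198,.194),(711,192,.194),(362,183,.122),(358,12,.122)]: wu(*a)
plan([((0.607,0.183,0.27),1.65,20,None)])
"
```

```text
(448, 198) [0.5531 0.1361 0.194 ]
(711, 192) [0.6763 0.1469 0.194 ]
(362, 183) [0.505  0.1358 0.122 ]
(358, 12) [0.4991 0.2308 0.122 ]
-0.003 -0.001 -0.003 23.5 19.0 -2.9 20; -0.003 -0.001 -0.003 23.4 19.1 -2.9 20; -0.003 -0.001 -0.003 23.3 19.2 -2.8 20; -0.003 -0.001 -0.003 23.3 19.3 -2.8 20
```

>>> {"fn": "servo_tool", "kwargs": {"targets": "0 0 -0.003 24 19 -3 20; 0 0 -0.003 24 19 -3 20; 0 0 -0.003 24 20 -3 20; 0 0 -0.003 24 20 -3 20; 0 0 0 0 0 0 20"}}

```text
time: 5.6
tool_pos: [0.6062, 0.1918, 0.2586]
tcp_rot: [-2.114, -2.296, 0.029]
wrist_force: [-0.6, -0.3, -0.5]
width: 0.326
```

```bash
python3 -c "
from h import *
wl('w7.png')
plan([((0.610,0.189,0.215),1.65,20,None)])
"
```

```text
t5.65 [0.6045 0.1897 0.2578] psi 1.653 tilt -0.0304 -0.0027 F [-0.8  1.2 -1.3] w 0.326 q [0.26 0.19 1.64 0.01 1.34 0.18]
-0.015 0 0.002 -0.6 3.4 21.3 20; -0.015 0 0.002 -0.6 3.1 21.4 20
```

View pics/w7.png

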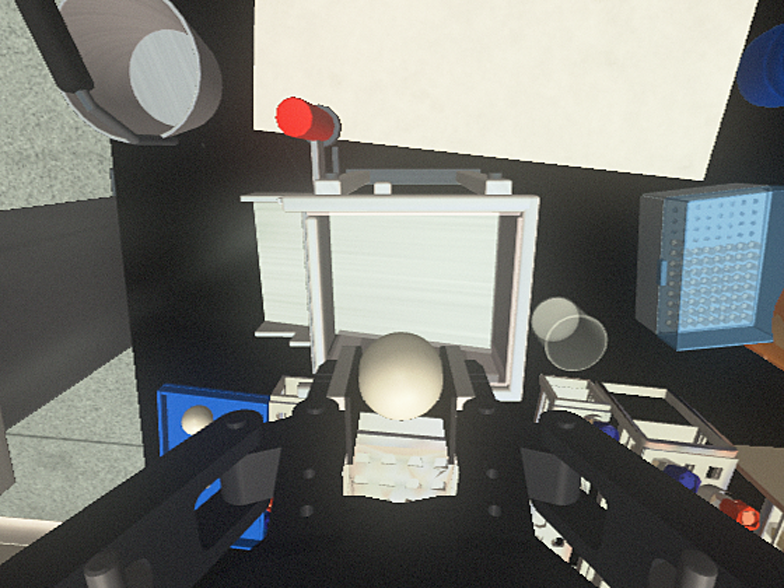

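```bash
python3 -c "
from h import *
for a in [(285,197,.194),(540,197,.194),(522,400,.194),(315,372,.194),(307,212,.194),(527,212,.194),(512,385,.194),(293,116,.19)]: wu(*a)
"
```

```text
(285, 197) [0.5453 0.2429 0.194 ]
(540, 197) [0.6659 0.2531 0.194 ]
(522, 400) [0.6751 0.1452 0.194 ]
(315, 372) [0.562  0.1513 0.194 ]
(307, 212) [0.556  0.2367 0.194 ]
(527, 212) [0.661  0.2457 0.194 ]
(512, 385) [0.6683 0.1537 0.194 ]
(293, 116) [0.5477 0.2797 0.19  ]
```

>>> {"fn": "servo_tool", "kwargs": {"targets": "-0.015 0 0 1 2 24 20; -0.015 0 0 1 2 24 20; 0 0 0 0 0 0 20; 0 0 0 0 0 0 20"}}

```text
time: 5.98
tool_pos: [0.6043, 0.1893, 0.2047]
tcp_rot: [-2.126, -2.311, 0.011]
wrist_force: [0.3, 0.5, -0.3]
width: 0.323
```

```bash
python3 -c "
from h import *
wl('w8.png')
"
```

```text
t6.03 [0.6037 0.189  0.2041] psi 1.654 tilt -0.0075 -0.0042 F [-1.8 -0.4 -0.7] w 0.329 q [ 0.27  0.21  1.72 -0.    1.22  0.18]
```

View pics/w8.png

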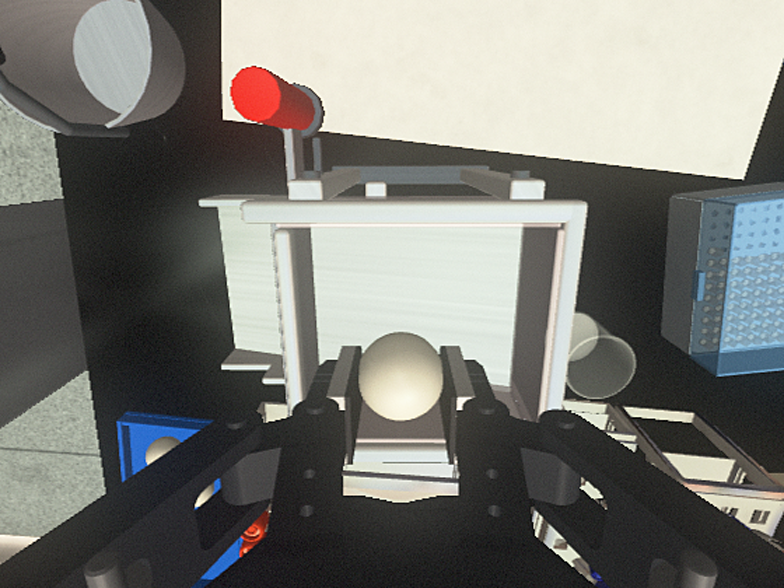

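>>> {"fn": "servo_tool", "kwargs": {"targets": "0 0 0 0 6 0 20; 0 0 0 0 0 0 20; 0 0 0 0 0 0 46; 0 0 0 0 0 0 46; 0 0 0 0 0 0 46; 0 0 0 0 0 0 46; 0 0 0 0 0 -35 46"}}

```text
time: 6.62
tool_pos: [0.6086, 0.1868, 0.2381]
tcp_rot: [-2.127, -2.305, 0.021]
wrist_force: [-1.4, -0.2, -2.3]
width: 0.543
```

```bash
python3 -c "
from h import *
wl('w9.png')
plan([((0.61,0.191,0.27),1.64,46,2),((0.5,0.02,0.25),1.62,46,None),((0.405,-0.08,0.11),1.6,46,None)])
"
```

```text
t6.67 [0.6141 0.1883 0.2511] psi 1.651 tilt 0.0038 -0.0015 F [2.2 1.1 5.4] w 0.532 q [ 0.26  0.19  1.66 -0.    1.29  0.18]
0.002 0.001 0.006 1.5 -1.9 -9.5 46; 0.002 0.001 0.006 1.5 -1.9 -9.5 46; 0 0 0.003 -27.2 -20.3 3.3 46; 0 0 0.003 -27.2 -20.2 3.3 46; 0 0 0.003 -27.3 -20.1 3.3 46; 0 0 0.003 -27.4 -20.0 3.3 46; 0 0 0.003 -27.4 -19.9 3.3 46; 0 0 0.003 -27.5 -19.8 3.3 46

0 0 0.003 -15.9 -16.6 23.3 46; 0 0 0.003 -15.9 -16.6 23.3 46; 0 0 0.003 -16.0 -16.5 23.3 46; 0 0 0.003 -16.0 -16.5 23.3 46; 0 0 0.003 -16.1 -16.4 23.3 46; 0 0 0.003 -16.1 -16.4 23.3 46
```

View pics/w9.png

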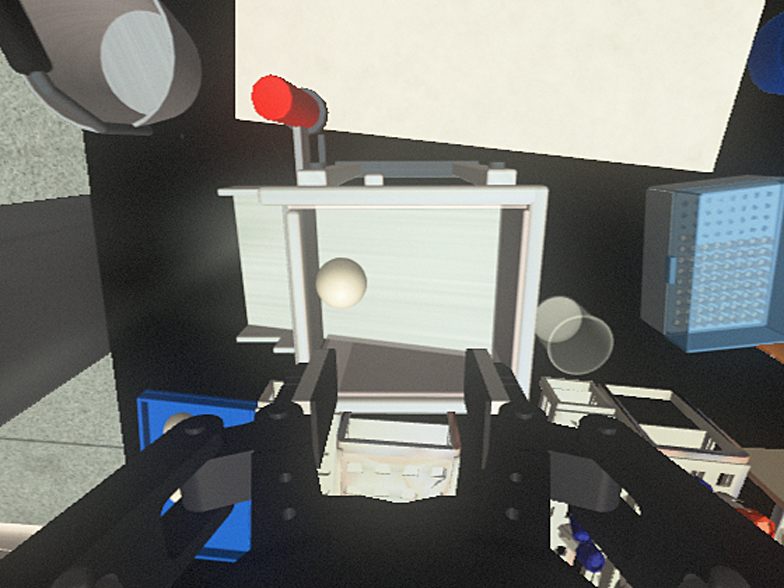

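>>> {"fn": "servo_tool", "kwargs": {"targets": "0 0 0.006 0 -5 -15 46; 0 0 0.003 -28 -20 0 46; 0 0 0.003 -28 -20 0 46; 0 0 0.003 -28 -20 0 46; 0 0 0.003 -28 -20 0 46; 0 0 0.003 -28 -20 3 46; 0 0 0.003 -28 -20 3 46; 0 0 0.003 -28 -20 3 46"}}

```text
time: 7.33
tool_pos: [0.4892, -0.0167, 0.2681]
tcp_rot: [2.134, 2.274, 0.042]
wrist_force: [-0.2, 0.1, -0.2]
width: 0.537
```

```bash
python3 -c "
from h import *
st()
plan([((0.405,-0.082,0.20),1.6,46,None),((0.405,-0.082,0.11),1.6,46,None)])
"
```

```text
t7.33 [ 0.4892 -0.0167  0.2681] psi 1.634 tilt 0.0349 0.0040 F [-0.2  0.1 -0.2] w 0.537 q [-0.09 -0.14  1.96  0.01  1.28 -0.16]
0.009 -0.001 0.009 -15.0 -22.6 16.2 46; 0.009 -0.001 0.009 -15.2 -22.4 16.4 46; 0.009 -0.001 0.009 -15.4 -22.1 16.6 46; 0.009 -0.001 0.009 -15.5 -21.8 16.8 46; 0 0 0 0.0 0.0 30.0 46; 0 0 0 0.0 0.0 30.0 46; 0 0 0 0.0 0.0 30.0 46
```

>>> {"fn": "servo_tool", "kwargs": {"targets": "0.009 0 0.009 -15 -23 16 46; 0.009 0 0.009 -15 -23 16 46; 0.009 0 0.009 -15 -22 17 46; 0.009 0 0.009 -15 -22 17 46; 0.005 0 0 0 -3 35 46; 0.005 0 0 0 -3 35 46; 0.005 0 0 0 -2 25 46; 0 0 0 0 0 0 46"}}

```text
time: 8.0
tool_pos: [0.3963, -0.0916, 0.1097]
tcp_rot: [2.193, 2.233, 0.003]
wrist_force: [-1.0, 0.1, -0.1]
width: 0.538
```

```bash
python3 -c "
from h import *
wl('w10.png',[(.405,-.082,.019)])
"
```

```text
t8.05 [ 0.3977 -0.0918  0.1118] psi 1.589 tilt 0.0123 -0.0081 F [-0.3 -0.2 -0.3] w 0.537 q [-0.28 -0.15  2.28 -0.01  1.   -0.3 ]
(0.405, -0.082, 0.019) [414. 276.]
```

View pics/w10.png

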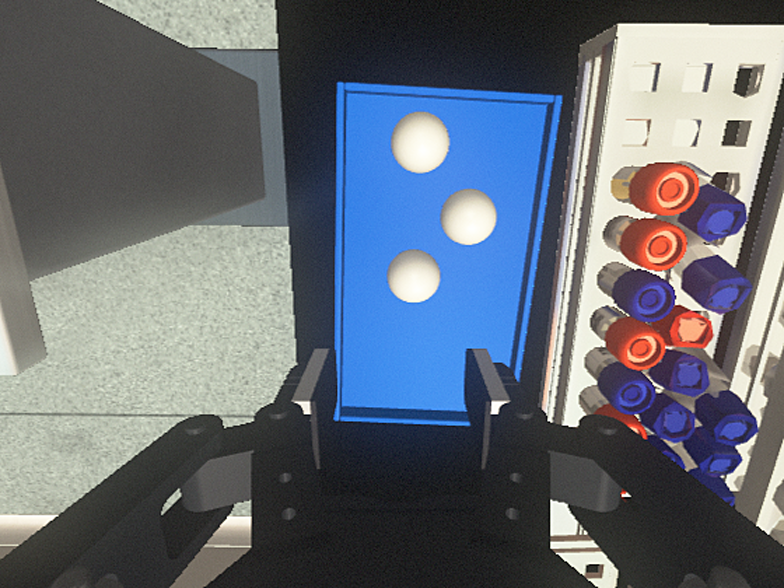

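Ball c is at (414,276), as predicted; nothing has moved.

```bash
python3 -c "
from h import *
plan([((0.406,-0.083,0.03),1.6,46,3),((0.406,-0.083,0.011),1.6,46,1)])
"
```

```text
0.004 0.003 -0.004 3.1 2.5 27.3 46; 0.004 0.003 -0.004 3.0 2.6 27.3 46; 0.004 0.003 -0.004 2.9 2.7 27.3 46; 0 0 0 0.0 0.0 19.0 46
```

>>> {"fn": "servo_tool", "kwargs": {"targets": "0.006 0.004 -0.004 3 1 30 46; 0.006 0.004 -0.004 3 1 28 46; 0.005 0.003 -0.004 3 1 15 46; 0 0 0 0 0 0 46"}}

```text
time: 8.38
tool_pos: [0.4123, -0.0855, 0.0471]
tcp_rot: [2.178, 2.247, 0.013]
wrist_force: [-0.3, 0.2, -0.1]
width: 0.54
```

```bash
python3 -c "
from h import *
st()
plan([((0.406,-0.083,0.009),1.6,46,2)])
"
```

```text
t8.38 [ 0.4123 -0.0855  0.0471] psi 1.602 tilt 0.0144 -0.0024 F [-0.3  0.2 -0.1] w 0.540 q [-0.26 -0.03  2.31  0.    0.85 -0.3 ]
0.007 0.001 0.001 1.4 -3.4 19.0 46; 0.007 0.001 0.001 1.3 -3.2 19.0 46
```

>>> {"fn": "servo_tool", "kwargs": {"targets": "0.01 0.001 0 2 -5 19 46; 0.01 0.001 0 2 -5 19 46; 0 0 0 0 0 0 46"}}

```text
time: 8.63
tool_pos: [0.4112, -0.0836, 0.0159]
tcp_rot: [2.179, 2.252, 0.003]
wrist_force: [0.2, -0.9, -0.5]
width: 0.538
```

```bash
python3 -c "
from h import *
wl('w11.png')
plan([((0.406,-0.083,0.009),1.6,46,1)])
"
```

```text
t8.68 [ 0.4131 -0.0841  0.0176] psi 1.604 tilt 0.0108 -0.0056 F [1.4 0.7 0.8] w 0.537 q [-0.26  0.03  2.32 -0.    0.78 -0.29]
0.011 0.006 0.004 1.4 -7.1 8.5 46
```

View pics/w11.png

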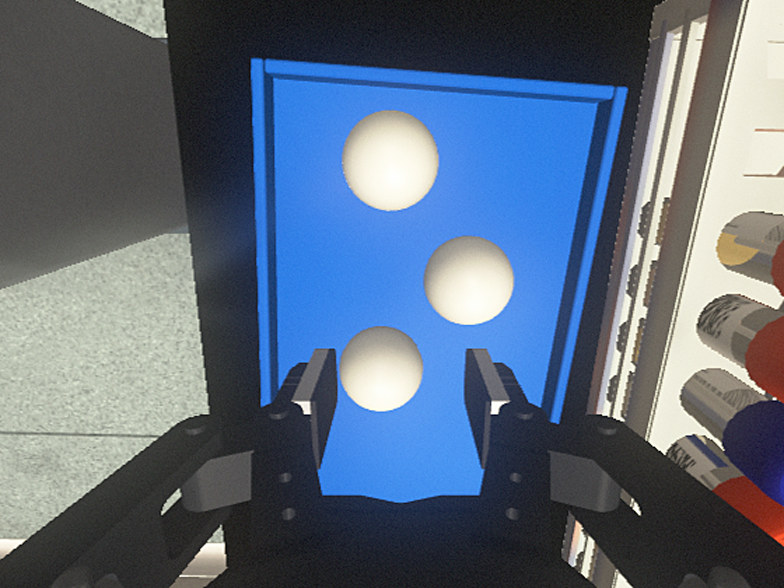

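>>> {"fn": "servo_tool", "kwargs": {"targets": "0.01 0.006 0 1 -7 8 46; 0 0 0 0 0 0 46; 0 0 0 0 0 0 20; 0 0 0 0 0 0 20; 0 0 0 0 0 0 20; 0 0 0 0 0 0 20"}}

```text
time: 9.18
tool_pos: [0.4136, -0.0855, 0.0175]
tcp_rot: [2.175, 2.249, 0.012]
wrist_force: [-0.1, -0.1, -1.3]
width: 0.329
```

```bash
python3 -c "
from h import *
st()
"
```

```text
t9.18 [ 0.4136 -0.0855  0.0175] psi 1.604 tilt 0.0147 -0.0034 F [-0.1 -0.1 -1.3] w 0.329 q [-0.26  0.03  2.32  0.    0.78 -0.3 ]
```

>>> {"fn": "servo_tool", "kwargs": {"targets": "0 0 0 0 -1 -15 20; 0 0 0 0 -1 -20 20; 0 0 0 0 0 0 20"}}

```text
time: 9.43
tool_pos: [0.4101, -0.0853, 0.053]
tcp_rot: [2.177, 2.25, 0.01]
wrist_force: [2.9, -0.4, -0.4]
width: 0.324
```

```bash
python3 -c "
from h import *
wl('w12.png')
"
```

```text
t9.48 [ 0.4092 -0.0851  0.0516] psi 1.604 tilt 0.0110 -0.0024 F [-0.6  0.7 -0.5] w 0.322 q [-0.27 -0.04  2.31  0.    0.86 -0.3 ]
```

View pics/w12.png

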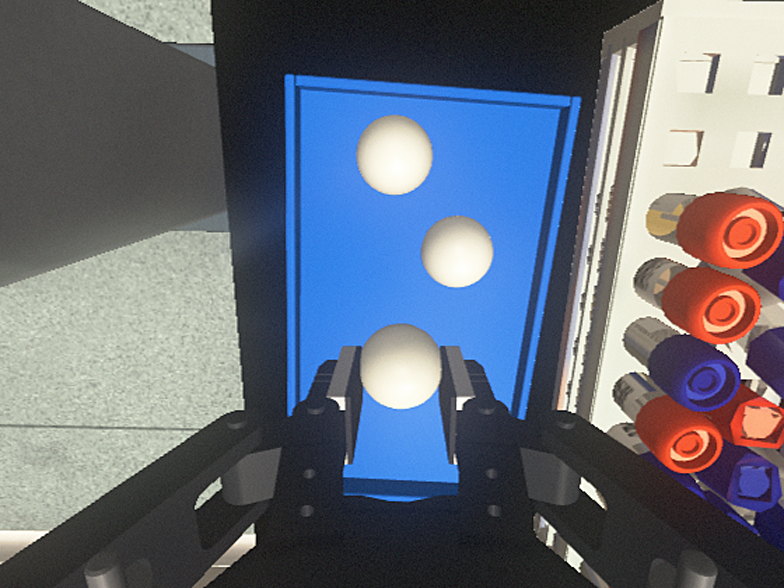

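>>> {"fn": "servo_tool", "kwargs": {"targets": "0 0 0 0 0 -30 20; 0 0 0 0 0 -38 20; 0 0 0 0 0 -38 20; 0 0 0 0 0 -38 20; 0 0 0 0 0 -38 20; 0 0 0 0 0 -30 20; 0 0 0 0 0 0 20"}}

```text
time: 10.07
tool_pos: [0.4017, -0.0832, 0.2634]
tcp_rot: [-2.181, -2.254, 0.003]
wrist_force: [1.2, 0.4, 0.2]
width: 0.324
```

```bash
python3 -c "
from h import *
st()
plan([((0.5,0.02,0.27),1.64,20,None),((0.615,0.191,0.26),1.65,20,None)])
"
```

```text
t10.07 [ 0.4017 -0.0832  0.2634] psi 1.604 tilt -0.0051 0.0021 F [1.2 0.4 0.2] w 0.324 q [-0.27 -0.27  2.08  0.    1.34 -0.3 ]
-0.001 -0.001 -0.009 25.0 25.4 -1.7 20; -0.001 -0.001 -0.009 24.8 25.6 -1.7 20; -0.001 -0.001 -0.009 24.5 25.8 -1.7 20; -0.001 -0.001 -0.009 24.3 26.1 -1.7 20; 0 0 -0.002 27.1 21.1 1.7 20; 0 0 -0.002 27.1 21.1 1.7 20; 0 0 -0.002 27.0 21.2 1.7 20; 0 0 -0.002 27.0 21.2 1.7 20

0 0 -0.002 27.0 21.3 1.7 20; 0 0 -0.002 26.9 21.3 1.7 20
```

>>> {"fn": "servo_tool", "kwargs": {"targets": "0 0 -0.009 25 25 -2 20; 0 0 -0.009 25 26 -2 20; 0 0 -0.009 25 26 -2 20; 0 0 -0.009 24 26 -2 20; 0 0 -0.002 27 21 -1 20; 0 0 -0.002 27 21 -1 20; 0 0 -0.002 27 21 0 20; 0 0 -0.002 27 21 0 20"}}

```text
time: 10.73
tool_pos: [0.5808, 0.1365, 0.2629]
tcp_rot: [-2.143, -2.291, 0.015]
wrist_force: [0.2, -0.3, 0.2]
width: 0.324
```

```bash
python3 -c "
from h import *
st()
plan([((0.612,0.191,0.25),1.65,20,None),((0.612,0.191,0.208),1.65,20,2)])
"
```

```text
t10.73 [0.5808 0.1365 0.2629] psi 1.638 tilt -0.0096 -0.0040 F [ 0.2 -0.3  0.2] w 0.324 q [ 0.19  0.11  1.73 -0.    1.31  0.12]
-0.005 0.002 -0.006 26.2 17.4 6.2 20; -0.005 0.002 -0.006 26.0 17.6 6.3 20; 0 0 0 0.0 0.0 21.0 20; 0 0 0 0.0 0.0 21.0 20
```

>>> {"fn": "servo_tool", "kwargs": {"targets": "-0.005 0.002 -0.006 27 18 5 20; -0.005 0.002 -0.006 26 18 5 20; 0 0 0 0 0 0 20; -0.004 0 0 0 2 20 20; -0.004 0 0 0 2 20 20; 0 0 0 0 0 0 20"}}

```text
time: 11.23
tool_pos: [0.6188, 0.2025, 0.1962]
tcp_rot: [-2.121, -2.315, 0.002]
wrist_force: [-1.3, -1.0, -1.9]
width: 0.327
```

```bash
python3 -c "
from h import *
wl('w13.png')
"
```

```text
t11.28 [0.6189 0.2024 0.1976] psi 1.658 tilt -0.0021 0.0006 F [-0.4  1.3 -1. ] w 0.323 q [0.28 0.24 1.69 0.   1.21 0.19]
```

View pics/w13.png

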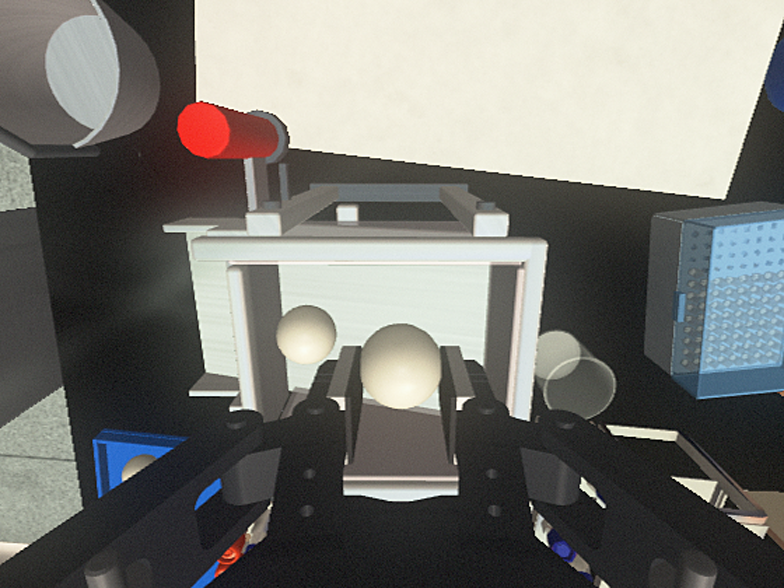

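>>> {"fn": "servo_tool", "kwargs": {"targets": "0 0 0 -9 -5 -8 20; 0 0 0 0 0 0 20; 0 0 0 0 0 0 46; 0 0 0 0 0 0 46; 0 0 0 0 0 0 46; 0 0 0 0 0 0 46; 0 0 0 0 0 -35 46; 0 0 0 0 0 -20 46"}}

```text
time: 11.95
tool_pos: [0.6126, 0.1889, 0.2627]
tcp_rot: [-2.124, -2.31, 0.007]
wrist_force: [1.2, 1.0, 2.2]
width: 0.538
```

```bash
python3 -c "
from h import *
wl('w14.png')
plan([((0.5,0.03,0.27),1.62,46,None),((0.407,-0.013,0.20),1.6,46,None),((0.407,-0.013,0.11),1.6,46,None)])
"
```

```text
t12.00 [0.6137 0.1891 0.2657] psi 1.655 tilt -0.0019 0.0002 F [1.  0.6 2.6] w 0.540 q [0.26 0.18 1.64 0.   1.32 0.18]
-0 -0 0.006 -24.8 -21.1 -0.7 46; -0 -0 0.006 -25.0 -21.0 -0.7 46; -0 -0 0.006 -25.1 -20.8 -0.7 46; -0 -0 0.006 -25.2 -20.7 -0.7 46; -0 -0 0.006 -25.3 -20.5 -0.7 46; -0 -0 0.006 -25.4 -20.4 -0.7 46; 0 0 0.005 -9.6 -23.8 17.5 46; 0 0 0.005 -9.7 -23.7 17.5 46

0 0 0.005 -9.8 -23.7 17.5 46; 0 0 0.005 -9.9 -23.6 17.5 46; 0 0 0 0.0 0.0 30.0 46; 0 0 0 0.0 0.0 30.0 46; 0 0 0 0.0 0.0 30.0 46
```

View pics/w14.png

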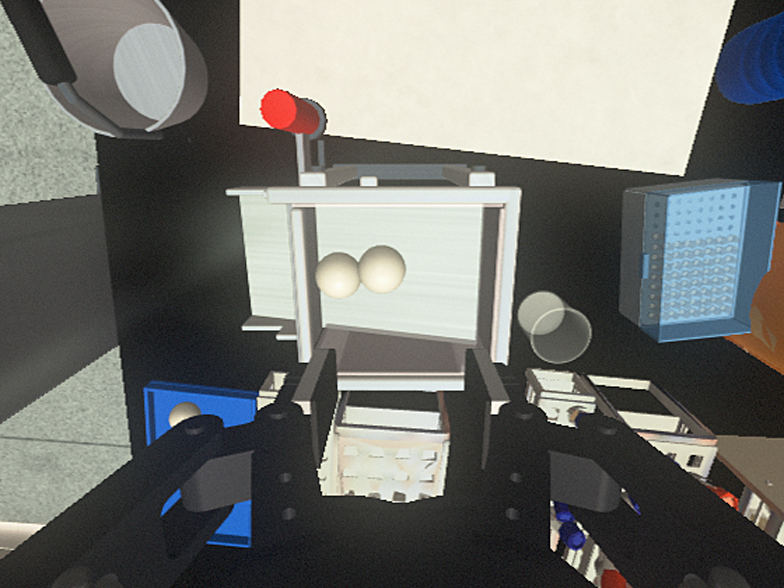

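Two balls in the bin. Next ball b.

>>> {"fn": "servo_tool", "kwargs": {"targets": "0 0 0.006 -25 -21 -1 46; 0 0 0.006 -25 -21 -1 46; 0 0 0.006 -25 -21 -1 46; 0 0 0.006 -25 -21 0 46; 0 0 0.006 -25 -20 0 46; 0 0 0.006 -24 -20 0 46; 0.003 0 0.005 -8 -24 10 46; 0.003 0 0.005 -6 -24 10 46"}}

```text
time: 12.67
tool_pos: [0.4559, 0.0122, 0.2534]
tcp_rot: [2.169, 2.261, 0.016]
wrist_force: [-0.4, -0.7, 0.1]
width: 0.535
```

```bash
python3 -c "
from h import *
st()
plan([((0.407,-0.013,0.20),1.6,46,None),((0.407,-0.013,0.11),1.6,46,None)])
"
```

```text
t12.67 [0.4559 0.0122 0.2534] psi 1.612 tilt 0.0130 0.0019 F [-0.4 -0.7  0.1] w 0.535 q [-0.03 -0.18  2.03  0.    1.28 -0.07]
0.004 -0 0.004 -7.7 -16.9 17.6 46; 0.004 -0 0.004 -7.8 -16.8 17.7 46; 0.004 -0 0.004 -7.8 -16.7 17.7 46; 0 0 0 0.0 0.0 30.0 46; 0 0 0 0.0 0.0 30.0 46; 0 0 0 0.0 0.0 30.0 46
```

>>> {"fn": "servo_tool", "kwargs": {"targets": "0.005 0 0.004 -7 -17 18 46; 0.005 0 0.004 -7 -15 18 46; 0.005 0 0.004 -7 -13 18 46; 0.004 0 0 0 -3 30 46; 0.004 0 0 0 -2 30 46; 0.004 0 0 0 -2 30 46; 0.002 0 0 0 0 10 46; 0 0 0 0 0 0 46"}}

```text
time: 13.33
tool_pos: [0.3995, -0.014, 0.0951]
tcp_rot: [-2.193, -2.246, 0.006]
wrist_force: [-0.5, 0.5, -0.9]
width: 0.543
```

```bash
python3 -c "
from h import *
wl('w15.png',[(.4065,-.012,.019)])
plan([((0.406,-0.013,0.05),1.6,46,2)])
"
```

```text
t13.38 [ 0.3994 -0.014   0.0957] psi 1.595 tilt -0.0049 -0.0006 F [-0.8  0.2 -0.2] w 0.540 q [-0.1  -0.14  2.3  -0.    0.99 -0.12]
(0.4065, -0.012, 0.019) [413. 298.]
-0.002 0 -0.003 0.4 3.4 22.8 46; -0.002 0 -0.003 0.4 3.4 22.8 46
```

View pics/w15.png

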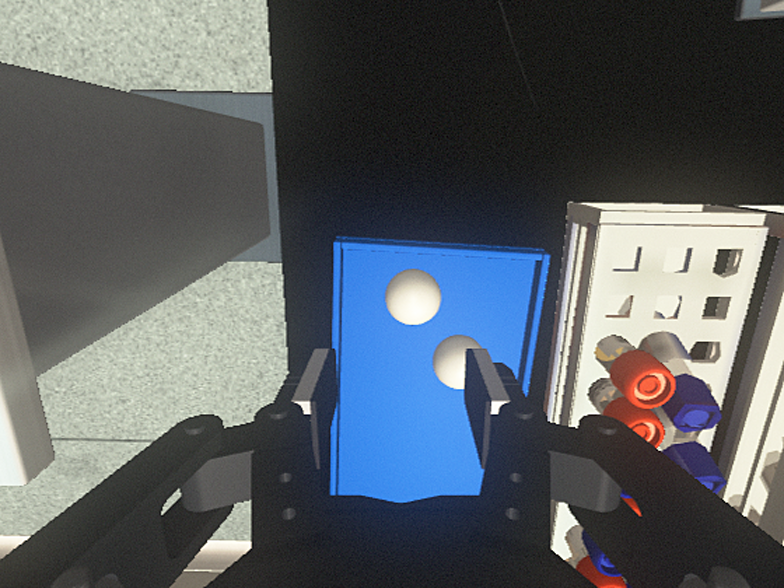

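>>> {"fn": "servo_tool", "kwargs": {"targets": "0.003 0 -0.003 2 3 24 46; 0.004 0 -0.003 2 2 24 46; 0.004 0 0 0 0 0 46; 0 0 0 0 0 0 46"}}

```text
time: 13.72
tool_pos: [0.4102, -0.0102, 0.0523]
tcp_rot: [-2.186, -2.254, 0.007]
wrist_force: [-0.2, 0.3, 0.2]
width: 0.535
```

```bash
python3 -c "
from h import *
st()
plan([((0.406,-0.013,0.009),1.6,46,2)])
"
```

```text
t13.72 [ 0.4102 -0.0102  0.0523] psi 1.601 tilt -0.0047 -0.0020 F [-0.2  0.3  0.2] w 0.535 q [-0.08 -0.05  2.31 -0.    0.88 -0.11]
-0.002 0.001 0.001 -1.3 -2.1 21.7 46; -0.002 0.001 0.001 -1.3 -2.1 21.7 46
```

>>> {"fn": "servo_tool", "kwargs": {"targets": "0.003 0.001 0 -1 -5 22 46; 0.003 0.001 0 -1 -4 20 46; 0 0 0 0 0 0 46"}}

```text
time: 13.97
tool_pos: [0.4078, -0.0131, 0.0163]
tcp_rot: [2.185, 2.254, 0.0]
wrist_force: [-0.3, -0.1, 0.5]
width: 0.54
```

```bash
python3 -c "
from h import *
wl('w16.png')
plan([((0.406,-0.012,0.009),1.6,46,1)])
"
```

```text
t14.02 [ 0.4095 -0.0132  0.0179] psi 1.602 tilt 0.0041 -0.0014 F [-0.5  0.2  0.5] w 0.539 q [-0.09  0.01  2.34 -0.    0.79 -0.12]
0.004 0.002 0.002 1.3 -3.5 8.8 46
```

View pics/w16.png

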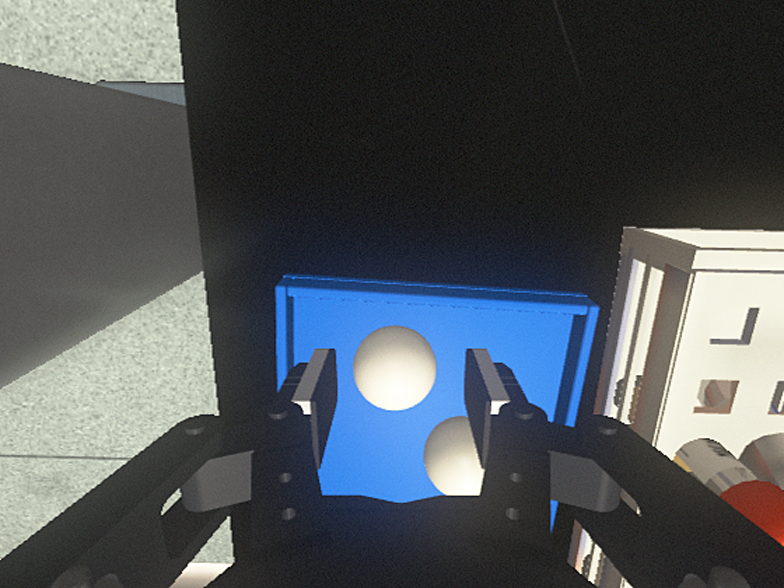

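>>> {"fn": "servo_tool", "kwargs": {"targets": "0.004 0.002 0 2 -4 11 46; 0 0 0 0 0 2 46; 0 0 0 0 0 0 20; 0 0 0 0 0 0 20; 0 0 0 0 0 0 20; 0 0 0 0 0 0 20; 0 0 0 0 -1 -15 20; 0 0 0 0 0 -25 20"}}

```text
time: 14.68
tool_pos: [0.406, -0.0112, 0.0478]
tcp_rot: [2.186, 2.255, 0.003]
wrist_force: [-0.3, -0.2, -0.8]
width: 0.328
```

```bash
python3 -c "
from h import *
wl('w17.png')
"
```

```text
t14.73 [ 0.4101 -0.0115  0.0531] psi 1.602 tilt 0.0103 -0.0003 F [2.1 0.5 2.7] w 0.326 q [-0.09 -0.06  2.32  0.    0.87 -0.12]
```

View pics/w17.png

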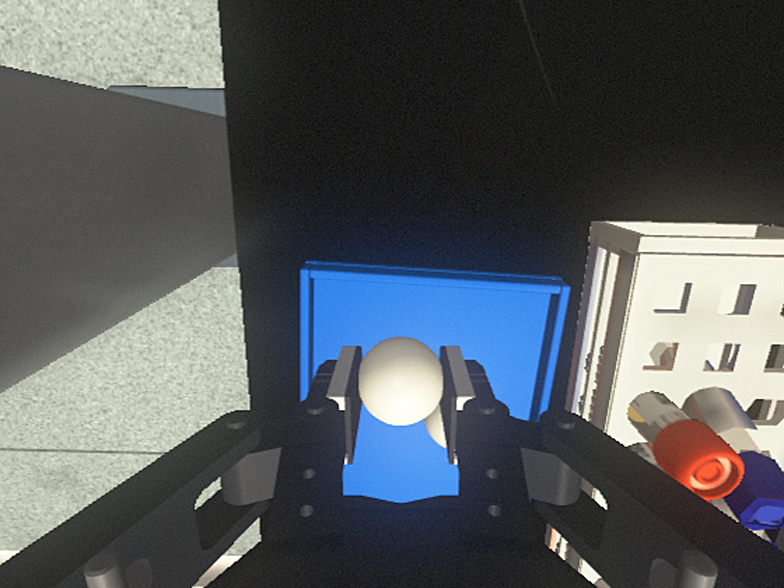

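Held. Lift and go.

>>> {"fn": "servo_tool", "kwargs": {"targets": "0 0 0 0 0 -30 20; 0 0 0 0 0 -38 20; 0 0 0 0 0 -38 20; 0 0 0 0 0 -38 20; 0 0 0 0 0 -38 20; 0 0 0 0 0 -30 20; 0 0 0 0 0 0 20"}}

```text
time: 15.32
tool_pos: [0.4065, -0.0112, 0.2768]
tcp_rot: [2.18, 2.249, 0.013]
wrist_force: [0.5, 0.7, -0.7]
width: 0.324
```

```bash
python3 -c "
from h import *
st()
plan([((0.5,0.05,0.27),1.64,20,None),((0.611,0.191,0.26),1.65,20,None)])
"
```

```text
t15.32 [ 0.4065 -0.0112  0.2768] psi 1.602 tilt 0.0124 -0.0005 F [ 0.5  0.7 -0.7] w 0.324 q [-0.09 -0.3   2.08  0.    1.35 -0.12]
0.004 0 -0.013 19.4 31.8 2.6 20; 0.004 0 -0.013 19.0 32.0 2.5 20; 0.004 0 -0.013 18.6 32.3 2.4 20; 0 0 -0.002 26.6 24.1 2.0 20; 0 0 -0.002 26.5 24.1 2.0 20; 0 0 -0.002 26.5 24.2 2.0 20; 0 0 -0.002 26.5 24.3 2.0 20; 0 0 -0.002 26.4 24.3 2.0 20
```

>>> {"fn": "servo_tool", "kwargs": {"targets": "0.003 0 -0.013 19 32 0 20; 0 0 -0.013 19 32 0 20; 0 0 -0.013 19 32 0 20; 0 0 -0.002 26 24 0 20; 0 0 -0.002 26 24 0 20; 0 0 -0.002 26 24 0 20; 0 0 -0.002 25 24 0 20; 0 0 0 20 20 0 20"}}

```text
time: 15.98
tool_pos: [0.613, 0.1848, 0.2799]
tcp_rot: [2.128, 2.288, 0.014]
wrist_force: [0.9, -0.4, -0.9]
width: 0.324
```

```bash
python3 -c "
from h import *
st()
plan([((0.611,0.191,0.25),1.65,20,2),((0.611,0.191,0.207),1.65,20,2)])
"
```

```text
t15.98 [0.613  0.1848 0.2799] psi 1.643 tilt 0.0182 -0.0047 F [ 0.9 -0.4 -0.9] w 0.324 q [ 0.26  0.16  1.64 -0.01  1.33  0.19]
0.009 0.003 -0.003 3.3 -1.1 14.9 20; 0.009 0.003 -0.003 3.2 -0.9 14.9 20; 0 0 0 0.0 0.0 21.5 20; 0 0 0 0.0 0.0 21.5 20
```

>>> {"fn": "servo_tool", "kwargs": {"targets": "0.009 0.003 -0.003 0 0 10 20; 0.009 0.003 -0.003 0 0 15 20; 0 0 0 0 0 0 20; 0 0 0 0 0 20 20; 0 0 0 0 0 20 20; 0 0 0 0 0 0 20"}}

```text
time: 16.48
tool_pos: [0.6134, 0.1874, 0.2064]
tcp_rot: [-2.125, -2.308, 0.007]
wrist_force: [-0.5, -1.0, -1.3]
width: 0.325
```

```bash
python3 -c "
from h import *
wl('w18.png')
"
```

```text
t16.53 [0.6138 0.1873 0.208 ] psi 1.653 tilt -0.0048 -0.0001 F [-0.3 -0.5 -0.8] w 0.325 q [0.26 0.22 1.7  0.   1.22 0.17]
```

View pics/w18.png

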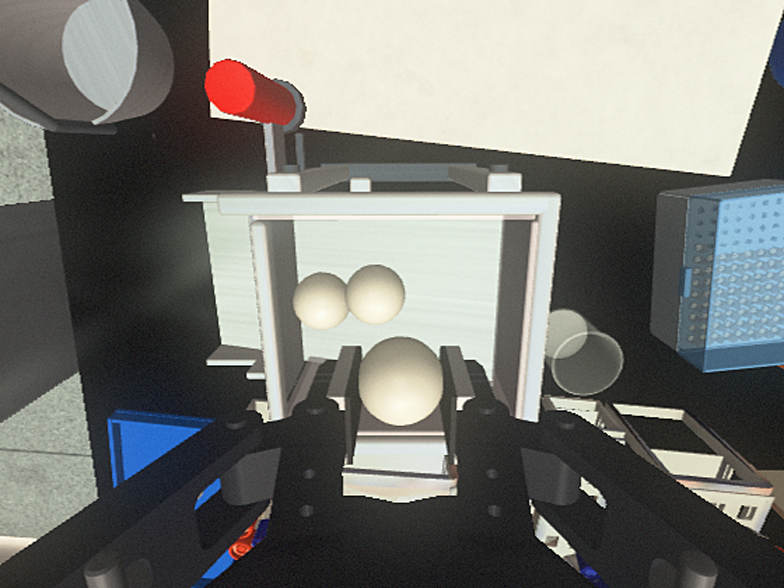

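>>> {"fn": "servo_tool", "kwargs": {"targets": "0 0 0 0 0 0 40; 0 0 0 0 0 0 46; 0 0 0 0 0 0 46; 0 0 0 0 0 0 46; 0 0 0 0 0 -35 46; 0 0 0 0 0 -20 46"}}

```text
time: 17.03
tool_pos: [0.612, 0.1844, 0.2651]
tcp_rot: [-2.128, -2.304, 0.009]
wrist_force: [0.5, 0.3, 1.9]
width: 0.533
```

```bash
python3 -c "
from h import *
wl('w19.png')
snap('top','t19.png',(250,220,350,290),6)
plan([((0.5,0.02,0.27),0.9,46,None),((0.434,-0.06,0.18),0.05,46,None)])
"
```

```text
t17.08 [0.6132 0.1847 0.2683] psi 1.650 tilt -0.0036 -0.0001 F [ 1.2 -0.1  3.6] w 0.543 q [0.25 0.18 1.64 0.   1.33 0.17]
-0 0 0.107 -22.2 -18.0 -0.4 46; -0 0 0.107 -24.0 -15.5 -0.5 46; -0 0 0.107 -25.5 -12.9 -0.5 46; -0 0 0.107 -26.7 -10.1 -0.5 46; -0 0 0.107 -27.7 -7.1 -0.5 46; -0 0 0.107 -28.3 -4.1 -0.5 46; -0 0 0.107 -28.5 -1.1 -0.5 46; 0 0 0.106 -13.0 -0.2 11.3 46

0 0 0.106 -12.9 1.1 11.3 46; 0 0 0.106 -12.7 2.5 11.3 46; 0 0 0.106 -12.4 3.8 11.3 46; 0 0 0.106 -11.9 5.1 11.3 46; 0 0 0.106 -11.3 6.4 11.3 46; 0 0 0.106 -10.6 7.5 11.3 46; 0 0 0.106 -9.7 8.6 11.3 46
```

View pics/w19.png

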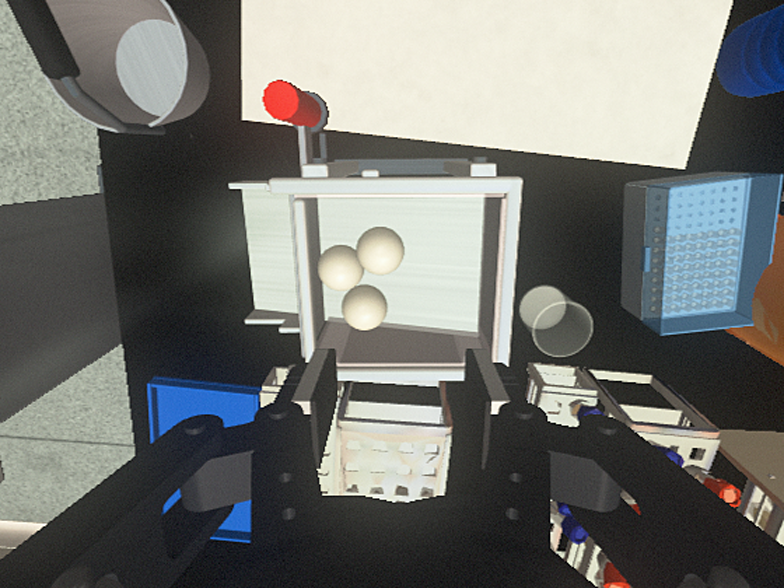

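View pics/t19.png

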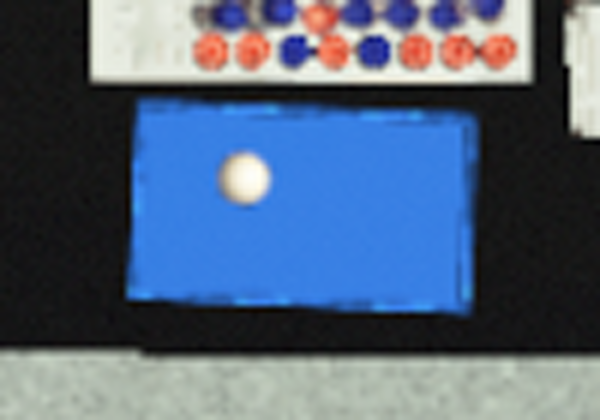

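>>> {"fn": "servo_tool", "kwargs": {"targets": "0 0 0.006 -25 -18 0 40; 0 0 0.006 -25 -18 0 40; 0 0 0.006 -25 -18 0 40; 0 0 0.006 -25 -18 0 40; 0 0 0.006 -25 -18 0 40; 0 0 0.006 -25 -18 3 40; 0.003 0 0.005 -25 -20 10 40; 0.003 0 0.005 -25 -20 10 40"}}

```text
time: 17.8
tool_pos: [0.4772, -0.0257, 0.2429]
tcp_rot: [2.175, 2.266, 0.005]
wrist_force: [1.0, -0.8, 0.5]
width: 0.47
```

```bash
python3 -c "
from h import *
st()
plan([((0.433,-0.055,0.20),1.6,40,None),((0.433,-0.05,0.11),1.6,40,None)])
"
```

```text
t17.80 [ 0.4772 -0.0257  0.2429] psi 1.612 tilt 0.0023 0.0020 F [ 1.  -0.8  0.5] w 0.470 q [-0.11 -0.13  2.    0.    1.27 -0.15]
0.001 -0.001 0.006 -13.8 -22.7 21.4 40; 0.001 -0.001 0.006 -13.9 -22.6 21.4 40; 0 0 0 1.7 0.0 30.0 40; 0 0 0 1.7 0.0 30.0 40; 0 0 0 1.7 0.0 30.0 40
```

>>> {"fn": "servo_tool", "kwargs": {"targets": "0.002 0 0.006 -12 -20 20 40; 0.002 0 0.006 -12 -20 20 40; 0.003 0 0 0 -2 30 40; 0.003 0 0 0 -2 30 40; 0.003 0 0 0 -2 20 40; 0 0 0 0 0 0 40; 0 0 0 0 0 0 40"}}

```text
time: 18.38
tool_pos: [0.4234, -0.0576, 0.1158]
tcp_rot: [-2.195, -2.239, 0.012]
wrist_force: [0.5, -0.3, 0.4]
width: 0.469
```

```bash
python3 -c "
from h import *
wl('w20.png',[(.434,-.048,.019)])
"
```

```text
t18.43 [ 0.4232 -0.0575  0.1158] psi 1.591 tilt -0.0103 -0.0011 F [-1.1 -0.5 -0.4] w 0.465 q [-0.19 -0.1   2.22 -0.    1.03 -0.21]
(0.434, -0.048, 0.019) [420. 274.]
```

View pics/w20.png

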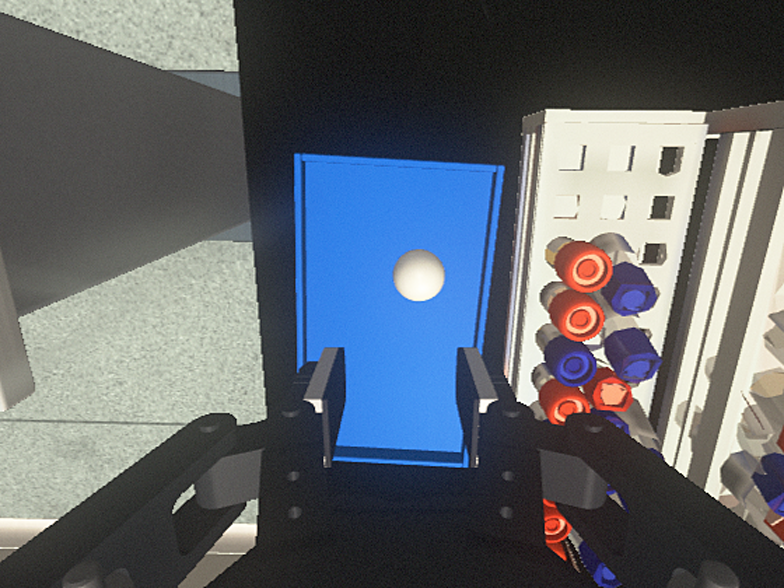

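```bash
python3 -c "
from h import *
plan([((0.432,-0.049,0.12),3.1,44,None)])
"
```

```text
-0.001 -0.001 -0.108 0.6 0.6 -0.3 44; -0.001 -0.001 -0.108 0.5 0.7 -0.3 44; -0.001 -0.001 -0.108 0.4 0.8 -0.3 44; -0.001 -0.001 -0.108 0.4 0.8 -0.3 44; -0.001 -0.001 -0.108 0.3 0.8 -0.3 44; -0.001 -0.001 -0.108 0.2 0.9 -0.3 44; -0.001 -0.001 -0.108 0.1 0.9 -0.3 44; -0.001 -0.001 -0.108 -0.0 0.9 -0.3 44

-0.001 -0.001 -0.108 -0.1 0.9 -0.3 44; -0.001 -0.001 -0.108 -0.2 0.9 -0.3 44; -0.001 -0.001 -0.108 -0.3 0.8 -0.3 44; -0.001 -0.001 -0.108 -0.4 0.8 -0.3 44; -0.001 -0.001 -0.108 -0.5 0.7 -0.3 44; -0.001 -0.001 -0.108 -0.5 0.7 -0.3 44
```

>>> {"fn": "servo_tool", "kwargs": {"targets": "0 0 -0.108 1 1 0 44; 0 0 -0.108 1 1 0 44; 0 0 -0.108 0 1 0 44; 0 0 -0.108 0 1 0 44; 0 0 -0.108 0 1 0 44; 0 0 -0.108 0 1 0 44; 0 0 -0.108 0 1 0 44; 0 0 -0.108 0 1 0 44"}}

```text
time: 19.1
tool_pos: [0.4428, -0.0527, 0.1306]
tcp_rot: [0.99, 2.966, -0.001]
wrist_force: [-0.3, 0.0, -0.2]
width: 0.515
```

>>> {"fn": "servo_tool", "kwargs": {"targets": "0 0 -0.108 0 1 0 44; 0 0 -0.108 0 1 0 44; 0 0 -0.108 0 1 0 44; 0 0 -0.108 0 1 0 44; 0 0 -0.108 0 1 0 44; 0 0 -0.108 0 1 0 44; 0 0 0 0 0 0 44"}}

```text
time: 19.68
tool_pos: [0.4581, -0.047, 0.1468]
tcp_rot: [-0.069, 3.1, -0.015]
wrist_force: [-0.1, -0.9, -0.4]
width: 0.513
```

```bash
python3 -c "
from h import *
wl('w21.png',[(.434,-.048,.019)])
plan([((0.432,-0.049,0.06),3.1,44,2)])
"
```

```text
t19.73 [ 0.4585 -0.0471  0.1471] psi -3.101 tilt 0.0422 -0.0092 F [-0.1  0.3  0. ] w 0.519 q [-0.15 -0.11  2.16 -0.    1.04 -1.76]
(0.434, -0.048, 0.019) [402. 230.]
-0.005 0.021 0.041 15.1 0.0 43.0 44; -0.005 0.021 0.041 14.2 -0.7 43.3 44
```

View pics/w21.png

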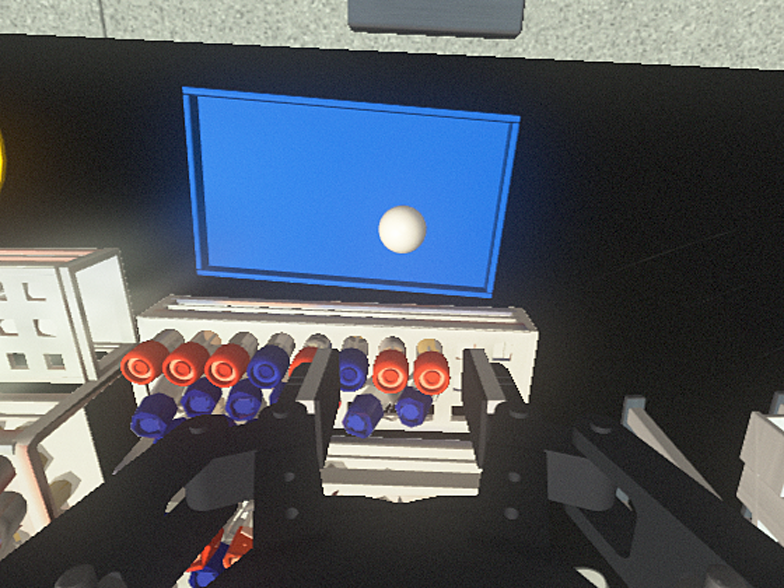

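>>> {"fn": "servo_tool", "kwargs": {"targets": "-0.003 0.02 0.02 14 -1 0 44; -0.003 0.02 0.02 14 0 0 44; 0 0 0 0 0 25 44; 0 0 0 0 0 25 44; 0 0 0 0 0 0 44"}}

```text
time: 20.15
tool_pos: [0.43, -0.0499, 0.1004]
tcp_rot: [0.027, 3.137, -0.008]
wrist_force: [-1.2, -0.6, -0.4]
width: 0.516
```

```bash
python3 -c "
from h import *
wl('w22.png',[(.434,-.048,.019)])
plan([((0.432,-0.048,0.05),3.14,44,2)])
"
```

```text
t20.20 [ 0.4311 -0.05    0.1022] psi 3.125 tilt 0.0069 -0.0053 F [-1.4 -0.4  0.1] w 0.513 q [-0.17 -0.08  2.23 -0.    0.98 -1.72]
(0.434, -0.048, 0.019) [404. 303.]
-0.003 0.003 -0.008 -0.3 1.2 26.1 44; -0.003 0.003 -0.008 -0.4 1.1 26.1 44
```

View pics/w22.png

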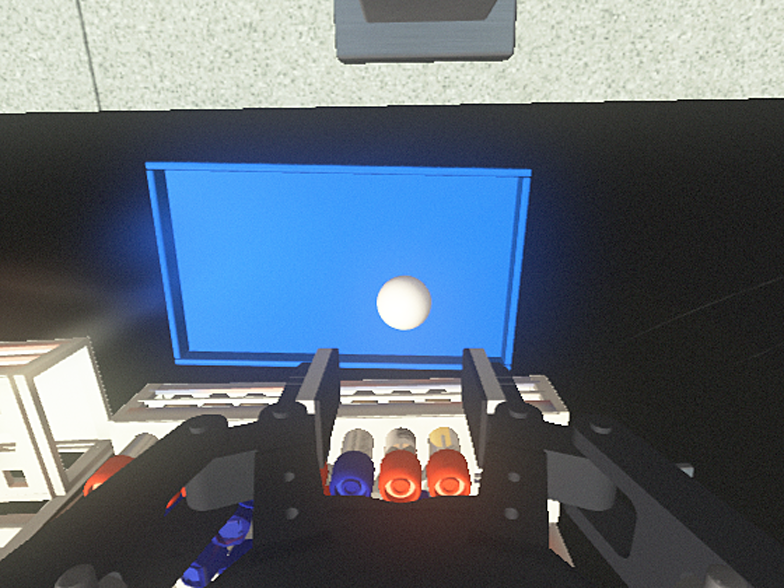

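>>> {"fn": "servo_tool", "kwargs": {"targets": "0 0.005 0 3 0 28 44; 0 0.005 0 3 0 28 44; 0 0 0 0 0 0 44"}}

```text
time: 20.45
tool_pos: [0.4282, -0.0512, 0.0502]
tcp_rot: [0.035, 3.138, -0.01]
wrist_force: [-2.7, -0.1, -0.3]
width: 0.517
```

```bash
python3 -c "
from h import *
wl('w23.png',[(.434,-.048,.019)])
plan([((0.431,-0.048,0.009),3.13,44,2)])
"
```

```text
t20.50 [ 0.4299 -0.0515  0.0523] psi 3.120 tilt 0.0060 -0.0068 F [-0.1 -0.7  0.3] w 0.520 q [-0.17 -0.01  2.27 -0.01  0.87 -1.72]
(0.434, -0.048, 0.019) [407. 344.]
-0.003 0.003 -0.005 -0.4 1.9 21.6 44; -0.003 0.003 -0.005 -0.5 1.8 21.6 44
```

View pics/w23.png

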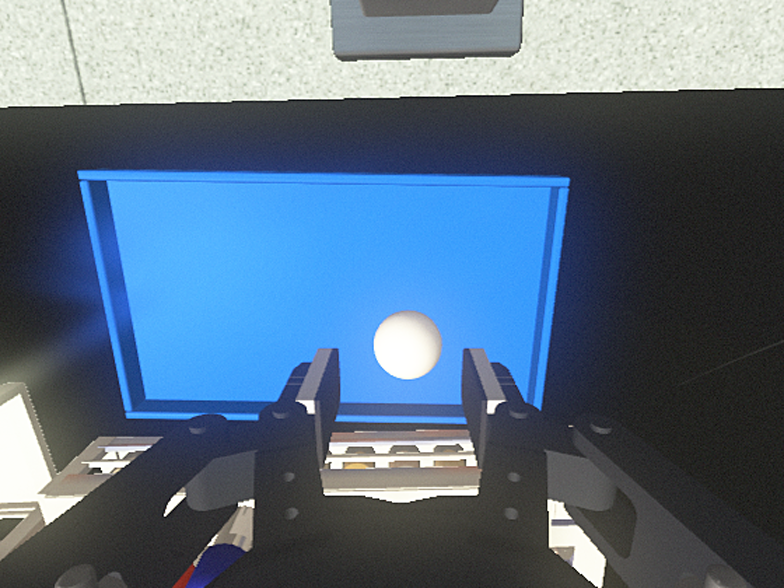

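>>> {"fn": "servo_tool", "kwargs": {"targets": "0 0.003 0 2 3 22 44; 0 0.003 0 2 2 20 44; 0 0 0 0 0 0 44"}}

```text
time: 20.75
tool_pos: [0.4323, -0.0479, 0.0168]
tcp_rot: [0.039, 3.131, -0.013]
wrist_force: [-0.9, -0.3, -0.3]
width: 0.52
```

```bash
python3 -c "
from h import *
wl('w24.png',[(.434,-.048,.019)])
plan([((0.432,-0.048,0.009),3.13,44,1)])
"
```

```text
t20.80 [ 0.4339 -0.0482  0.0184] psi 3.117 tilt 0.0127 -0.0089 F [0.4 0.5 1.4] w 0.510 q [-0.16  0.05  2.29 -0.01  0.78 -1.7 ]
(0.434, -0.048, 0.019) [399. 372.]
-0.009 0.013 -0.013 2.0 0.2 9.4 44
```

View pics/w24.png

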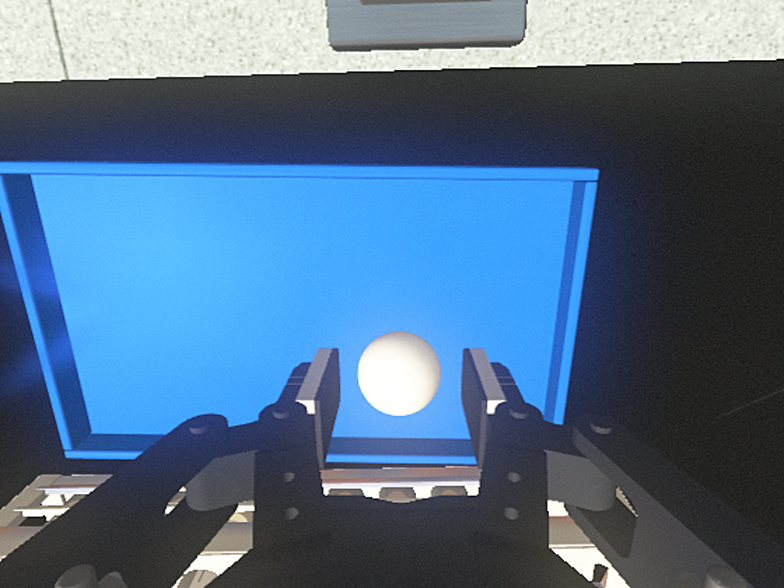

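>>> {"fn": "servo_tool", "kwargs": {"targets": "0 0.012 0 4 0 10 44; 0 0 0 0 0 0 20; 0 0 0 0 0 0 20; 0 0 0 0 0 0 20; 0 0 0 0 0 0 20; 0 0 0 0 0 -15 20; 0 0 0 0 0 -25 20; 0 0 0 0 0 -20 20"}}

```text
time: 21.47
tool_pos: [0.4312, -0.0483, 0.0734]
tcp_rot: [0.041, 3.14, -0.014]
wrist_force: [-0.0, -0.3, 0.0]
width: 0.327
```

```bash
python3 -c "
from h import *
wl('w25.png')
"
```

```text
t21.52 [ 0.4341 -0.0487  0.0772] psi 3.115 tilt 0.0072 -0.0099 F [1.3 0.2 2.1] w 0.325 q [-0.16 -0.04  2.25 -0.01  0.92 -1.7 ]
```

View pics/w25.png

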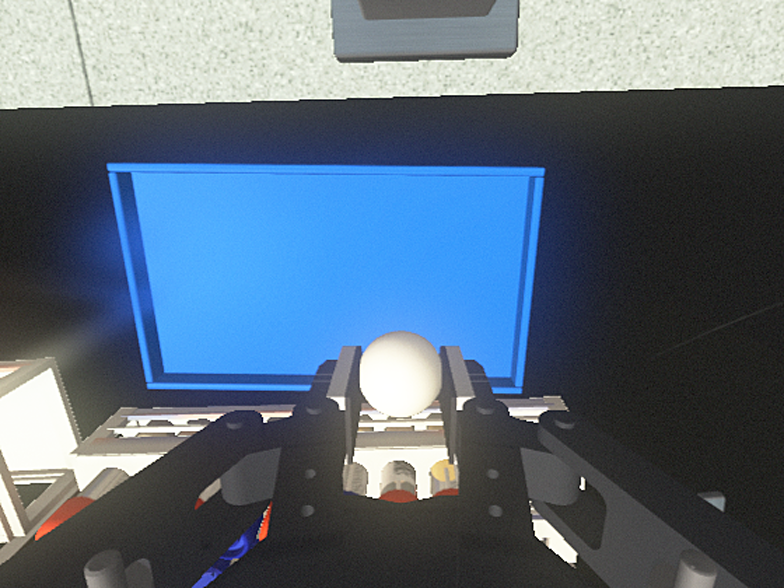

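Last ball held. Lift, then rotate back while travelling.

>>> {"fn": "servo_tool", "kwargs": {"targets": "0 0 0 0 0 -30 20; 0 0 0 0 0 -38 20; 0 0 0 0 0 -38 20; 0 0 0 0 0 -38 20; 0 0 0 0 0 -38 20; 0 0 0 0 0 0 20"}}

```text
time: 22.02
tool_pos: [0.4307, -0.0467, 0.268]
tcp_rot: [0.042, 3.134, -0.015]
wrist_force: [1.2, -0.9, 0.3]
width: 0.323
```

```bash
python3 -c "
from h import *
st()
plan([((0.611,0.19,0.26),1.65,20,14)])
"
```

```text
t22.02 [ 0.4307 -0.0467  0.268 ] psi 3.115 tilt 0.0068 -0.0098 F [ 1.2 -0.9  0.3] w 0.323 q [-0.16 -0.24  2.04 -0.01  1.33 -1.7 ]
-0 0.001 0.105 -12.4 17.2 0.5 20; -0 0.001 0.105 -10.5 18.5 0.5 20; -0 0.001 0.105 -8.6 19.5 0.5 20; -0 0.001 0.105 -6.5 20.2 0.5 20; -0 0.001 0.105 -4.3 20.8 0.5 20; -0 0.001 0.105 -2.1 21.1 0.5 20; -0 0.001 0.105 0.1 21.3 0.5 20; -0 0.001 0.105 2.3 21.1 0.5 20

-0 0.001 0.105 4.5 20.8 0.5 20; -0 0.001 0.105 6.6 20.2 0.5 20; -0 0.001 0.105 8.7 19.4 0.5 20; -0 0.001 0.105 10.7 18.4 0.5 20; -0 0.001 0.105 12.5 17.2 0.5 20; -0 0.001 0.105 14.3 15.8 0.6 20
```

>>> {"fn": "servo_tool", "kwargs": {"targets": "0 0 0.105 -12 17 0 20; 0 0 0.105 -10 18 0 20; 0 0 0.105 -9 19 0 20; 0 0 0.105 -6 20 0 20; 0 0 0.105 -4 21 0 20; 0 0 0.105 -2 21 0 20; 0 0 0.105 0 21 0 20; 0 0 0.105 2 21 0 20"}}

```text
time: 22.68
tool_pos: [0.5397, 0.0875, 0.2743]
tcp_rot: [1.371, 2.798, -0.003]
wrist_force: [-0.2, -0.4, -0.6]
width: 0.331
```

```bash
python3 -c "
from h import *
st()
plan([((0.611,0.19,0.26),1.65,20,None)])
"
```

```text
t22.68 [0.5397 0.0875 0.2743] psi 2.231 tilt 0.0225 -0.0131 F [-0.2 -0.4 -0.6] w 0.331 q [ 0.13 -0.02  1.84 -0.02  1.3  -0.53]
0.003 0.003 0.097 6.3 19.8 2.4 20; 0.003 0.003 0.097 8.2 19.1 2.4 20; 0.003 0.003 0.097 10.0 18.3 2.4 20; 0.003 0.003 0.097 11.7 17.2 2.4 20; 0.003 0.003 0.097 13.3 16.0 2.4 20; 0.003 0.003 0.097 14.8 14.7 2.4 20
```

>>> {"fn": "servo_tool", "kwargs": {"targets": "0.003 0.003 0.097 6 20 2 20; 0.003 0.003 0.097 8 19 2 20; 0.003 0.003 0.097 10 18 2 20; 0.003 0.003 0.097 12 17 2 20; 0.003 0.003 0.097 13 16 2 20; 0.003 0.003 0.097 15 14 2 20; 0 0 0 0 0 0 20"}}

```text
time: 23.27
tool_pos: [0.6162, 0.1971, 0.2582]
tcp_rot: [2.17, 2.271, -0.002]
wrist_force: [0.1, -0.8, -0.8]
width: 0.323
```

```bash
python3 -c "
from h import *
st()
plan([((0.611,0.19,0.207),1.65,20,3)])
"
```

```text
t23.27 [0.6162 0.1971 0.2582] psi 1.616 tilt -0.0006 -0.0012 F [ 0.1 -0.8 -0.8] w 0.323 q [ 0.27  0.2   1.64 -0.    1.31  0.23]
-0 0 -0.011 -2.3 -1.8 17.1 20; -0 0 -0.011 -2.2 -1.9 17.1 20; -0 0 -0.011 -2.2 -1.9 17.1 20
```

>>> {"fn": "servo_tool", "kwargs": {"targets": "0 0 -0.011 -3 -2 17 20; 0 0 -0.011 -3 -2 17 20; 0 0 -0.011 -2 -2 15 20; 0 0 0 0 0 0 20; 0 0 0 0 0 0 20"}}

```text
time: 23.68
tool_pos: [0.6111, 0.1893, 0.2064]
tcp_rot: [2.123, 2.315, -0.002]
wrist_force: [0.6, 0.3, -0.4]
width: 0.326
```

```bash
python3 -c "
from h import *
wl('w26.png')
"
```

```text
t23.73 [0.6107 0.1892 0.2061] psi 1.657 tilt -0.0012 -0.0022 F [-0.8  0.2 -1. ] w 0.324 q [ 0.26  0.21  1.71 -0.    1.22  0.18]
```

View pics/w26.png

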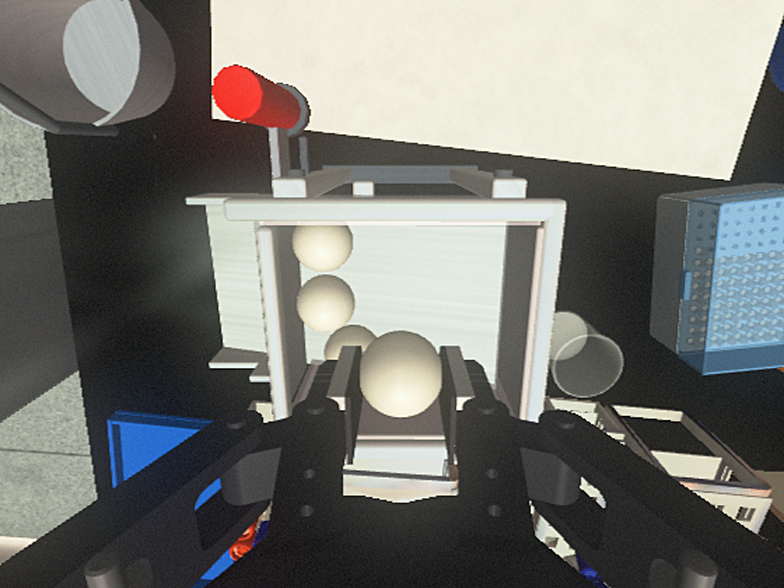

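>>> {"fn": "servo_tool", "kwargs": {"targets": "0 0 0 6 5 0 20; 0 0 0 0 0 0 20; 0 0 0 0 0 0 40; 0 0 0 0 0 0 46; 0 0 0 0 0 0 46; 0 0 0 0 0 0 46; 0 0 0 0 0 -35 46; 0 0 0 0 0 -20 46"}}

```text
time: 24.4
tool_pos: [0.6152, 0.1962, 0.2623]
tcp_rot: [-2.123, -2.315, 0.006]
wrist_force: [0.8, -0.2, 1.0]
width: 0.54
```

```bash
python3 -c "
from h import *
wl('w27.png')
snap('top','t27.png',(110,140,350,290),3.3)
"
```

```text
t24.45 [0.6162 0.1964 0.2652] psi 1.657 tilt 0.0005 -0.0017 F [0.9 0.1 1.8] w 0.538 q [ 0.27  0.19  1.63 -0.    1.32  0.19]
```

View pics/w27.png

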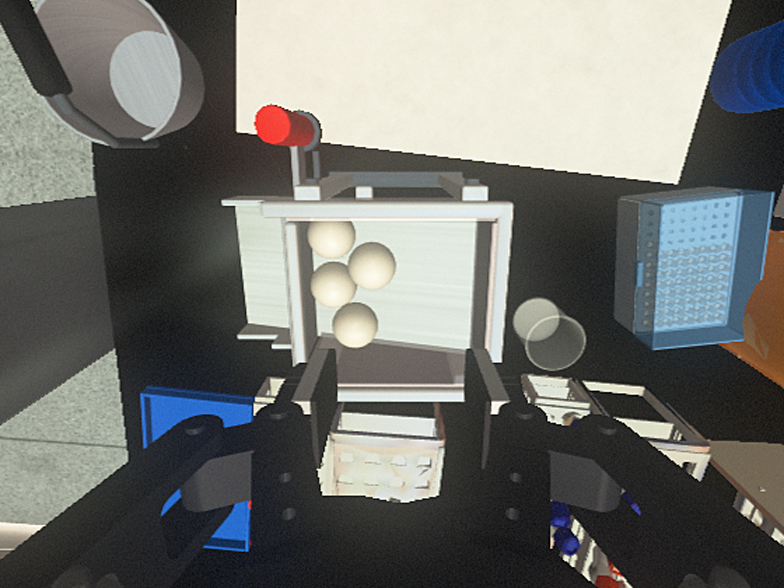

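View pics/t27.png

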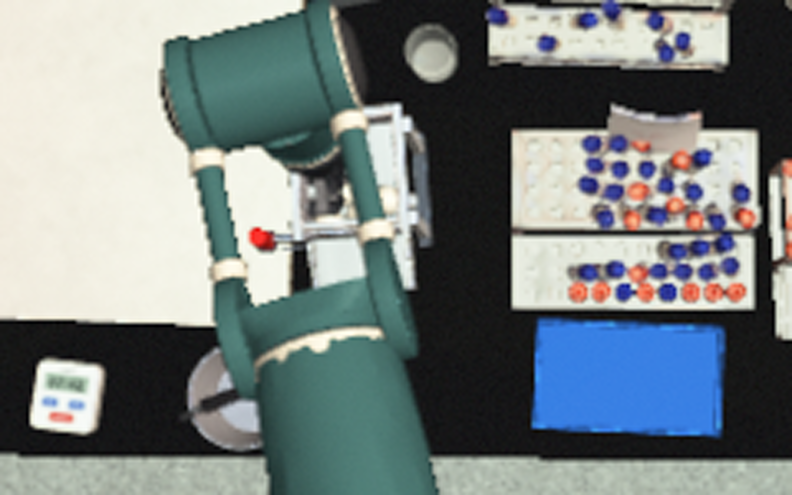

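```bash
python3 -c "
from h import *
plan([((0.394,0.30,0.26),1.92,46,None)])
"
```

```text
0 0 -0.038 17.5 -30.4 0.5 46; 0 0 -0.038 18.6 -29.7 0.5 46; 0 0 -0.038 19.7 -29.0 0.5 46; 0 0 -0.038 20.8 -28.2 0.5 46; 0 0 -0.038 21.8 -27.4 0.5 46; 0 0 -0.038 22.8 -26.6 0.5 46; 0 0 -0.038 23.8 -25.7 0.5 46
```

>>> {"fn": "servo_tool", "kwargs": {"targets": "0 0 -0.038 17 -30 0 46; 0 0 -0.038 18 -30 0 46; 0 0 -0.038 20 -29 0 46; 0 0 -0.038 21 -28 0 46; 0 0 -0.038 22 -27 0 46; 0 0 -0.038 23 -25 0 46; 0 0 -0.038 23 -20 0 46; 0 0 0 0 0 0 46"}}

```text
time: 25.17
tool_pos: [0.3927, 0.3006, 0.2545]
tcp_rot: [-1.789, -2.582, 0.008]
wrist_force: [0.7, -1.0, -0.9]
width: 0.541
```

```bash
python3 -c "
from h import *
wl('w28.png',[(.394,.309,.132),(.394,.309,.004)])
"
```

```text
t25.22 [0.3944 0.2997 0.2544] psi 1.928 tilt -0.0020 -0.0052 F [ 0.9 -0.5 -0.9] w 0.539 q [ 0.6  -0.09  1.95 -0.    1.29  0.25]
(0.394, 0.309, 0.132) [407. 266.]
(0.394, 0.309, 0.004) [405. 232.]
```

View pics/w28.png

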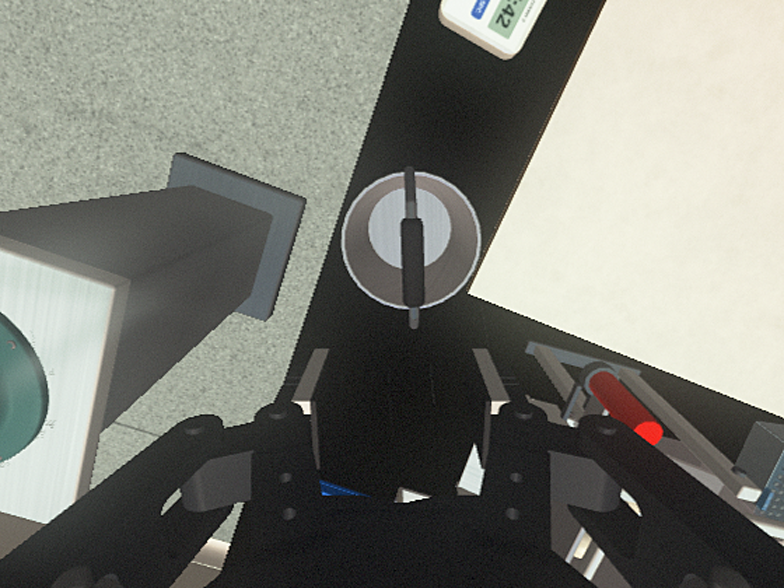

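```bash
python3 -c "
from h import *
wu(413,262,.135); a=wu(412,222,.141); b=wu(414,303,.141); print(np.arctan2(*(a-b)[[1,0]]))
plan([((0.3955,0.310,0.115),1.93,46,None)])
"
```

```text
(413, 262) [0.3966 0.3134 0.135 ]
(412, 222) [0.3866 0.3374 0.141 ]
(414, 303) [0.406  0.2902 0.141 ]
1.9618485546547646
-0.001 0.001 -0 2.5 1.3 34.8 46; -0.001 0.001 -0 2.4 1.3 34.8 46; -0.001 0.001 -0 2.4 1.2 34.8 46; -0.001 0.001 -0 2.4 1.2 34.8 46
```

>>> {"fn": "servo_tool", "kwargs": {"targets": "0 0 -0.008 3 1 30 46; 0 0 -0.008 3 0 30 46; 0 0 -0.004 3 0 30 46; 0 0 0 0 0 0 46; 0 0 0 0 0 0 46"}}

```text
time: 25.63
tool_pos: [0.3957, 0.3079, 0.1624]
tcp_rot: [1.761, 2.594, -0.0]
wrist_force: [0.3, 0.7, 1.0]
width: 0.539
```

```bash
python3 -c "
from h import *
wl('w29.png',[(.396,.312,.135)])
"
```

```text
t25.68 [0.3952 0.3074 0.162 ] psi 1.948 tilt 0.0040 -0.0046 F [-0.  -1.1  0.4] w 0.537 q [ 0.62 -0.01  2.05 -0.01  1.11  0.24]
(0.396, 0.312, 0.135) [403. 328.]
```

View pics/w29.png

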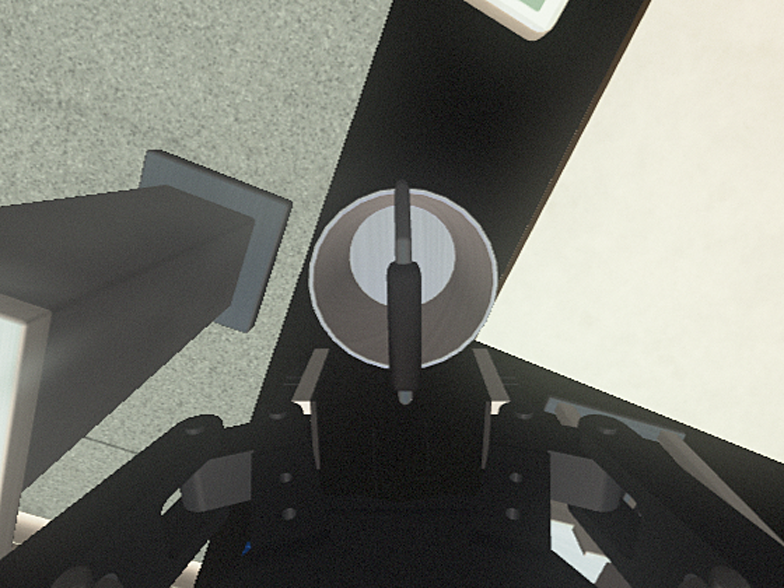

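>>> {"fn": "servo_tool", "kwargs": {"targets": "0 0 0 3 1 24 46; 0 0 0 3 0 24 46; 0 0 0 0 0 0 46; 0 0 0 0 0 0 46"}}

```text
time: 26.02
tool_pos: [0.4011, 0.315, 0.1206]
tcp_rot: [1.764, 2.587, 0.014]
wrist_force: [0.7, -0.4, 0.1]
width: 0.535
```

```bash
python3 -c "
from h import *
wl('w30.png',[(.396,.312,.135)])
"
```

```text
t26.07 [0.4011 0.315  0.1207] psi 1.945 tilt 0.0142 0.0014 F [-1.2  0.4  1.2] w 0.537 q [ 0.62  0.04  2.07 -0.01  1.01  0.25]
(0.396, 0.312, 0.135) [382. 389.]
```

View pics/w30.png

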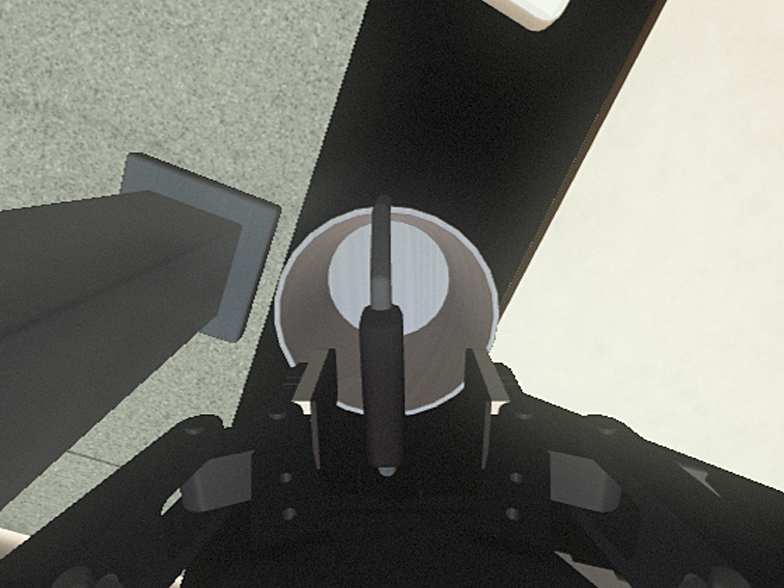

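>>> {"fn": "servo_tool", "kwargs": {"targets": "0.01 0.005 0 0 -6 8 46; 0 0 0 0 0 0 46; 0 0 0 0 0 0 46"}}

```text
time: 26.32
tool_pos: [0.3983, 0.314, 0.1172]
tcp_rot: [1.769, 2.592, 0.016]
wrist_force: [0.6, 0.8, 0.5]
width: 0.537
```

```bash
python3 -c "
from h import *
wl('w31.png',[(.396,.312,.135)])
"
```

```text
t26.37 [0.3982 0.3139 0.1171] psi 1.944 tilt 0.0079 0.0064 F [-0.6  0.2  0.7] w 0.540 q [0.62 0.04 2.08 0.   1.01 0.24]
(0.396, 0.312, 0.135) [391. 394.]
```

View pics/w31.png

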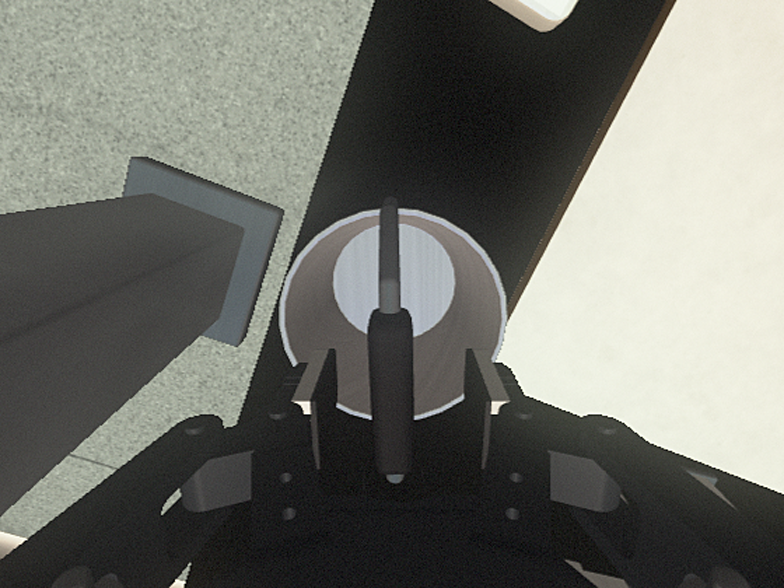

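>>> {"fn": "servo_tool", "kwargs": {"targets": "0.007 -0.005 0 0 -4 5 46; 0 0 0 0 0 0 46; 0 0 0 0 0 0 5; 0 0 0 0 0 0 5; 0 0 0 0 0 0 5; 0 0 0 0 0 0 5; 0 0 0 0 0 0 5", "newtons": 60}}

```text
time: 26.95
tool_pos: [0.395, 0.313, 0.1134]
tcp_rot: [1.768, 2.592, 0.005]
wrist_force: [-0.3, 0.3, 0.6]
width: 0.15
```

```bash
python3 -c "
from h import *
wl('w32.png',[(.396,.312,.135)])
"
```

```text
t27.00 [0.395  0.313  0.1134] psi 1.944 tilt 0.0055 0.0002 F [-0.3 -0.8 -0.4] w 0.154 q [ 0.62  0.04  2.09 -0.    1.01  0.25]
(0.396, 0.312, 0.135) [401. 401.]
```

View pics/w32.png

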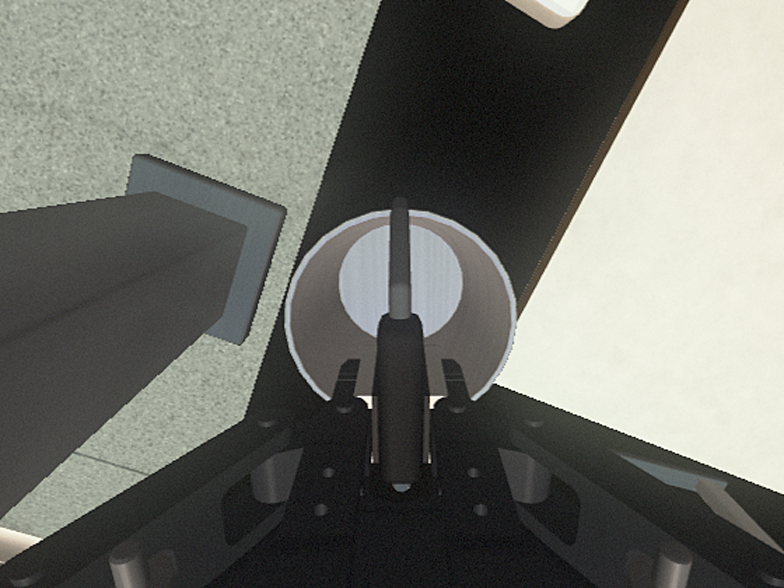

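>>> {"fn": "servo_tool", "kwargs": {"targets": "0 0 0 0 0 -10 5; 0 0 0 0 0 0 5; 0 0 0 0 0 0 5"}}

```text
time: 27.25
tool_pos: [0.3937, 0.3122, 0.123]
tcp_rot: [1.769, 2.593, 0.0]
wrist_force: [-0.3, -0.6, -1.6]
width: 0.156
```

```bash
python3 -c "
from h import *
wl('w33.png')
plan([((0.385,0.18,0.121),1.65,5,None)],vmax=22)
"
```

```text
t27.30 [0.3941 0.3125 0.1233] psi 1.944 tilt 0.0035 -0.0012 F [-0.3  0.3 -2.1] w 0.152 q [ 0.62  0.03  2.08 -0.    1.03  0.25]
0 0 0.042 -17.1 -8.1 0.3 5; 0 0 0.042 -17.5 -7.4 0.3 5; 0 0 0.042 -17.8 -6.6 0.3 5; 0 0 0.042 -18.0 -5.9 0.3 5; 0 0 0.042 -18.3 -5.1 0.3 5; 0 0 0.042 -18.5 -4.4 0.3 5; 0 0 0.042 -18.6 -3.6 0.3 5
```

View pics/w33.png

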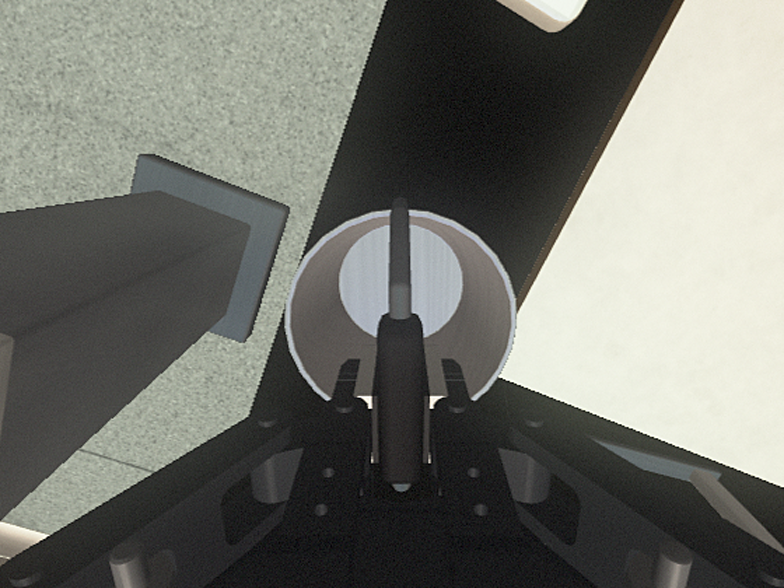

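>>> {"fn": "servo_tool", "kwargs": {"targets": "0 0 0.042 -17 -8 0 5; 0 0 0.042 -17 -7 0 5; 0 0 0.042 -18 -7 0 5; 0 0 0.042 -18 -6 0 5; 0 0 0.042 -18 -5 0 5; 0 0 0.042 -18 -4 0 5; 0 0 0.042 -18 -3 0 5; 0 0 0 0 0 0 5"}}

```text
time: 27.97
tool_pos: [0.3836, 0.1778, 0.1223]
tcp_rot: [2.142, 2.295, 0.002]
wrist_force: [0.7, 0.7, -2.5]
width: 0.152
```

```bash
python3 -c "
from h import *
wl('w34.png')
plan([((0.4545,0.1784,0.120),1.65,5,None)],vmax=15)
"
```

```text
t28.02 [0.384  0.179  0.1224] psi 1.641 tilt 0.0033 0.0002 F [ 0.1  0.4 -2.8] w 0.149 q [ 0.38 -0.13  2.23 -0.    1.03  0.31]
0.001 0 -0.002 -1.1 14.0 0.5 5; 0.001 0 -0.002 -1.1 14.0 0.5 5; 0.001 0 -0.002 -1.2 14.0 0.5 5; 0.001 0 -0.002 -1.2 14.0 0.5 5; 0.001 0 -0.002 -1.2 14.0 0.5 5
```

View pics/w34.png

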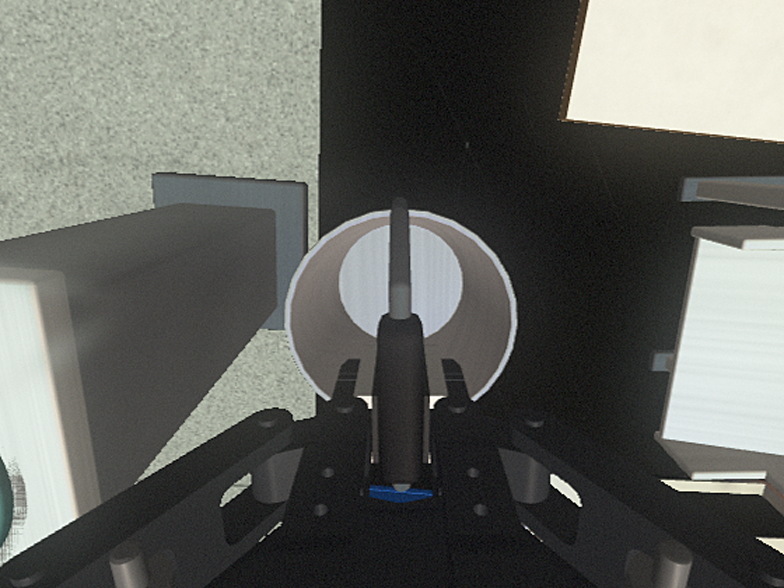

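```bash
python3 -c "
from h import *
a=wu(692,231,.122);b=wu(656,434,.122);m=(a+b)/2;d=a-b;y=np.arctan2(-d[0],d[1]);print(m,y,np.linalg.norm(d)); print(m[:2]-.045*np.array([np.cos(y),np.sin(y)]))
"
```

```text
(692, 231) [0.4786 0.2347 0.122 ]
(656, 434) [0.4856 0.1554 0.122 ]
[0.48211998 0.19507694 0.122     ] 0.08852078290596546 0.0796403246646665
[0.43729618 0.1910987 ]
```

```bash
python3 -c "
from h import *
c=cv2.imread('pics/w34.png')[150:520,600:784];cv2.imwrite('pics/w34c.png',cv2.resize(c,None,fx=1.6*1,fy=1.6,interpolation=cv2.INTER_CUBIC))
d=np.load('w.npz')
h=np.array([.4994,.182]);x=np.array([np.cos(.08),np.sin(.08)]);y=np.array([-x[1],x[0]])
for z,w in [(.1,.045),(.1,-.045),(.122,.05),(.122,-.05),(.122,.045),(.122,-.045)]:
  print(z,w,proj(d['R'],d['e'],d['K'],[*(h+w*y),z])*1.4)
"
```

```text
0.1 0.045 [693.3090246  244.67787021]
0.1 -0.045 [656.32312343 440.87649463]
0.122 0.05 [738.33476742 242.83434748]
0.122 -0.05 [685.21699716 485.4448257 ]
0.122 0.045 [735.18432753 257.22368884]
0.122 -0.045 [687.45249496 475.23439731]
```

View pics/w34c.png

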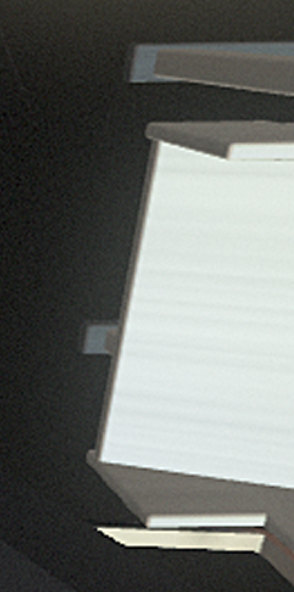

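>>> {"fn": "servo_tool", "kwargs": {"targets": "0.001 0 -0.002 -1 14 0 5; 0.001 0 -0.002 -1 14 0 5; 0.001 0 -0.002 -1 14 0 5; 0 0 0 0 0 0 5"}}

```text
time: 28.35
tool_pos: [0.4273, 0.1807, 0.1226]
tcp_rot: [-2.132, -2.306, -0.004]
wrist_force: [0.5, 0.6, -2.5]
width: 0.152
```

```bash
python3 -c "
from h import *
st()
plan([((0.456,0.180,0.120),1.65,5,None)],vmax=15)
"
```

```text
t28.35 [0.4273 0.1807 0.1226] psi 1.649 tilt 0.0013 0.0025 F [ 0.5  0.6 -2.5] w 0.152 q [ 0.34 -0.04  2.16  0.    1.03  0.27]
0.001 -0.001 -0.001 -1.5 14.3 1.3 5; 0.001 -0.001 -0.001 -1.5 14.3 1.3 5
```

>>> {"fn": "servo_tool", "kwargs": {"targets": "0 0 0 -1 14 1 5; 0 0 0 -1 14 1 5; 0 0 0 0 0 0 5; 0 0 0 0 0 0 5"}}

```text
time: 28.68
tool_pos: [0.4549, 0.1835, 0.1197]
tcp_rot: [-2.127, -2.307, -0.002]
wrist_force: [-0.8, -0.3, -2.3]
width: 0.15
```

```bash
python3 -c "
from h import *
wl('w35.png')
"
```

```text
t28.73 [0.4549 0.1835 0.1198] psi 1.652 tilt -0.0016 0.0034 F [ 0.2 -1.5 -1. ] w 0.154 q [0.33 0.01 2.1  0.   1.02 0.25]
```

View pics/w35.png

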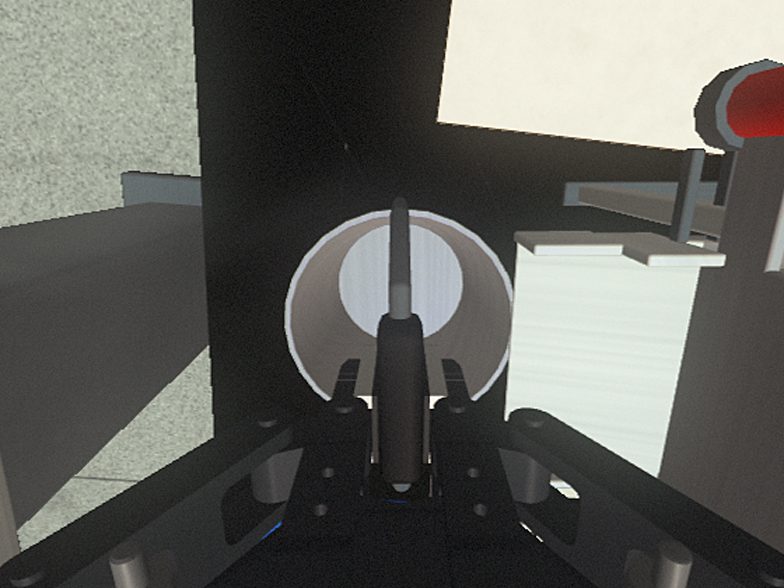

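```bash
python3 -c "
from h import *
a=wu(516,247,.1);b=wu(507,400,.1);a=wu(516,243,.1)
d=np.load('w.npz')
h=np.array([.501,.184]);x=np.array([np.cos(.08),np.sin(.08)]);y=np.array([-x[1],x[0]])
for z,w in [(.1,.045),(.1,-.045)]:
  print(z,w,proj(d['R'],d['e'],d['K'],[*(h+w*y),z])*1.4)
plan([((0.456,0.180,0.1135),1.65,5,2)],vmax=15)
"
```

```text
(516, 247) [0.4965 0.228  0.1   ]
(507, 400) [0.5031 0.1615 0.1   ]
(516, 243) [0.4963 0.2295 0.1   ]
0.1 0.045 [518.66380405 244.90630159]
0.1 -0.045 [502.66693491 444.55679229]
-0.001 -0.002 0.001 -1.8 0.4 3.1 5; -0.001 -0.002 0.001 -1.8 0.4 3.1 5
```

>>> {"fn": "servo_tool", "kwargs": {"targets": "0 -0.002 0 -3 1 1 5; 0 0 0 0 0 3 5; 0 0 0 0 0 3 5; 0 0 0 0 0 0 5; 0 0 0 0 0 0 5"}}

```text
time: 29.15
tool_pos: [0.454, 0.1817, 0.1134]
tcp_rot: [-2.126, -2.309, -0.002]
wrist_force: [1.1, -0.2, -2.2]
width: 0.15
```

```bash
python3 -c "
from h import *
st()
"
```

```text
t29.15 [0.454  0.1817 0.1134] psi 1.653 tilt -0.0010 0.0027 F [ 1.1 -0.2 -2.2] w 0.150 q [0.33 0.02 2.11 0.   1.01 0.24]
```

>>> {"fn": "servo_tool", "kwargs": {"targets": "0 0 0 -1 1 2 5; 0 0 0 0 0 1 5; 0 0 0 0 0 0 5"}}

```text
time: 29.4
tool_pos: [0.4554, 0.1822, 0.1136]
tcp_rot: [-2.126, -2.309, -0.007]
wrist_force: [0.5, 0.2, -2.3]
width: 0.15
```

```bash
python3 -c "
from h import *
st()
"
```

```text
t29.40 [0.4554 0.1822 0.1136] psi 1.653 tilt 0.0007 0.0056 F [ 0.5  0.2 -2.3] w 0.150 q [0.33 0.02 2.11 0.01 1.01 0.24]
```

>>> {"fn": "servo_tool", "kwargs": {"targets": "0 0 0 -1 0 4 5; 0 -0.003 0 0 0 2 5; 0 0 0 0 0 0 5"}}

```text
time: 29.65
tool_pos: [0.4575, 0.1836, 0.1137]
tcp_rot: [-2.128, -2.309, -0.014]
wrist_force: [-0.2, 0.0, -2.6]
width: 0.156
```

```bash
python3 -c "
from h import *
st()
"
```

```text
t29.65 [0.4575 0.1836 0.1137] psi 1.652 tilt 0.0049 0.0072 F [-0.2  0.  -2.6] w 0.156 q [0.33 0.02 2.11 0.01 1.   0.24]
```

```bash
python3 -c "
from h import *
snap('side','s36.png',(200,170,380,330),4)
"
```

```text
(no output)
```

View pics/s36.png

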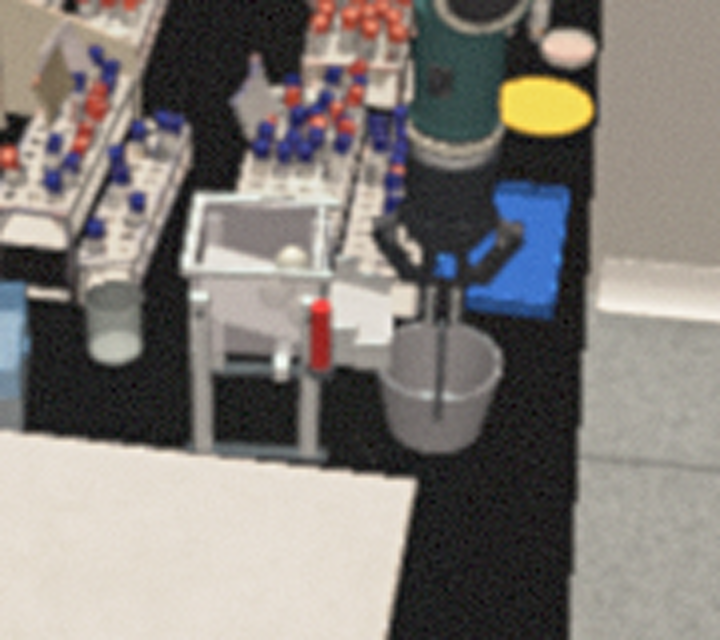

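>>> {"fn": "servo_tool", "kwargs": {"targets": "0.006 -0.006 0 -2 -3 6 5; 0 0 0 0 0 0 5; 0 0 0 0 0 0 5"}}

```text
time: 29.95
tool_pos: [0.4611, 0.1857, 0.1157]
tcp_rot: [2.129, 2.307, 0.025]
wrist_force: [0.6, 0.1, -2.1]
width: 0.155
```

```bash
python3 -c "
from h import *
st()
"
```

```text
t29.95 [0.4611 0.1857 0.1157] psi 1.651 tilt 0.0126 0.0099 F [ 0.6  0.1 -2.1] w 0.155 q [0.33 0.02 2.11 0.01 1.   0.25]
```

>>> {"fn": "servo_tool", "kwargs": {"targets": "0.01 -0.008 0 -3 -5 4 5; 0.004 -0.004 0 -1 -2 2 5"}}

```text
time: 30.12
tool_pos: [0.4596, 0.1835, 0.1134]
tcp_rot: [2.127, 2.303, 0.013]
wrist_force: [-0.6, 3.2, 12.0]
width: 0.155
```

```bash
python3 -c "
from h import *
st(); print(bot.read_state()['torque'],bot.read_state()['joint_vel'].round(3))
"
```

```text
t30.12 [0.4596 0.1835 0.1134] psi 1.650 tilt 0.0106 0.0019 F [-0.6  3.2 12. ] w 0.155 q [ 0.33  0.02  2.11 -0.    1.    0.25]
[ 0.82254472  0.22097564 -0.00646005] [ 0.016  0.008 -0.004 -0.026 -0.009  0.034]
```

>>> {"fn": "servo_tool", "kwargs": {"targets": "0.005 0 0 -4 -5 -3 5; 0.003 0 0 -1 -2 0 5; 0 0 0 0 0 0 5"}}

```text
time: 30.37
tool_pos: [0.4508, 0.1765, 0.1141]
tcp_rot: [-2.131, -2.307, 0.003]
wrist_force: [0.1, -0.9, -2.8]
width: 0.15
```

```bash
python3 -c "
from h import *
st()
"
```

```text
t30.37 [0.4508 0.1765 0.1141] psi 1.650 tilt -0.0017 -0.0013 F [ 0.1 -0.9 -2.8] w 0.150 q [ 0.32  0.01  2.12 -0.    1.01  0.24]
```

>>> {"fn": "servo_tool", "kwargs": {"targets": "0.002 0 0 3 4 0 5; 0.002 0 0 0 -1 3 5"}}

```text
time: 30.53
tool_pos: [0.4519, 0.1775, 0.1134]
tcp_rot: [-2.129, -2.305, 0.019]
wrist_force: [-9.8, -5.1, 39.4]
width: 0.153
```

```bash
python3 -c "
from h import *
st()
"
```

```text
t30.53 [0.4519 0.1775 0.1134] psi 1.650 tilt -0.0113 -0.0064 F [-9.8 -5.1 39.4] w 0.153 q [ 0.32  0.02  2.11 -0.    1.02  0.25]
```

>>> {"fn": "servo_tool", "kwargs": {"targets": "-0.003 0 0 0 0 -2 5; -0.003 0 0 2 5 -1 5; 0 0 0 0 0 0 5"}}

```text
time: 30.78
tool_pos: [0.4565, 0.1793, 0.116]
tcp_rot: [-2.132, -2.307, 0.016]
wrist_force: [-0.4, -0.2, -1.9]
width: 0.155
```

```bash
python3 -c "
from h import *
st()
"
```

```text
t30.78 [0.4565 0.1793 0.116 ] psi 1.650 tilt -0.0069 -0.0075 F [-0.4 -0.2 -1.9] w 0.155 q [ 0.33  0.03  2.1  -0.01  1.02  0.25]
```

>>> {"fn": "servo_tool", "kwargs": {"targets": "-0.006 0.006 0 0 0 3 5; 0 0 0 0 0 0 5"}}

```text
time: 30.95
tool_pos: [0.4567, 0.1795, 0.1132]
tcp_rot: [-2.131, -2.307, 0.003]
wrist_force: [-1.6, -1.2, 5.0]
width: 0.156
```

>>> {"fn": "servo_tool", "kwargs": {"targets": "0 0 0 0 0 0 20; 0 0 0 0 0 0 26; 0 0 0 0 0 0 26; 0 0 0 0 0 0 26"}}

```text
time: 31.28
tool_pos: [0.456, 0.1792, 0.1112]
tcp_rot: [-2.13, -2.306, 0.005]
wrist_force: [-0.3, 1.2, 1.1]
width: 0.301
```

```bash
python3 -c "
from h import *
wl('w37.png',[(.456,.18,.135)])
"
```

```text
t31.33 [0.4559 0.1792 0.1111] psi 1.650 tilt -0.0040 -0.0009 F [-1.2  0.4 -0.2] w 0.304 q [0.32 0.03 2.11 0.   1.01 0.24]
(0.456, 0.18, 0.135) [399. 400.]
```

View pics/w37.png

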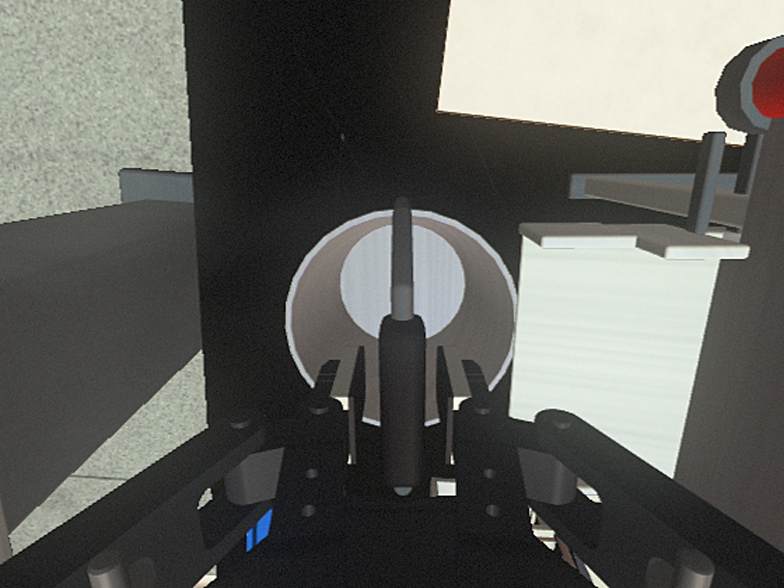

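>>> {"fn": "servo_tool", "kwargs": {"targets": "0 0 0 0 1 -12 26; 0 0 0 0 1 -20 26; 0 0 0 0 0 -25 26; 0 0 0 0 0 -30 26; 0 0 0 0 0 -35 40; 0 0 0 0 0 -25 40; 0 0 0 0 0 0 40"}}

```text
time: 31.92
tool_pos: [0.456, 0.1786, 0.2649]
tcp_rot: [-2.127, -2.303, 0.016]
wrist_force: [1.5, 0.5, 0.3]
width: 0.47
```

```bash
python3 -c "
from h import *
wl('w38.png',[(.456,.18,.135)])
"
```

```text
t31.97 [0.4555 0.1784 0.2631] psi 1.650 tilt -0.0130 -0.0038 F [ 0.1 -0.4  0.9] w 0.466 q [ 0.32 -0.1   1.94  0.    1.32  0.24]
(0.456, 0.18, 0.135) [402. 272.]
```

View pics/w38.png

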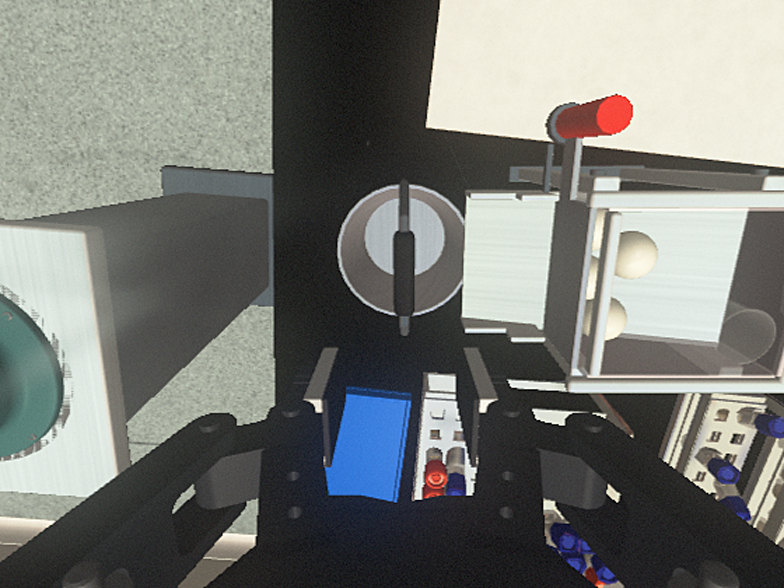

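```bash
python3 -c "
from h import *
p=wu(617,113,.19)
plan([((p[0],p[1],0.25),1.65,46,None)])
"
```

```text
(617, 113) [0.5496 0.2801 0.19  ]
-0.003 0.001 0 23.5 25.5 2.9 46; -0.003 0.001 0 23.5 25.5 3.0 46; -0.003 0.001 0 23.5 25.5 3.1 46; -0.003 0.001 0 23.5 25.5 3.2 46
```

>>> {"fn": "servo_tool", "kwargs": {"targets": "-0.003 0 0 23 25 2 46; -0.003 0 0 23 25 2 46; -0.003 0 0 23 25 2 46; -0.003 0 0 22 24 2 46; 0 0 0 0 0 0 46"}}

```text
time: 32.38
tool_pos: [0.5471, 0.2781, 0.2505]
tcp_rot: [2.135, 2.304, -0.009]
wrist_force: [-0.4, -0.3, -0.6]
width: 0.537
```

```bash
python3 -c "
from h import *
wl('w39.png',[(.549,.28,.19)])
"
```

```text
t32.43 [0.5453 0.2764 0.2503] psi 1.647 tilt -0.0059 -0.0069 F [-1.2 -0.2 -0.1] w 0.538 q [ 0.43  0.14  1.72 -0.    1.29  0.36]
(0.549, 0.28, 0.19) [404. 307.]
```

View pics/w39.png

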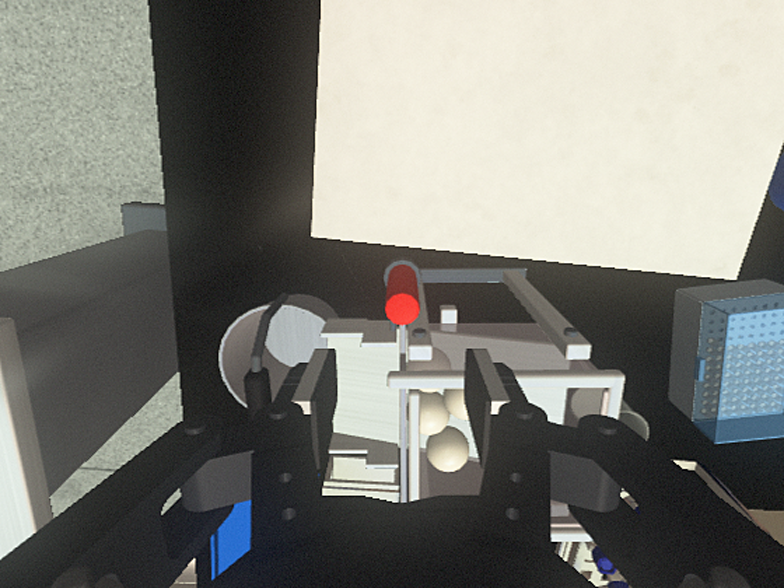

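>>> {"fn": "servo_tool", "kwargs": {"targets": "0 0.003 0 3 2 30 46; 0 0.003 0 2 1 30 46; 0 0 0 0 0 0 46; 0 0 0 0 0 0 46"}}

```text
time: 32.77
tool_pos: [0.5451, 0.2795, 0.1871]
tcp_rot: [-2.13, -2.302, 0.016]
wrist_force: [0.3, -0.2, 1.3]
width: 0.538
```

```bash
python3 -c "
from h import *
wl('w40.png',[(.549,.28,.19)])
"
```

```text
t32.82 [0.5445 0.2792 0.1866] psi 1.648 tilt -0.0121 -0.0045 F [-1.4 -0.7 -0.3] w 0.538 q [0.43 0.19 1.78 0.   1.19 0.35]
(0.549, 0.28, 0.19) [410. 370.]
```

View pics/w40.png

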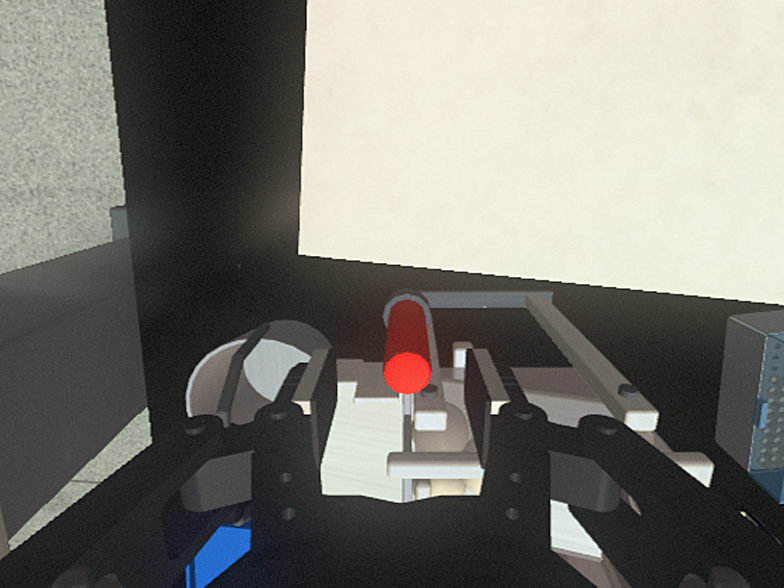

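>>> {"fn": "servo_tool", "kwargs": {"targets": "-0.006 0.003 0 1 3 18 46; -0.005 0.003 0 1 2 18 46; 0 0 0 0 0 0 46; 0 0 0 0 0 0 46"}}

```text
time: 33.15
tool_pos: [0.5508, 0.2808, 0.1574]
tcp_rot: [2.135, 2.304, 0.012]
wrist_force: [0.7, -0.1, 0.6]
width: 0.538
```

```bash
python3 -c "
from h import *
wl('w41.png',[(.549,.28,.19)])
"
```

```text
t33.20 [0.5508 0.2808 0.1575] psi 1.647 tilt 0.0060 0.0052 F [-0.8 -0.5 -0.2] w 0.538 q [0.43 0.21 1.81 0.   1.11 0.35]
(0.549, 0.28, 0.19) [393. 419.]
```

View pics/w41.png

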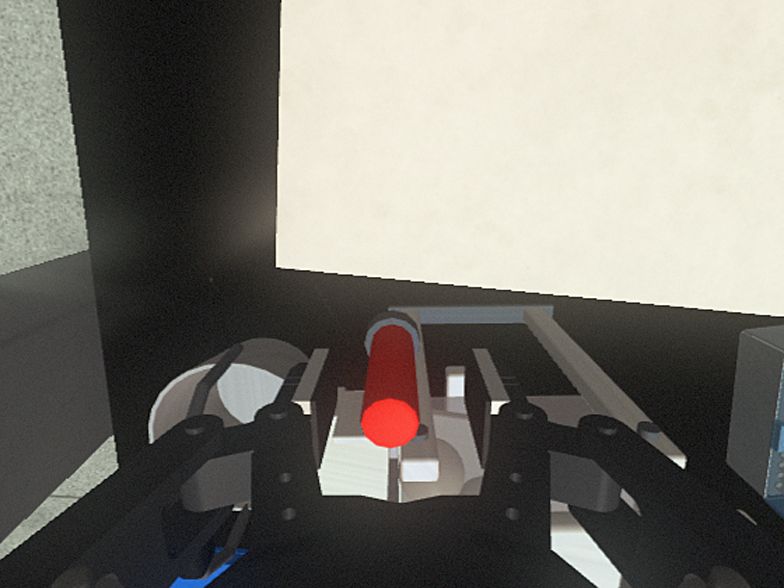

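>>> {"fn": "servo_tool", "kwargs": {"targets": "0.004 -0.004 0 0 -3 2 46; 0 0 0 0 0 0 10; 0 0 0 0 0 0 10; 0 0 0 0 0 0 10; 0 0 0 0 0 0 10; 0 0 0 0 0 0 10", "newtons": 40}}

```text
time: 33.7
tool_pos: [0.5475, 0.2809, 0.1607]
tcp_rot: [2.135, 2.303, 0.007]
wrist_force: [1.3, 0.3, -3.2]
width: 0.199
```

```bash
python3 -c "
from h import *
wl('w42.png',[(.549,.28,.19)])
h=np.array([-np.sin(.083),np.cos(.083),0]);s=bot.read_state();r=R.from_rotvec(s['tcp_rot']).inv();print(r.apply(h))
"
```

```text
t33.75 [0.5474 0.2809 0.1607] psi 1.647 tilt 0.0039 0.0021 F [ 0.2  0.2 -2.6] w 0.199 q [0.43 0.2  1.81 0.   1.12 0.36]
(0.549, 0.28, 0.19) [404. 414.]
[ 0.9999731  -0.00710847  0.00180747]
```

View pics/w42.png

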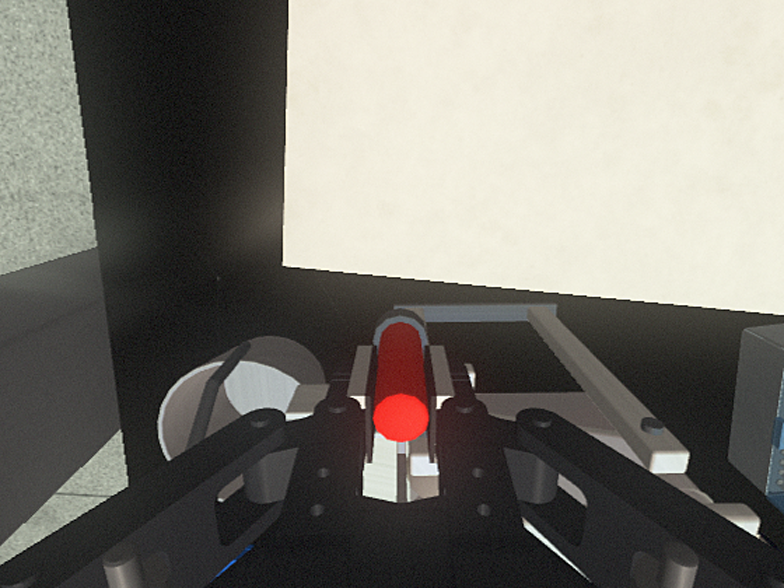

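>>> {"fn": "servo_tool", "kwargs": {"targets": "0 0 0 8 0 0 10; 0 0 0 12 0 0 10; 0 0 0 12 0 0 10; 0 0 0 12 0 0 10"}}

```text
time: 34.08
tool_pos: [0.5438, 0.3243, 0.1607]
tcp_rot: [2.137, 2.299, -0.0]
wrist_force: [-0.8, -2.0, -0.2]
width: 0.199
```

```bash
python3 -c "
from h import *
st()
"
```

```text
t34.08 [0.5438 0.3243 0.1607] psi 1.644 tilt 0.0021 -0.0020 F [-0.8 -2.  -0.2] w 0.199 q [ 0.5   0.24  1.77 -0.    1.13  0.43]
```

>>> {"fn": "servo_tool", "kwargs": {"targets": "0 0 0 12 0 0 10; 0 0 0 12 0 0 10; 0 0 0 12 0 0 10; 0 0 0 8 0 0 10; 0 0 0 5 0 0 10; 0 0 0 5 0 0 10"}}

```text
time: 34.58
tool_pos: [0.5395, 0.373, 0.1604]
tcp_rot: [2.114, 2.292, -0.037]
wrist_force: [-0.8, -18.4, 3.9]
width: 0.197
```

```bash
python3 -c "
from h import *
wl('w43.png')
p=np.array(bot.read_state()['tool_pos']);print(np.linalg.norm((p-[.5475,.2809,.1607])))
"
```

```text
t34.63 [0.5396 0.3731 0.1604] psi 1.652 tilt 0.0009 -0.0332 F [ -0.1 -19.8   5.4] w 0.197 q [ 0.58  0.29  1.71 -0.03  1.16  0.51]
0.09257889490515414
```

View pics/w43.png

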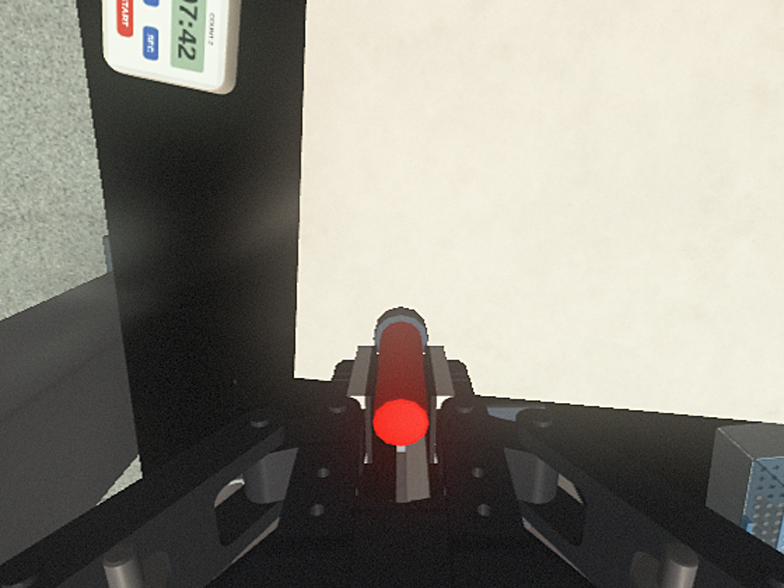

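At the stop (−19 N, 92.6 mm travel). Hold while the balls run out, then check them from the side and top.

>>> {"fn": "servo_tool", "kwargs": {"targets": "0 0 0 1 0 0 10; 0 0 0 0 0 0 10; 0 0 0 0 0 0 10; 0 0 0 0 0 0 10; 0 0 0 0 0 0 10; 0 0 0 0 0 0 10; 0 0 0 0 0 0 10; 0 0 0 0 0 0 10"}}

```text
time: 35.3
tool_pos: [0.5395, 0.3727, 0.1605]
tcp_rot: [2.11, 2.288, -0.049]
wrist_force: [-0.8, -5.7, 0.6]
width: 0.197
```

>>> {"fn": "servo_tool", "kwargs": {"targets": "0 0 0 1 0 0 10; 0 0 0 0 0 0 10; 0 0 0 0 0 0 10; 0 0 0 0 0 0 10; 0 0 0 0 0 0 10; 0 0 0 0 0 0 10; 0 0 0 0 0 0 10; 0 0 0 0 0 0 10"}}

```text
time: 35.97
tool_pos: [0.5395, 0.3726, 0.1604]
tcp_rot: [2.103, 2.285, -0.059]
wrist_force: [-1.1, -5.8, 0.2]
width: 0.196
```

```bash
python3 -c "
from h import *
st()
snap('side','s44.png',(200,170,380,330),4)
snap('top','t44.png',(150,150,310,280),4.5)
"
```

```text
t35.97 [0.5395 0.3726 0.1604] psi 1.654 tilt 0.0000 -0.0516 F [-1.1 -5.8  0.2] w 0.196 q [ 0.59  0.3   1.7  -0.05  1.18  0.52]
```

View pics/s44.png

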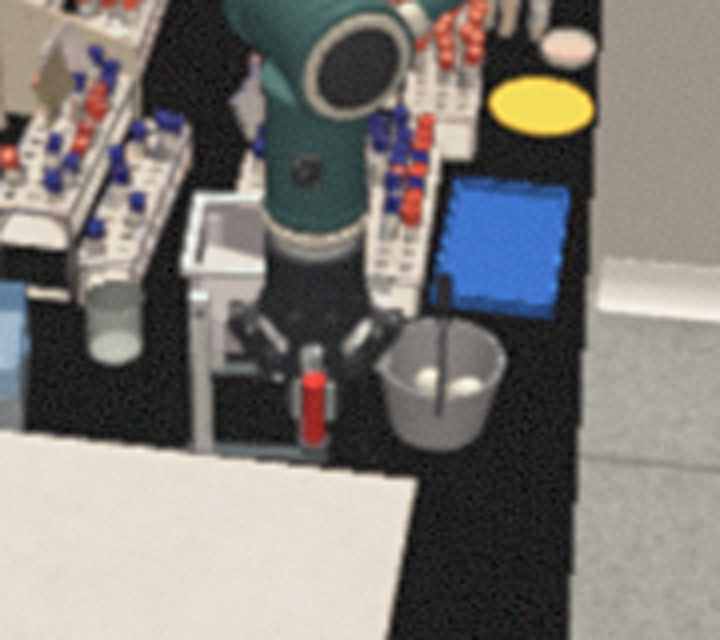

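View pics/t44.png

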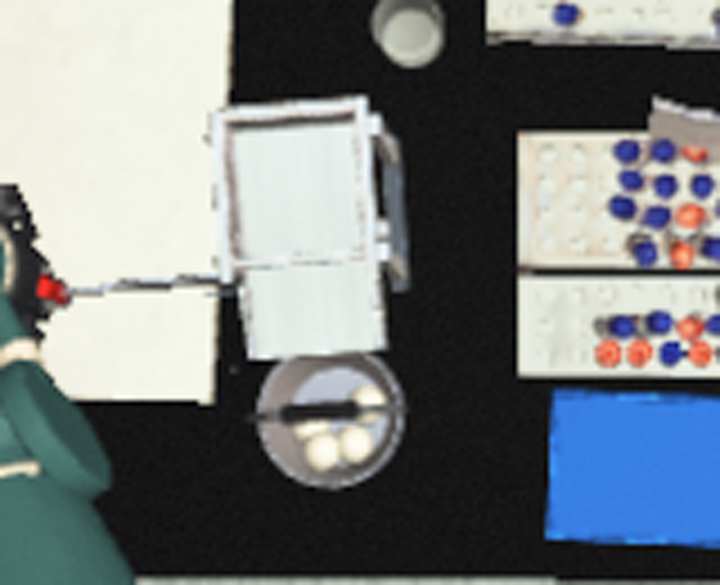

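>>> {"fn": "servo_tool", "kwargs": {"targets": "0 0.006 0 -8 0 0 10; 0 0.006 0 -12 0 0 10; 0 0.006 0 -12 0 0 10; 0 0.006 0 -12 0 0 10; 0 0.006 0 -12 0 0 10; 0 0.006 0 -12 0 0 10"}}

```text
time: 36.57
tool_pos: [0.5451, 0.3069, 0.1607]
tcp_rot: [2.12, 2.315, -0.007]
wrist_force: [0.1, 2.2, -3.9]
width: 0.192
```

```bash
python3 -c "
from h import *
st()
plan([((.5475,.2809,.1607),1.65,10,3)])
"
```

```text
t36.57 [0.5451 0.3069 0.1607] psi 1.658 tilt -0.0014 -0.0049 F [ 0.1  2.2 -3.9] w 0.192 q [ 0.48  0.23  1.78 -0.    1.13  0.39]
-0.001 0.002 0.003 -8.7 0.0 0.0 10; -0.001 0.002 0.003 -8.7 0.1 0.0 10; -0.001 0.002 0.003 -8.7 0.1 -0.0 10
```

>>> {"fn": "servo_tool", "kwargs": {"targets": "0 0 0.003 -9 0 0 10; 0 0 0.003 -9 0 0 10; 0 0 0 -7 0 0 10; 0 0 0 -4 0 0 10; 0 0 0 -4 0 0 10"}}

```text
time: 36.98
tool_pos: [0.5474, 0.2812, 0.161]
tcp_rot: [-2.128, -2.288, -0.028]
wrist_force: [-0.4, 16.3, -8.1]
width: 0.196
```

```bash
python3 -c "
from h import *
wl('w45.png',[(.549,.28,.19)])
"
```

```text
t37.03 [0.5474 0.2811 0.161 ] psi 1.643 tilt -0.0001 0.0251 F [-0.6 17.3 -8.5] w 0.196 q [0.42 0.2  1.82 0.03 1.12 0.34]
(0.549, 0.28, 0.19) [404. 413.]
```

View pics/w45.png

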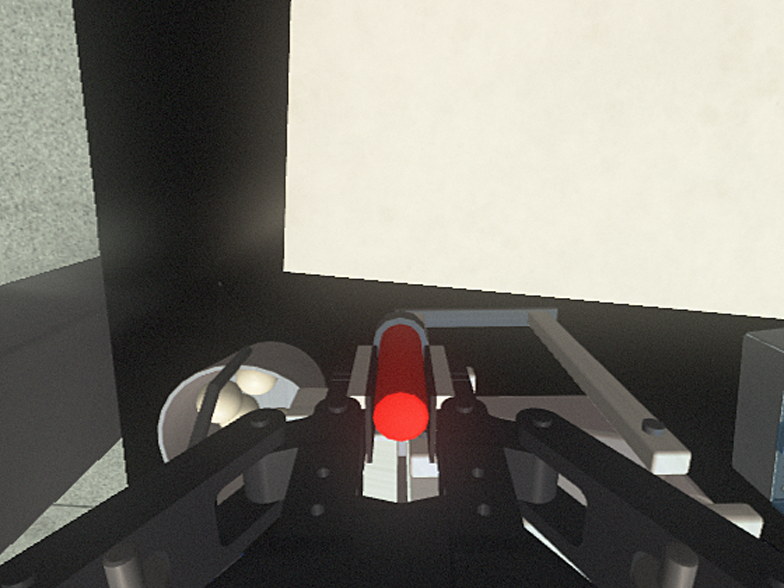

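>>> {"fn": "servo_tool", "kwargs": {"targets": "0 0 0 -1 0 0 10; 0 0 0 0 0 0 30; 0 0 0 0 0 0 46; 0 0 0 0 0 0 46; 0 0 0 0 0 0 46; 0 0 0 0 0 -20 46; 0 0 0 0 0 -35 46; 0 0 0 0 0 -35 46"}}

```text
time: 37.7
tool_pos: [0.543, 0.2731, 0.2462]
tcp_rot: [-2.127, -2.281, -0.006]
wrist_force: [1.4, 0.3, 0.1]
width: 0.539
```

```bash
python3 -c "
from h import *
wl('w46.png',[(.549,.28,.19)])
plan([((0.456,0.18,0.26),1.65,40,None)])
"
```

```text
t37.75 [0.547  0.2746 0.2556] psi 1.641 tilt -0.0024 0.0235 F [1.8 0.8 5. ] w 0.538 q [0.41 0.13 1.72 0.02 1.29 0.34]
(0.549, 0.28, 0.19) [414. 304.]
-0 -0.006 -0.002 -22.0 -24.3 -1.6 40; -0 -0.006 -0.002 -21.9 -24.4 -1.5 40; -0 -0.006 -0.002 -21.9 -24.4 -1.4 40; -0 -0.006 -0.002 -21.8 -24.5 -1.2 40
```

View pics/w46.png

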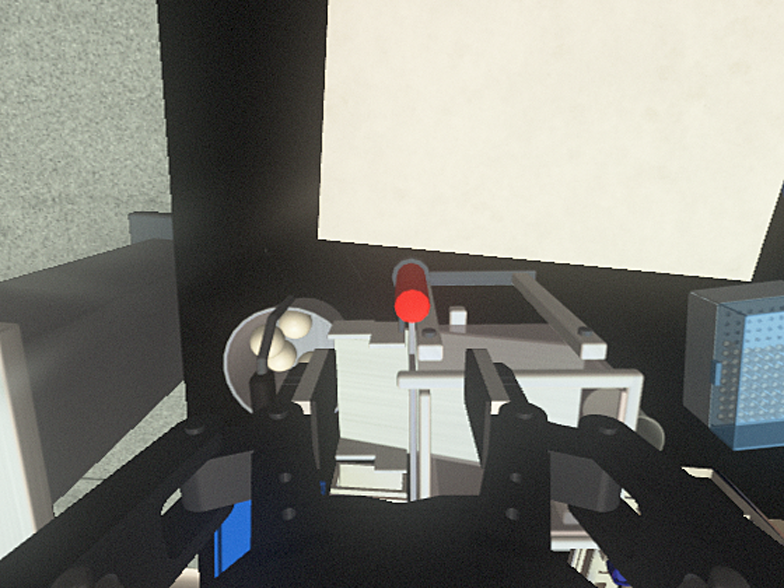

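>>> {"fn": "servo_tool", "kwargs": {"targets": "0 -0.006 0 -22 -24 0 46; 0 -0.006 0 -22 -24 0 40; 0 -0.006 0 -22 -24 0 40; 0 -0.006 0 -20 -22 0 40; 0 0 0 0 0 0 40; 0 0 0 0 0 0 40"}}

```text
time: 38.25
tool_pos: [0.4617, 0.1787, 0.2625]
tcp_rot: [2.137, 2.288, 0.021]
wrist_force: [0.1, -0.7, -0.1]
width: 0.467
```

```bash
python3 -c "
from h import *
wl('w47.png',[(.456,.18,.135)])
"
```

```text
t38.30 [0.4617 0.1788 0.2625] psi 1.640 tilt 0.0161 0.0019 F [-0.5 -0.6  0.1] w 0.464 q [ 0.32 -0.11  1.95 -0.    1.29  0.25]
(0.456, 0.18, 0.135) [387. 274.]
```

View pics/w47.png

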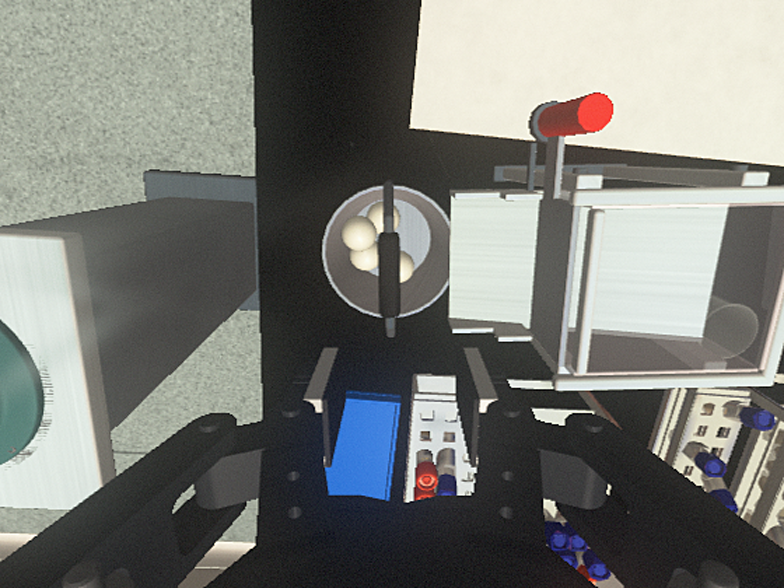

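>>> {"fn": "servo_tool", "kwargs": {"targets": "0.006 0 0 0 -5 30 36; 0.006 0 0 1 -4 30 36; 0.003 0 0 1 -2 25 36; 0 0 0 0 0 0 36; 0 0 0 0 0 0 36"}}

```text
time: 38.72
tool_pos: [0.4581, 0.1832, 0.1795]
tcp_rot: [2.14, 2.293, 0.018]
wrist_force: [0.1, 0.5, 0.4]
width: 0.421
```

```bash
python3 -c "
from h import *
wl('w48.png',[(.456,.18,.135)])
plan([((0.456,0.18,0.113),1.65,36,2)])
"
```

```text
t38.77 [0.4577 0.1831 0.1793] psi 1.640 tilt 0.0108 0.0046 F [-0.1 -0.6  0.7] w 0.421 q [ 0.33 -0.05  2.05  0.    1.13  0.26]
(0.456, 0.18, 0.135) [393. 329.]
0.006 -0.002 -0.005 -1.6 -1.3 33.1 36; 0.006 -0.002 -0.005 -1.5 -1.2 33.1 36
```

View pics/w48.png

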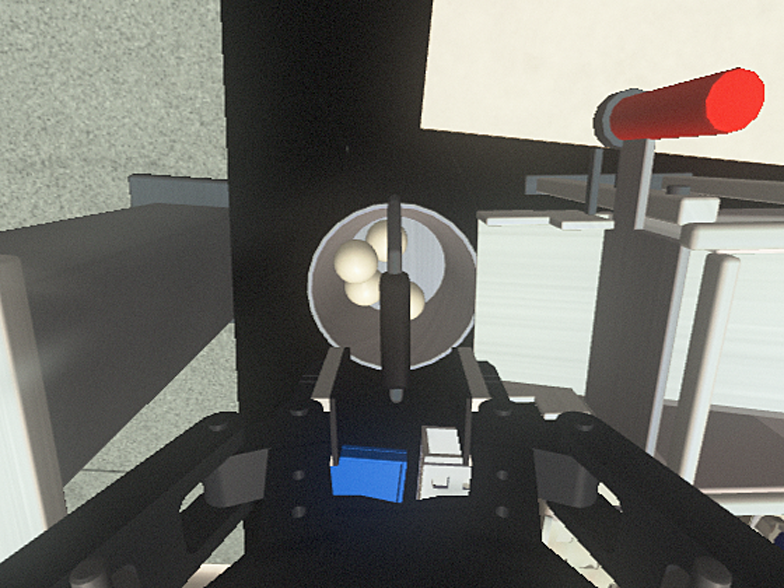

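>>> {"fn": "servo_tool", "kwargs": {"targets": "0.006 0 -0.005 -1 -2 25 34; 0.006 0 -0.005 -1 -2 22 34; 0 0 0 0 0 0 34; 0 0 0 0 0 0 34"}}

```text
time: 39.1
tool_pos: [0.4616, 0.184, 0.1392]
tcp_rot: [2.129, 2.307, 0.02]
wrist_force: [0.8, 0.7, -0.1]
width: 0.4
```

```bash
python3 -c "
from h import *
wl('w49.png',[(.456,.18,.135)])
plan([((0.456,0.18,0.113),1.65,36,2)])
"
```

```text
t39.15 [0.4616 0.1839 0.1393] psi 1.651 tilt 0.0108 0.0078 F [-0.6 -0.1  0.2] w 0.395 q [ 0.33 -0.    2.08  0.    1.05  0.24]
(0.456, 0.18, 0.135) [383. 370.]
0.006 -0.003 0 -1.8 -3.1 13.1 36; 0.006 -0.003 0 -1.8 -3.0 13.1 36
```

View pics/w49.png

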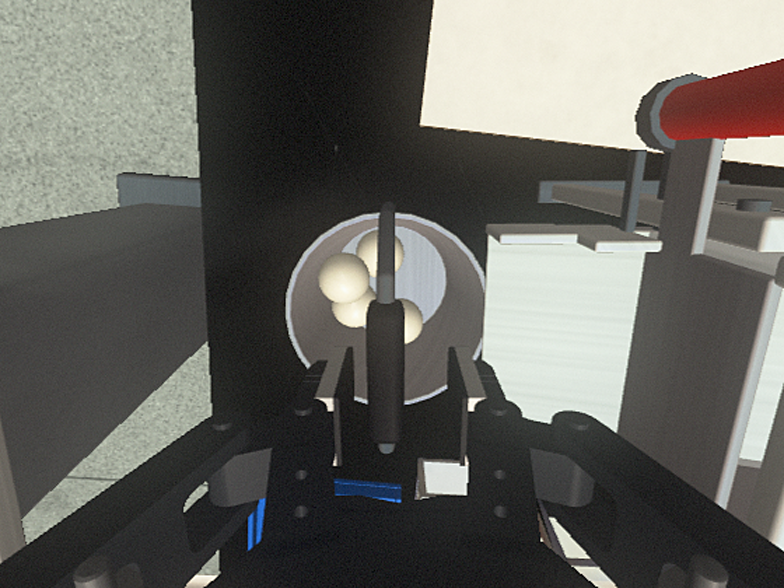

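>>> {"fn": "servo_tool", "kwargs": {"targets": "0.008 -0.004 0 -2 -6 4 34; 0.004 -0.003 0 -1 -3 14 34; 0.002 0 0 0 -1 10 34; 0 0 0 0 0 0 34"}}

```text
time: 39.48
tool_pos: [0.4557, 0.1816, 0.1152]
tcp_rot: [2.129, 2.306, 0.009]
wrist_force: [0.1, -0.3, 0.1]
width: 0.396
```

```bash
python3 -c "
from h import *
wl('w50.png',[(.456,.18,.135)])
"
```

```text
t39.53 [0.4559 0.1816 0.1158] psi 1.651 tilt 0.0068 0.0024 F [-1.2  0.  -0.1] w 0.393 q [0.33 0.01 2.11 0.   1.01 0.25]
(0.456, 0.18, 0.135) [400. 399.]
```

View pics/w50.png

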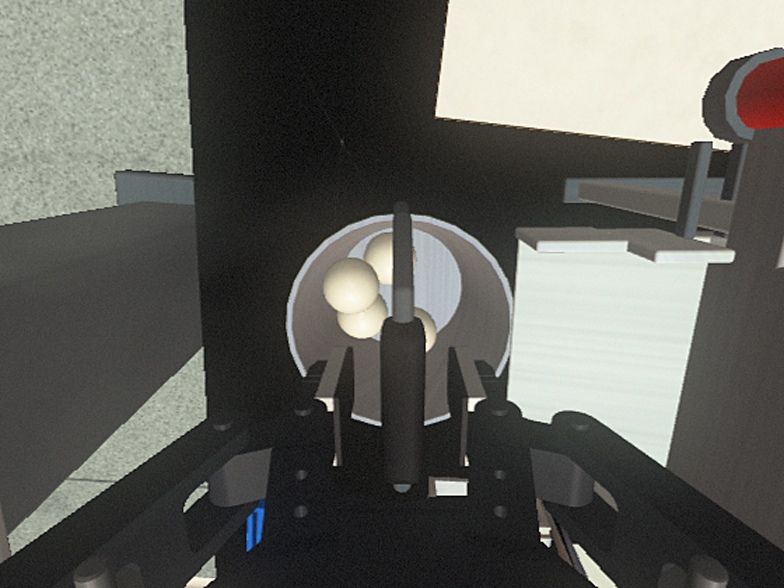

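Well placed. Close on the grip.

>>> {"fn": "servo_tool", "kwargs": {"targets": "0.004 0 0 0 0 3 34; 0 0 0 0 0 0 5; 0 0 0 0 0 0 5; 0 0 0 0 0 0 5; 0 0 0 0 0 0 5; 0 0 0 0 0 0 5", "newtons": 80}}

```text
time: 40.03
tool_pos: [0.4565, 0.1818, 0.1129]
tcp_rot: [2.13, 2.308, 0.006]
wrist_force: [1.0, 0.1, -0.2]
width: 0.152
```

>>> {"fn": "servo_tool", "kwargs": {"targets": "0 0 0 0 0 -8 5; 0 0 0 0 0 0 5"}}

```text
time: 40.2
tool_pos: [0.4552, 0.1814, 0.1202]
tcp_rot: [-2.13, -2.308, -0.002]
wrist_force: [0.8, 0.3, -3.7]
width: 0.154
```

```bash
python3 -c "
from h import *
st()
plan([((0.385,0.174,0.122),1.65,5,None)],vmax=14)
"
```

```text
t40.20 [0.4552 0.1814 0.1202] psi 1.651 tilt 0.0004 0.0015 F [ 0.8  0.3 -3.7] w 0.154 q [0.33 0.01 2.11 0.   1.02 0.25]
0 -0 0 -0.3 -11.8 -0.3 5; 0 -0 0 -0.3 -11.8 -0.3 5; 0 -0 0 -0.3 -11.8 -0.3 5; 0 -0 0 -0.3 -11.8 -0.3 5; 0 -0 0 -0.3 -11.8 -0.3 5; 0 -0 0 -0.3 -11.8 -0.3 5
```

>>> {"fn": "servo_tool", "kwargs": {"targets": "0 0 0 0 -8 0 5; 0 0 0 0 -11 0 5; 0 0 0 0 -12 0 5; 0 0 0 0 -12 0 5; 0 0 0 0 -12 0 5; 0 0 0 0 -12 0 5; 0 0 0 0 -4 0 5; 0 0 0 0 0 0 5"}}

```text
time: 40.87
tool_pos: [0.3714, 0.1733, 0.1171]
tcp_rot: [-2.128, -2.305, 0.009]
wrist_force: [-0.2, 0.6, -3.9]
width: 0.15
```

```bash
python3 -c "
from h import *
st()
plan([((0.385,0.174,0.18),1.65,5,None),((0.385,-0.2,0.18),1.57,5,None)],vmax=18)
"
```

```text
t40.87 [0.3714 0.1733 0.1171] psi 1.651 tilt -0.0073 -0.0010 F [-0.2  0.6 -3.9] w 0.150 q [ 0.37 -0.14  2.26  0.    1.03  0.29]
-0.002 0 0 -0.1 3.3 -15.7 5; -0.002 0 0 -0.1 3.3 -15.7 5; -0.002 0 0 -0.1 3.3 -15.7 5; -0.002 0 0 -0.1 3.4 -15.7 5; 0 0 0.004 -17.8 -1.4 0.0 5; 0 0 0.004 -17.8 -1.3 0.0 5; 0 0 0.004 -17.8 -1.3 0.0 5; 0 0 0.004 -17.8 -1.2 0.0 5

0 0 0.004 -17.8 -1.1 0.0 5; 0 0 0.004 -17.8 -1.1 0.0 5; 0 0 0.004 -17.8 -1.0 0.0 5; 0 0 0.004 -17.8 -0.9 0.0 5; 0 0 0.004 -17.8 -0.9 0.0 5; 0 0 0.004 -17.8 -0.8 0.0 5; 0 0 0.004 -17.8 -0.7 0.0 5; 0 0 0.004 -17.8 -0.7 0.0 5

0 0 0.004 -17.8 -0.6 0.0 5; 0 0 0.004 -17.8 -0.5 0.0 5; 0 0 0.004 -17.8 -0.5 0.0 5; 0 0 0.004 -17.8 -0.4 0.0 5; 0 0 0.004 -17.8 -0.3 0.0 5; 0 0 0.004 -17.8 -0.3 0.0 5; 0 0 0.004 -17.8 -0.2 0.0 5; 0 0 0.004 -17.8 -0.1 0.0 5

0 0 0.004 -17.8 -0.1 0.0 5
```

>>> {"fn": "servo_tool", "kwargs": {"targets": "-0.002 0 0 0 4 -12 5; -0.002 0 0 0 4 -15 5; -0.002 0 0 0 4 -16 5; -0.002 0 0 0 4 -12 5; 0 0 0.004 -12 0 -5 5; 0 0 0.004 -17 0 0 5; 0 0 0.004 -18 0 0 5; 0 0 0.004 -18 0 0 5"}}

```text
time: 41.53
tool_pos: [0.3983, 0.1113, 0.1875]
tcp_rot: [2.139, 2.293, 0.016]
wrist_force: [0.5, 0.8, -3.3]
width: 0.153
```

>>> {"fn": "servo_tool", "kwargs": {"targets": "0 0 0.004 -20 0 0 5; 0 0 0.004 -20 0 0 5; 0 0 0.004 -20 0 0 5; 0 0 0.004 -20 0 0 5; 0 0 0.004 -20 0 0 5; 0 0 0.004 -20 0 0 5; 0 0 0.004 -20 0 0 5; 0 0 0.004 -20 0 0 5"}}

```text
time: 42.2
tool_pos: [0.416, -0.0573, 0.1978]
tcp_rot: [2.167, 2.248, 0.032]
wrist_force: [0.6, -0.5, -3.5]
width: 0.148
```

```bash
python3 -c "
from h import *
wl('w51.png')
"
```

```text
t42.25 [ 0.4167 -0.0606  0.1983] psi 1.607 tilt 0.0288 -0.0023 F [ 1.6 -2.1 -3.1] w 0.153 q [-0.21 -0.23  2.17  0.    1.18 -0.24]
```

View pics/w51.png

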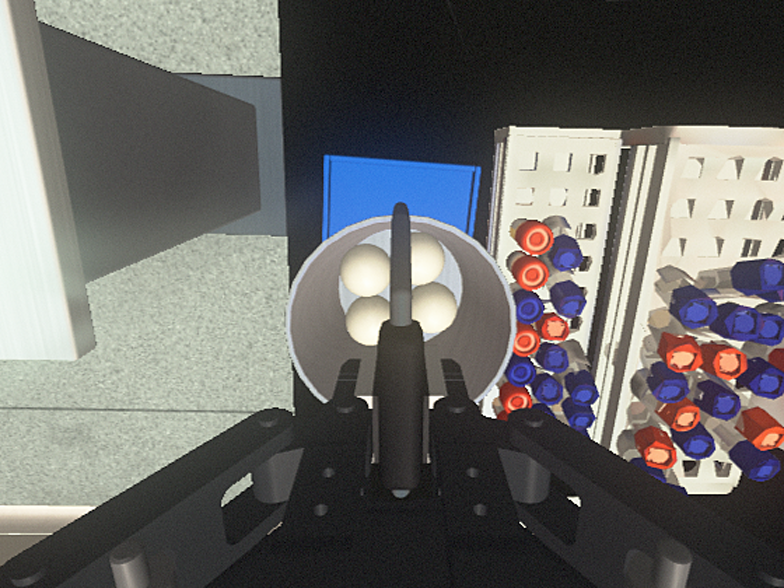

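>>> {"fn": "servo_tool", "kwargs": {"targets": "0.008 0 0.004 -20 -6 0 5; 0.008 0 0.004 -20 -6 0 5; 0.008 0 0.004 -20 -6 0 5; 0.008 0 0.004 -20 -6 0 5; 0.005 0 0 -20 -5 0 5; 0.003 0 0 -20 -5 0 5; 0.003 0 0 -20 -4 0 5; 0 0 0 -10 -3 0 5"}}

```text
time: 42.92
tool_pos: [0.3843, -0.2226, 0.2074]
tcp_rot: [2.2, 2.239, -0.014]
wrist_force: [0.2, -0.7, -3.8]
width: 0.148
```

```bash
python3 -c "
from h import *
wl('w52.png')
snap('top','t52.png',(300,190,440,290),5)
"
```

```text
t42.97 [ 0.3841 -0.224   0.2077] psi 1.588 tilt -0.0045 -0.0103 F [ 0.6 -3.  -4.4] w 0.147 q [-0.58 -0.17  2.1  -0.01  1.21 -0.59]
```

View pics/w52.png

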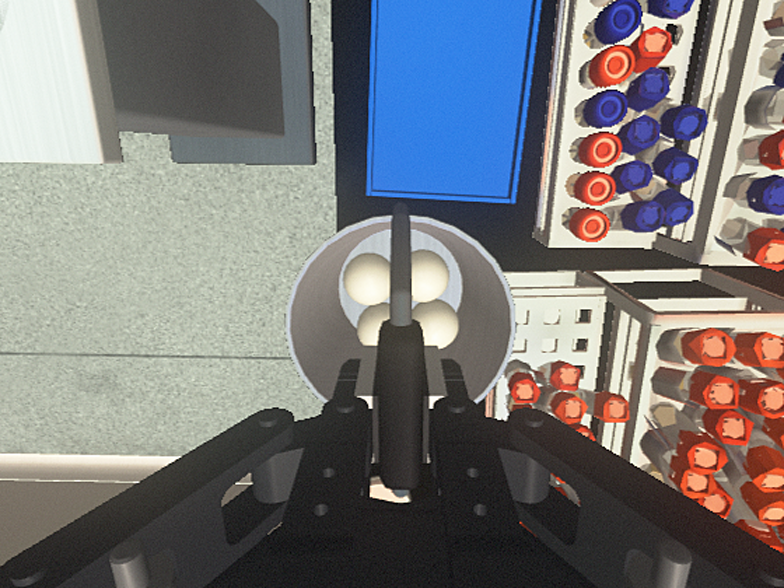

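View pics/t52.png

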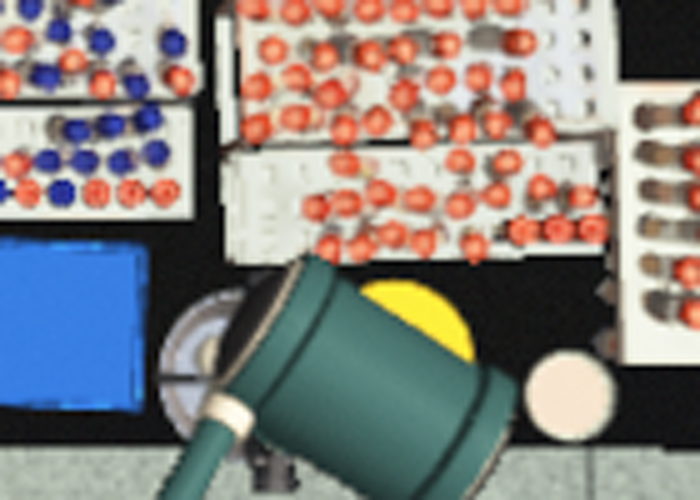

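```bash
python3 -c "
from h import *
im=cv2.imread('pics/top0.png').astype(int)
m=((im[...,2]>180)&(im[...,1]>170)&(im[...,0]<90)).astype(np.uint8)
n,l,s,c=cv2.connectedComponentsWithStats(m)
cam=read_camera('top');Rm,e=campose('top',cam);K=cam['mtx']
for i in range(1,n):
  if s[i,4]>500: print(s[i],c[i],unproj(Rm,e,K,(c[i]+.5)/1.4-.5,.004))
for z in (0,.05,.08,.1,.12): print(z,unproj(Rm,e,K,(380,242.4),z))
im=cv2.imread('pics/top0.png')[230:420,470:620];cv2.imwrite('pics/mat.png',cv2.resize(im,None,fx=4,fy=3.1))
"
```

```text
[ 509  345   43   44 1510] [530.02516556 366.70397351] [ 0.39146392 -0.35897048  0.004     ]
0 [ 0.45904496 -0.36622762  0.        ]
0.05 [ 0.45785344 -0.3550994   0.05      ]
0.08 [ 0.45713853 -0.34842246  0.08      ]
0.1 [ 0.45666192 -0.34397117  0.1       ]
0.12 [ 0.45618531 -0.33951988  0.12      ]
```

View pics/mat.png

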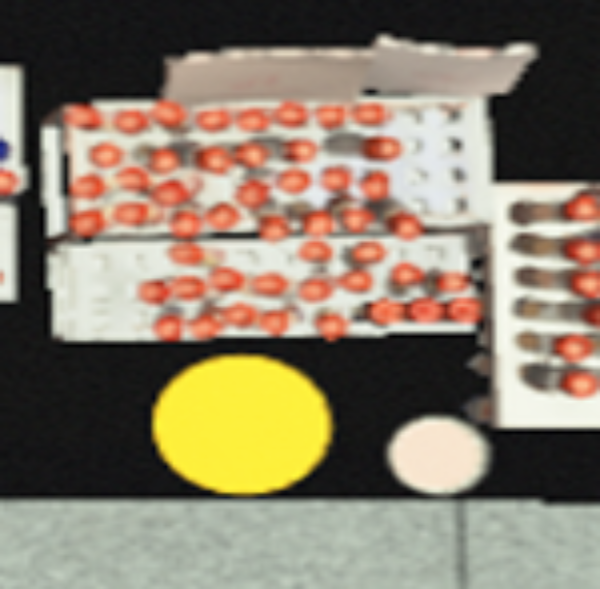

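```bash
python3 -c "
from h import *
plan([((0.388,-0.355,0.205),2.7,5,12)])
"
```

```text
-0.001 0 -0.093 -11.2 0.1 0.2 5; -0.001 0 -0.093 -11.1 -0.9 0.2 5; -0.001 0 -0.093 -11.0 -1.9 0.2 5; -0.001 0 -0.093 -10.8 -2.9 0.2 5; -0.001 0 -0.093 -10.5 -3.9 0.2 5; -0.001 0 -0.093 -10.1 -4.9 0.2 5; -0.001 0 -0.093 -9.6 -5.8 0.2 5; -0.001 0 -0.093 -9.0 -6.7 0.2 5

-0.001 0 -0.093 -8.3 -7.5 0.2 5; -0.001 0 -0.093 -7.6 -8.2 0.2 5; -0.001 0 -0.093 -6.8 -8.9 0.2 5; -0.001 0 -0.093 -6.0 -9.5 0.2 5
```

>>> {"fn": "servo_tool", "kwargs": {"targets": "0 0 -0.093 -11 0 0 5; 0 0 -0.093 -11 -1 0 5; 0 0 -0.093 -11 -2 0 5; 0 0 -0.093 -11 -3 0 5; 0 0 -0.093 -10 -4 0 5; 0 0 -0.093 -10 -5 0 5; 0 0 -0.093 -10 -6 0 5; 0 0 -0.093 -9 -7 0 5"}}

```text
time: 43.73
tool_pos: [0.3911, -0.3054, 0.2092]
tcp_rot: [-1.179, -2.91, 0.002]
wrist_force: [-0.2, 0.3, -4.7]
width: 0.147
```

```bash
python3 -c "
from h import *
st()
plan([((0.388,-0.355,0.205),2.7,5,5)])
"
```

```text
t43.73 [ 0.3911 -0.3054  0.2092] psi 2.372 tilt -0.0024 -0.0001 F [-0.2  0.3 -4.7] w 0.147 q [-0.71 -0.06  2.   -0.    1.2  -1.51]
-0 -0 -0.066 -6.5 -7.6 0.8 5; -0 -0 -0.066 -5.9 -8.0 0.8 5; -0 -0 -0.066 -5.4 -8.3 0.8 5; -0 -0 -0.066 -4.9 -8.7 0.8 5; -0 -0 -0.066 -4.3 -9.0 0.8 5
```

>>> {"fn": "servo_tool", "kwargs": {"targets": "0 0 -0.066 -7 -8 0 5; 0 0 -0.066 -6 -8 0 5; 0 0 -0.066 -5 -8 0 5; 0 0 -0.066 -5 -9 0 5; 0 0 -0.066 -4 -9 0 5; 0 0 0 0 0 0 5"}}

```text
time: 44.23
tool_pos: [0.3927, -0.3542, 0.2103]
tcp_rot: [-0.646, -3.073, -0.003]
wrist_force: [0.0, 0.3, -3.6]
width: 0.152
```

```bash
python3 -c "
from h import *
wl('w53.png')
plan([((0.392,-0.357,0.15),2.7,5,4)])
snap('side','s53.png',(250,150,400,290),5)
"
```

```text
t44.28 [ 0.3927 -0.3532  0.2103] psi 2.724 tilt -0.0005 0.0032 F [ 0.5 -0.3 -3.6] w 0.152 q [-0.78  0.    1.94  0.    1.2  -1.94]
0.001 -0 0.006 -0.2 -1.0 15.1 5; 0.001 -0 0.006 -0.2 -1.0 15.1 5; 0.001 -0 0.006 -0.2 -1.0 15.1 5; 0.001 -0 0.006 -0.2 -1.0 15.1 5
```

View pics/w53.png

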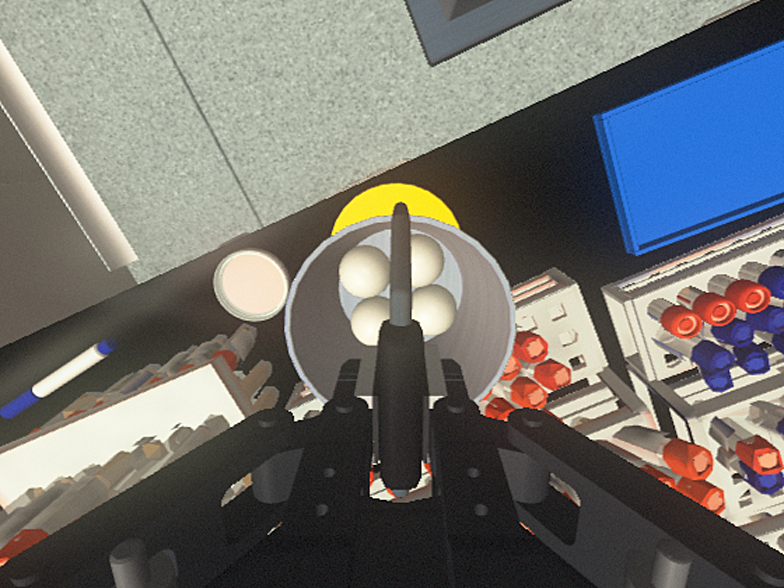

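View pics/s53.png

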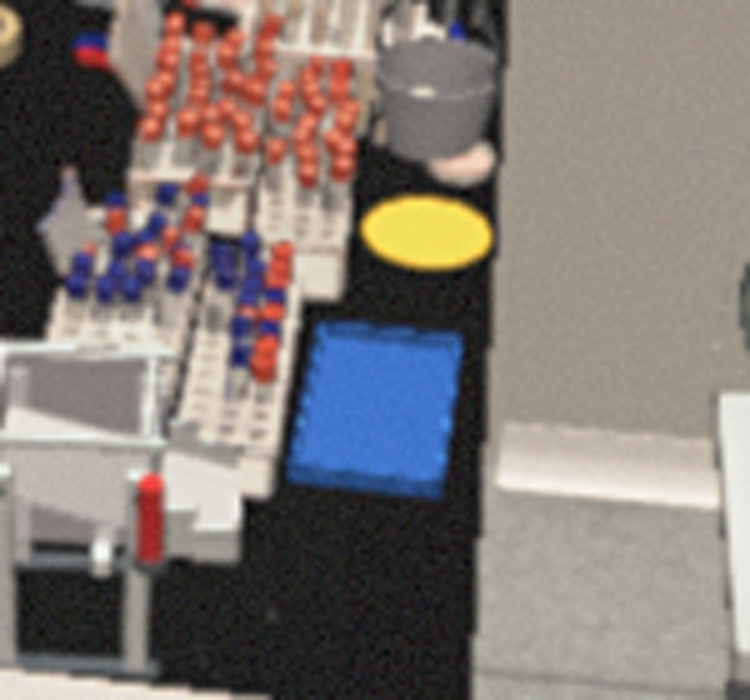

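```bash
python3 -c "
from h import *
from scipy.optimize import least_squares
cam=read_camera('side');Rm,e=campose('side',cam);K=cam['mtx']
im=cam['image'].astype(int);m=((im[...,0]>170)&(im[...,1]>150)&(im[...,2]<100)).astype(np.uint8)
n,l,s,c=cv2.connectedComponentsWithStats(m)
for i in range(1,n):
  if s[i,4]>150: print(s[i],unproj(Rm,e,K,c[i],.004))
p=np.array([wu(u,v,.004) for u,v in [(400,184),(347,206),(374,189),(430,189),(448,207),(334,228),(459,226)]])[:,:2]
f=least_squares(lambda x:np.linalg.norm(p-x,axis=1)-.055,[.39,-.36]);print(f.x,f.fun)
"
```

```text
[323 190  25  13 269] [ 0.39115762 -0.35864791  0.004     ]
[151 219  29  20 233] [ 1.0323489  -0.00272959  0.004     ]
(400, 184) [ 0.3445 -0.3319  0.004 ]
(347, 206) [ 0.3431 -0.3777  0.004 ]
(374, 189) [ 0.3397 -0.3523  0.004 ]
(430, 189) [ 0.3576 -0.3116  0.004 ]
(448, 207) [ 0.3765 -0.3038  0.004 ]
(334, 228) [ 0.3548 -0.3951  0.004 ]
(459, 226) [ 0.3943 -0.3014  0.004 ]
[ 0.39359556 -0.35572089] [-4.01793305e-04  8.11164447e-05 -1.00321149e-03  1.89868055e-03
 -3.76717037e-04  2.81100931e-04 -6.41518024e-04]
```

>>> {"fn": "servo_tool", "kwargs": {"targets": "0 0 0.006 0 0 15 5; 0 0 0.006 0 -1 20 5; 0 0 0.006 0 -1 20 5; 0 0 0 0 0 15 5; 0 0 0 0 0 0 5"}}

```text
time: 44.8
tool_pos: [0.3942, -0.3506, 0.1406]
tcp_rot: [0.686, 3.063, 0.004]
wrist_force: [-0.2, 1.0, -5.0]
width: 0.148
```

```bash
python3 -c "
from h import *
wl('w54.png')
plan([((0.393,-0.3565,0.122),2.7,5,2)])
"
```

```text
t44.85 [ 0.3946 -0.3509  0.1419] psi 2.701 tilt 0.0041 0.0015 F [-0.5  0.3 -3.8] w 0.151 q [-0.78  0.06  2.01  0.    1.07 -1.91]
0.002 0.002 0.001 -0.4 -2.9 9.9 5; 0.002 0.002 0.001 -0.4 -2.9 9.9 5
```

View pics/w54.png

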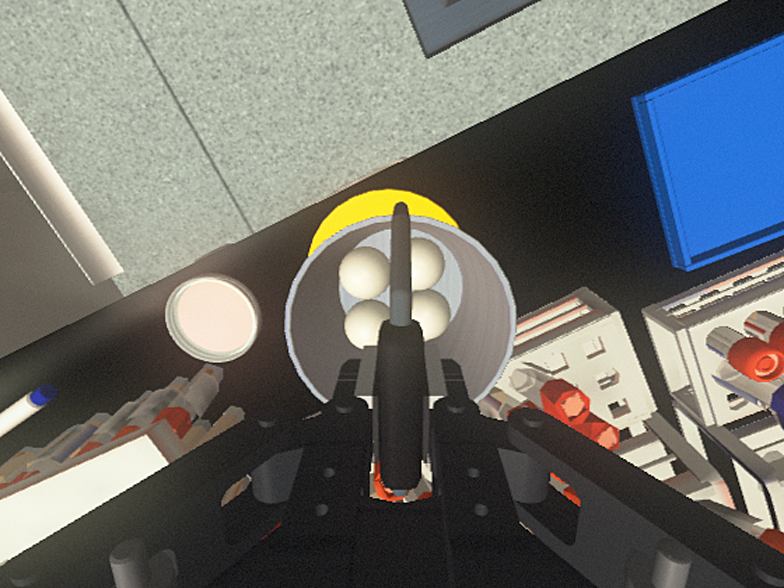

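>>> {"fn": "servo_tool", "kwargs": {"targets": "0.002 0.002 0 0 -3 10 5; 0.002 0.002 0 0 -3 8 5; 0 0 0 0 0 0 5"}}

```text
time: 45.1
tool_pos: [0.3939, -0.357, 0.1255]
tcp_rot: [0.685, 3.063, -0.005]
wrist_force: [-0.1, 0.1, -4.5]
width: 0.147
```

```bash
python3 -c "
from h import *
wl('w55.png')
plan([((0.393,-0.3565,0.118),2.7,5,1)])
p=np.array([.3936,-.3557])
"
```

```text
t45.15 [ 0.3941 -0.357   0.1261] psi 2.701 tilt 0.0022 -0.0037 F [ 0.1 -0.1 -4.7] w 0.148 q [-0.78  0.08  2.02 -0.    1.03 -1.91]
-0.002 0.004 0.001 1.2 0.0 8.1 5
```

View pics/w55.png

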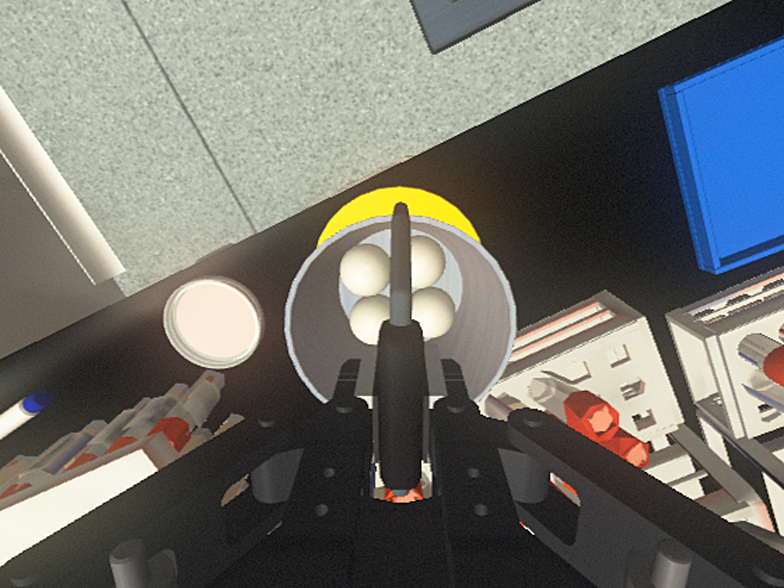

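>>> {"fn": "servo_tool", "kwargs": {"targets": "0 0.002 0 1 0 7 5; 0 0 0 0 0 0 5"}}

```text
time: 45.32
tool_pos: [0.3938, -0.3573, 0.1199]
tcp_rot: [0.686, 3.063, -0.006]
wrist_force: [0.3, -0.5, -3.8]
width: 0.146
```

```bash
python3 -c "
from h import *
st()
"
```

```text
t45.32 [ 0.3938 -0.3573  0.1199] psi 2.701 tilt 0.0019 -0.0043 F [ 0.3 -0.5 -3.8] w 0.146 q [-0.78  0.09  2.02 -0.    1.02 -1.91]
```

>>> {"fn": "servo_tool", "kwargs": {"targets": "0 0.002 0 0 0 3 5; 0 0 0 0 0 0 5"}}

```text
time: 45.48
tool_pos: [0.3946, -0.3582, 0.1177]
tcp_rot: [0.687, 3.063, -0.007]
wrist_force: [-0.1, -1.3, -4.2]
width: 0.151
```

```bash
python3 -c "
from h import *
st()
"
```

```text
t45.48 [ 0.3946 -0.3582  0.1177] psi 2.700 tilt 0.0017 -0.0051 F [-0.1 -1.3 -4.2] w 0.151 q [-0.78  0.09  2.02 -0.    1.02 -1.91]
```

>>> {"fn": "servo_tool", "kwargs": {"targets": "0 0.002 0 1 -1 2 5"}}

```text
time: 45.57
tool_pos: [0.3944, -0.3597, 0.1169]
tcp_rot: [0.687, 3.062, -0.009]
wrist_force: [3.7, 0.9, 9.4]
width: 0.155
```

>>> {"fn": "servo_tool", "kwargs": {"targets": "0 0 0 0 0 0 20; 0 0 0 0 0 0 28; 0 0 0 0 0 0 28; 0 0 0 0 0 0 28"}}

```text
time: 45.9
tool_pos: [0.396, -0.3617, 0.1199]
tcp_rot: [0.687, 3.057, -0.013]
wrist_force: [-1.3, -0.8, 0.2]
width: 0.328
```

```bash
python3 -c "
from h import *
wl('w56.png')
"
```

```text
t45.95 [ 0.3961 -0.3618  0.1199] psi 2.700 tilt 0.0062 -0.0104 F [ 0.4 -0.3 -0.1] w 0.327 q [-0.78  0.09  2.02 -0.    1.02 -1.91]
```

View pics/w56.png

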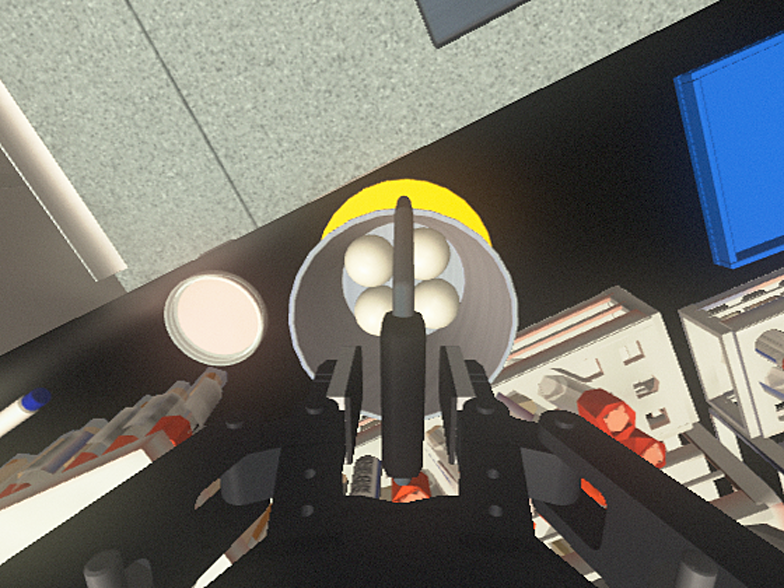

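>>> {"fn": "servo_tool", "kwargs": {"targets": "0 0.003 0 0 0 -12 28; 0 0.003 0 0 0 -20 30; 0 0 0 0 0 -25 34; 0 0 0 0 0 -30 40; 0 0 0 0 0 -35 46; 0 0 0 0 0 -20 46; 0 0 0 0 0 0 46"}}

```text
time: 46.53
tool_pos: [0.3938, -0.3586, 0.2651]
tcp_rot: [-0.687, -3.061, 0.005]
wrist_force: [-0.2, -0.3, 0.5]
width: 0.54
```

```bash
python3 -c "
from h import *
wl('w57.png',[(.3936,-.3557,.004)])
"
```

```text
t46.58 [ 0.3935 -0.3583  0.2635] psi 2.700 tilt -0.0063 -0.0012 F [ 0.2 -0.8  0.5] w 0.539 q [-0.78 -0.02  1.87 -0.01  1.3  -1.91]
(0.3936, -0.3557, 0.004) [403. 237.]
```

View pics/w57.png

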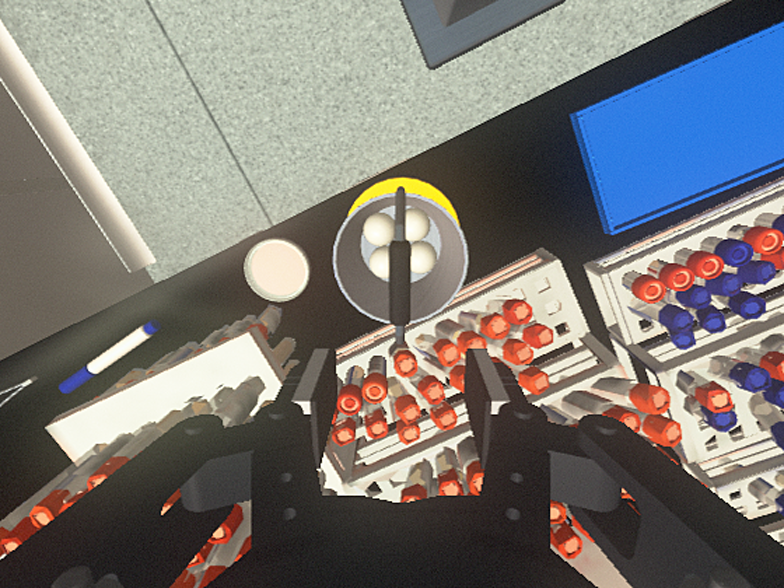

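```bash
python3 -c "
from h import *
from scipy.optimize import least_squares
wu(400.5,258,.074)
c=cv2.imread('pics/w57.png')[150:350,300:500];cv2.imwrite('pics/w57c.png',cv2.resize(c,None,fx=3,fy=3,interpolation=cv2.INTER_CUBIC))
"
```

```text
(400.5, 258) [ 0.3963 -0.3595  0.074 ]
```

View pics/w57c.png

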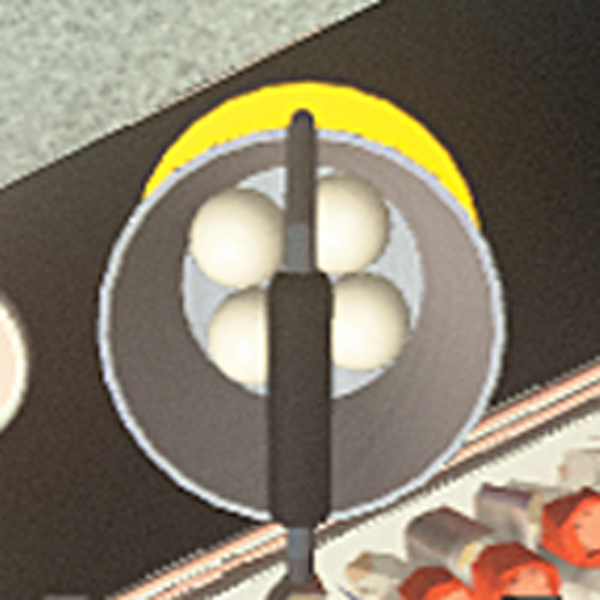

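```bash
python3 -c "
from h import *
from scipy.optimize import least_squares
p=np.array([wu(u,v,.004) for u,v in [(403.3,176.7),(350,213.3),(366.7,190),(433.3,187.3),(451.7,205),(459,221.7)]])[:,:2]
f=least_squares(lambda x:np.linalg.norm(p-x,axis=1)-.055,[.39,-.36]);print(f.x,f.fun)
wu(400.5,258.3,.074);wu(401.2,243.8,.008)
"
```

```text
(403.3, 176.7) [ 0.3433 -0.3318  0.004 ]
(350, 213.3) [ 0.3519 -0.3908  0.004 ]
(366.7, 190) [ 0.3396 -0.3672  0.004 ]
(433.3, 187.3) [ 0.3635 -0.3109  0.004 ]
(451.7, 205) [ 0.3854 -0.302   0.004 ]
(459, 221.7) [ 0.4025 -0.302   0.004 ]
[ 0.39364243 -0.35616307] [ 0.00097685 -0.00082209  0.00014558 -0.00066106 -0.0002682  -0.00010759]
(400.5, 258.3) [ 0.3965 -0.3596  0.074 ]
(401.2, 243.8) [ 0.3977 -0.3596  0.008 ]
```

>>> {"fn": "servo_tool", "kwargs": {"targets": "0 0 0 0 0 -30 46; 0 0 0 0 0 -30 46; 0 0 0 15 0 -20 46; 0 0 0 15 0 -20 46; 0 0 0 0 0 0 46"}}

```text
time: 47.0
tool_pos: [0.3637, -0.3423, 0.357]
tcp_rot: [-0.683, -3.046, -0.01]
wrist_force: [-0.5, -0.3, 1.0]
width: 0.54
```

```bash
python3 -c "
from h import *
st()
snap('side','s58.png',(210,150,390,310),4)
snap('top','t58.png',(150,150,450,290),2.6)
"
```

```text
t47.00 [ 0.3637 -0.3423  0.357 ] psi 2.701 tilt -0.0182 0.0104 F [-0.5 -0.3  1. ] w 0.540 q [-0.8  -0.11  1.78 -0.01  1.49 -1.93]
```

View pics/s58.png

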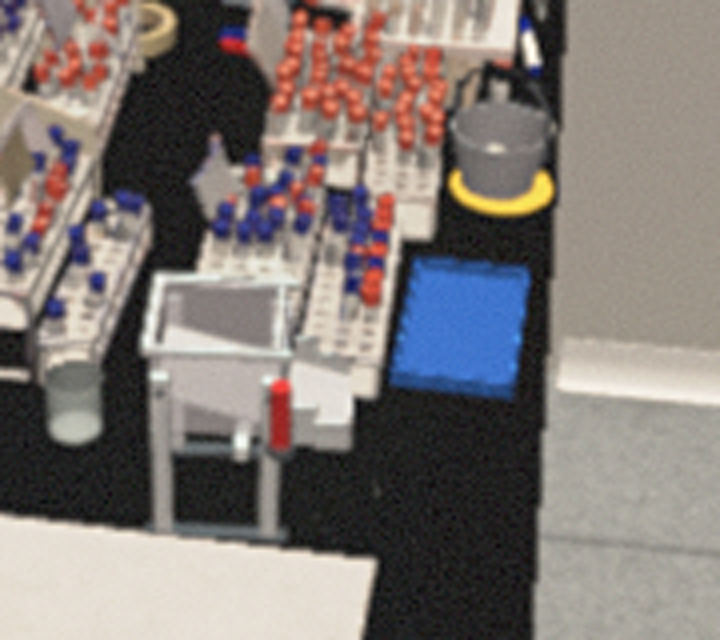

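View pics/t58.png

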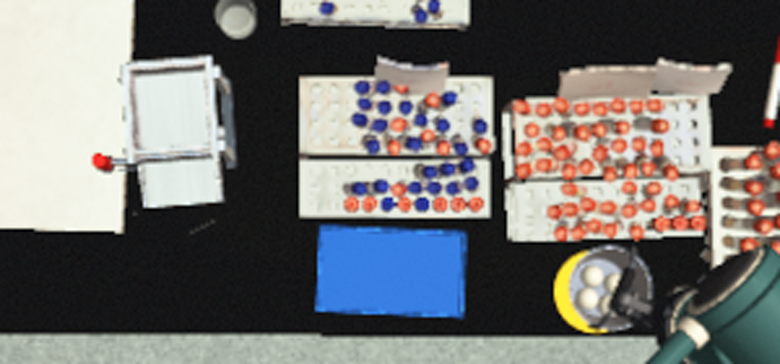

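```bash
python3 -c "
from h import *
for n,crop,fn in [('side',(310,160,360,210),'o_side.png'),('top',(340,230,420,290),'o_top.png')]:
  cam=read_camera(n);Rm,e=campose(n,cam);K=cam['mtx']
  im=cv2.cvtColor(cam['image'],cv2.COLOR_RGB2BGR);S=9
  im=cv2.resize(im[crop[1]:crop[3],crop[0]:crop[2]],None,fx=S,fy=S,interpolation=cv2.INTER_CUBIC)
  t=np.linspace(0,2*np.pi,90)
  def circ(c,r,z,col):
    q=np.array([(proj(Rm,e,K,(c[0]+r*np.cos(a),c[1]+r*np.sin(a),z))-crop[:2]+.5)*S for a in t]);cv2.polylines(im,[q.astype(np.int32)],True,col,1)
  circ((.3912,-.3588),.055,.004,(0,0,255))
  d=(.0035,-.0035)
  c=(.3912+d[0],-.3588+d[1]); circ(c,.04,.004,(255,0,0)); circ(c,.054,.074,(0,255,0))
  cv2.imwrite('pics/'+fn,im)
"
```

```text
(no output)
```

View pics/o_side.png

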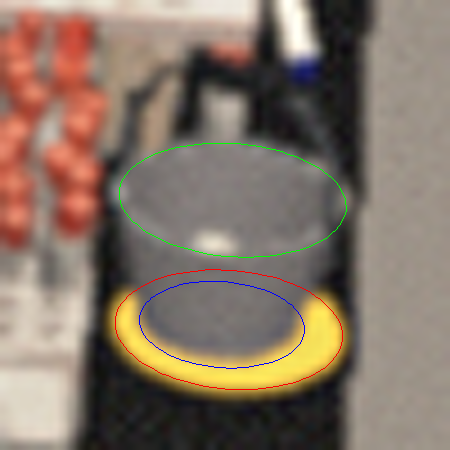

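View pics/o_top.png

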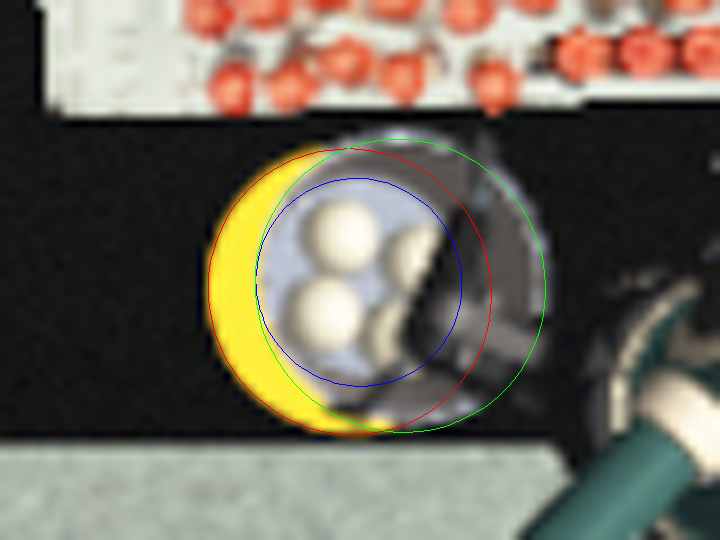

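```bash
python3 -c "
from h import *
plan([((0.397,-0.360,0.25),2.7,40,None),((0.397,-0.360,0.17),2.7,34,3)])
"
```

```text
0.002 -0.009 0 -13.6 -1.0 33.4 40; 0.002 -0.009 0 -13.3 -1.0 33.5 40; 0.002 -0.009 0 -13.0 -0.9 33.6 40; 0 0 0 0.0 0.0 26.7 34; 0 0 0 0.0 0.0 26.7 34; 0 0 0 0.0 0.0 26.7 34
```

>>> {"fn": "servo_tool", "kwargs": {"targets": "0.002 -0.008 0 -13 -1 33 40; 0.002 -0.008 0 -13 -1 33 40; 0.002 -0.006 0 -13 -1 33 36; 0 0 0 0 0 25 36; 0 0 0 0 0 25 36; 0 0 0 0 0 15 36; 0 0 0 0 0 0 36; 0 0 0 0 0 0 36"}}

```text
time: 47.87
tool_pos: [0.394, -0.3554, 0.1644]
tcp_rot: [-0.68, -3.045, -0.017]
wrist_force: [-0.1, -0.3, 0.7]
width: 0.417
```

```bash
python3 -c "
from h import *
wl('w60.png',[(.397,-.36,.139)])
"
```

```text
t47.92 [ 0.3937 -0.3551  0.1642] psi 2.702 tilt -0.0194 0.0156 F [-1.   1.4 -1.4] w 0.421 q [-0.78  0.06  1.97 -0.    1.14 -1.91]
(0.397, -0.36, 0.139) [392. 350.]
```

View pics/w60.png

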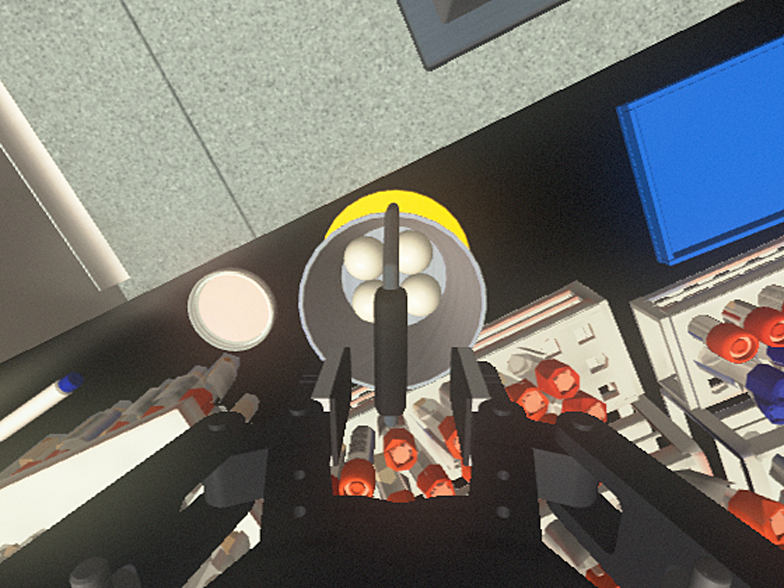

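>>> {"fn": "servo_tool", "kwargs": {"targets": "0.003 -0.012 0 -4 -2 12 34; 0.003 -0.012 0 -3 -1 16 34; 0 0 0 0 0 12 34; 0 0 0 0 0 0 34"}}

```text
time: 48.25
tool_pos: [0.4014, -0.3632, 0.1271]
tcp_rot: [0.683, 3.059, -0.007]
wrist_force: [-0.3, 0.6, -0.5]
width: 0.398
```

```bash
python3 -c "
from h import *
wl('w61.png',[(.397,-.36,.139)])
"
```

```text
t48.30 [ 0.402  -0.3637  0.1284] psi 2.702 tilt 0.0069 -0.0070 F [0.4 0.  0.2] w 0.402 q [-0.78  0.1   2.   -0.    1.04 -1.91]
(0.397, -0.36, 0.139) [402. 368.]
```

View pics/w61.png

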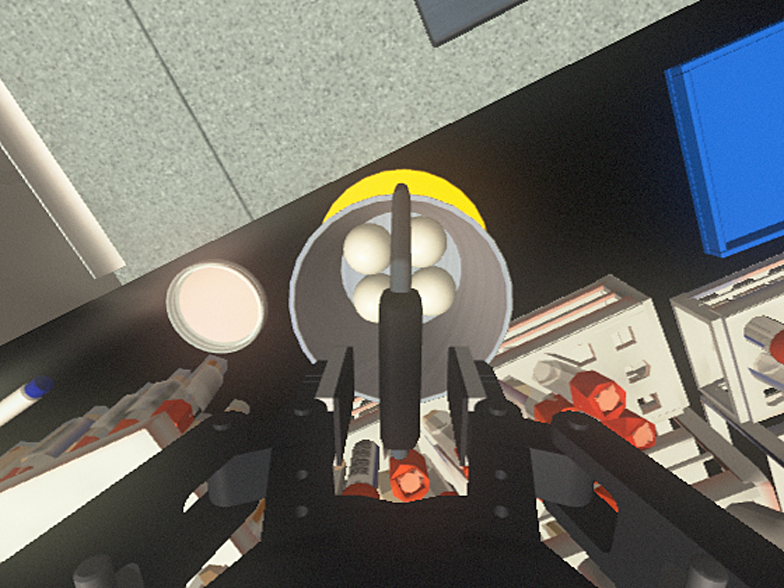

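>>> {"fn": "servo_tool", "kwargs": {"targets": "0 0.008 0 5 0 9 34; 0 0 0 0 0 0 34; 0 0 0 0 0 0 5; 0 0 0 0 0 0 5; 0 0 0 0 0 0 5; 0 0 0 0 0 0 5; 0 0 0 0 0 0 5"}}

```text
time: 48.88
tool_pos: [0.3985, -0.3627, 0.1221]
tcp_rot: [0.684, 3.063, -0.008]
wrist_force: [0.1, 0.2, -1.9]
width: 0.142
```

```bash
python3 -c "
from h import *
wl('w62.png')
"
```

```text
t48.93 [ 0.3985 -0.3627  0.1221] psi 2.702 tilt 0.0020 -0.0060 F [ 0.6 -0.6 -2.5] w 0.146 q [-0.78  0.1   2.01 -0.    1.03 -1.91]
```

View pics/w62.png

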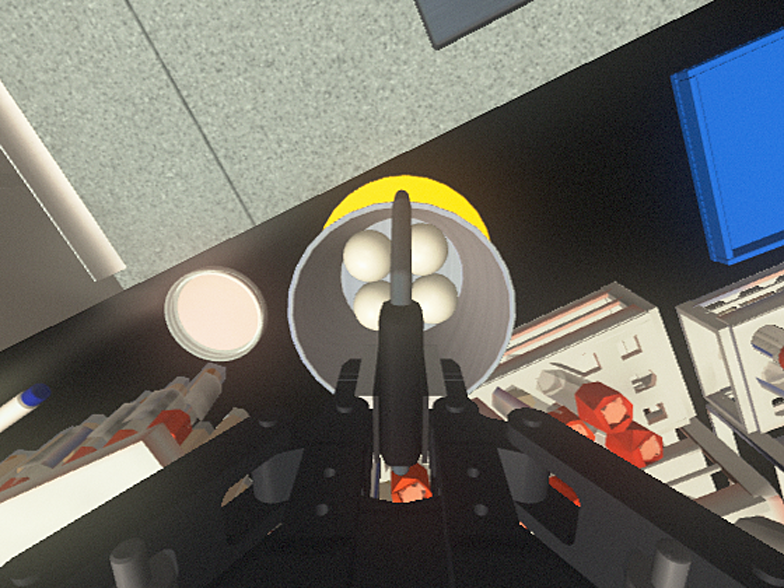

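>>> {"fn": "servo_tool", "kwargs": {"targets": "0 0.003 0 1 0 -4 5; 0 0.003 0 4 3 -1 5; 0 0 0 3 2 0 5; 0 0 0 0 0 0 5"}}

```text
time: 49.27
tool_pos: [0.3919, -0.3531, 0.1263]
tcp_rot: [-0.684, -3.06, 0.003]
wrist_force: [0.1, -1.0, -5.0]
width: 0.147
```

```bash
python3 -c "
from h import *
st()
"
```

```text
t49.27 [ 0.3919 -0.3531  0.1263] psi 2.702 tilt -0.0064 -0.0008 F [ 0.1 -1.  -5. ] w 0.147 q [-0.78  0.08  2.02 -0.01  1.04 -1.91]
```

>>> {"fn": "servo_tool", "kwargs": {"targets": "-0.004 -0.003 0 0 0 4 5; 0 0 0 0 0 0 5"}}

```text
time: 49.43
tool_pos: [0.3921, -0.3529, 0.1226]
tcp_rot: [-0.684, -3.065, -0.001]
wrist_force: [-0.2, 0.7, -4.6]
width: 0.141
```

```bash
python3 -c "
from h import *
st()
"
```

```text
t49.43 [ 0.3921 -0.3529  0.1226] psi 2.703 tilt -0.0006 0.0010 F [-0.2  0.7 -4.6] w 0.141 q [-0.78  0.08  2.03  0.    1.03 -1.91]
```

>>> {"fn": "servo_tool", "kwargs": {"targets": "0 0 0 -2 -1 1.5 5; 0 0 0 0 0 0 20; 0 0 0 0 0 0 28; 0 0 0 0 0 0 28; 0 0 0 0 0 0 28"}}

```text
time: 49.85
tool_pos: [0.3954, -0.3566, 0.1254]
tcp_rot: [0.684, 3.062, -0.003]
wrist_force: [0.4, -0.3, -0.1]
width: 0.327
```

```bash
python3 -c "
from h import *
wl('w63.png')
"
```

```text
t49.90 [ 0.3954 -0.3566  0.1253] psi 2.702 tilt 0.0033 -0.0025 F [0.2 0.1 0.2] w 0.331 q [-0.78  0.09  2.02  0.    1.03 -1.91]
```

View pics/w63.png

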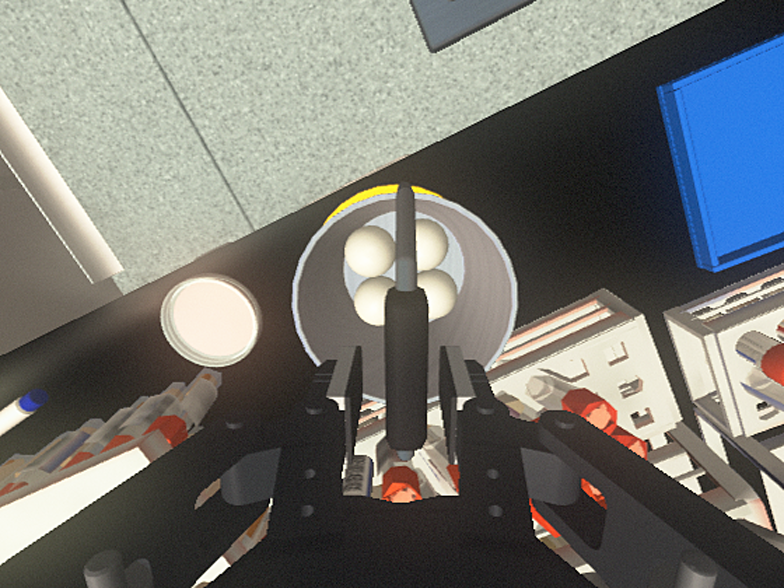

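>>> {"fn": "servo_tool", "kwargs": {"targets": "0 0 0 0 1 -12 28; 0 0 0 0 0 -20 30; 0 0 0 0 0 -25 34; 0 0 0 0 0 -30 40; 0 0 0 0 0 -35 46; 0 0 0 0 0 -20 46; 0 0 0 0 0 0 46; 0 0 0 0 0 0 46"}}

```text
time: 50.57
tool_pos: [0.3945, -0.354, 0.2767]
tcp_rot: [0.684, 3.064, -0.001]
wrist_force: [0.1, -0.2, -0.6]
width: 0.54
```

```bash
python3 -c "
from h import *
wl('w64.png')
c=cv2.imread('pics/w64.png')[150:350,300:500];cv2.imwrite('pics/w64c.png',cv2.resize(c,None,fx=3,fy=3,interpolation=cv2.INTER_CUBIC))
"
```

```text
t50.62 [ 0.3946 -0.3542  0.2767] psi 2.702 tilt 0.0020 -0.0012 F [ 0.9 -1.4  0.7] w 0.538 q [-0.78 -0.04  1.86  0.    1.32 -1.91]
```

View pics/w64c.png

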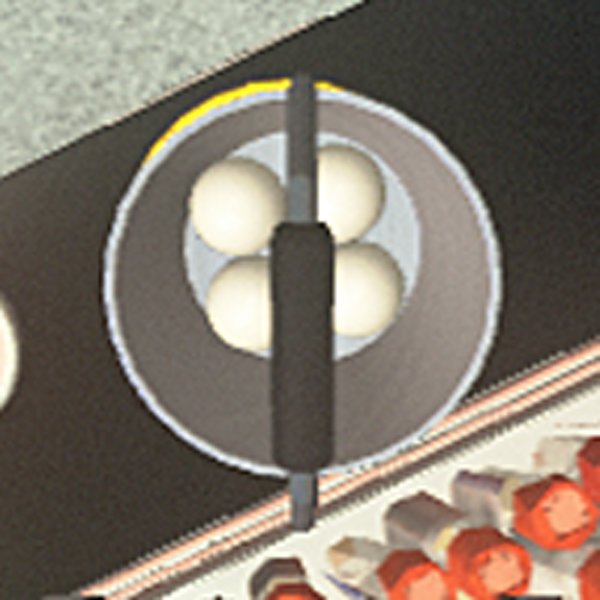

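```bash
python3 -c "
from h import *
wu(400.8,243.8,.074);wu(400.7,232,.008)
"
```

```text
(400.8, 243.8) [ 0.3902 -0.3506  0.074 ]
(400.7, 232) [ 0.3917 -0.3512  0.008 ]
```

>>> {"fn": "servo_tool", "kwargs": {"targets": "0 0 0 0 0 -30 46; 0 0 0 0 0 -30 46; 0 0 0 15 0 -20 46; 0 0 0 15 0 -20 46; 0 0 0 0 0 0 46"}}

```text
time: 51.03
tool_pos: [0.3637, -0.3378, 0.3696]
tcp_rot: [-0.68, -3.052, -0.015]
wrist_force: [0.6, -1.1, 1.2]
width: 0.538
```

```bash
python3 -c "
from h import *
st()
for n,crop,fn in [('side',(310,160,360,210),'p_side.png'),('top',(340,230,420,290),'p_top.png')]:
  cam=read_camera(n);Rm,e=campose(n,cam);K=cam['mtx']
  im=cv2.cvtColor(cam['image'],cv2.COLOR_RGB2BGR);S=9
  im=cv2.resize(im[crop[1]:crop[3],crop[0]:crop[2]],None,fx=S,fy=S,interpolation=cv2.INTER_CUBIC)
  t=np.linspace(0,2*np.pi,90)
  def circ(c,r,z,col):
    q=np.array([(proj(Rm,e,K,(c[0]+r*np.cos(a),c[1]+r*np.sin(a),z))-crop[:2]+.5)*S for a in t]);cv2.polylines(im,[q.astype(np.int32)],True,col,1)
  c=(.3912,-.3588)
  circ(c,.055,.004,(0,0,255)); circ(c,.04,.004,(255,0,0)); circ(c,.054,.074,(0,255,0))
  cv2.imwrite('pics/'+fn,im)
"
```

```text
t51.03 [ 0.3637 -0.3378  0.3696] psi 2.703 tilt -0.0122 0.0129 F [ 0.6 -1.1  1.2] w 0.538 q [-0.8  -0.12  1.77  0.    1.52 -1.93]
```

View pics/p_side.png

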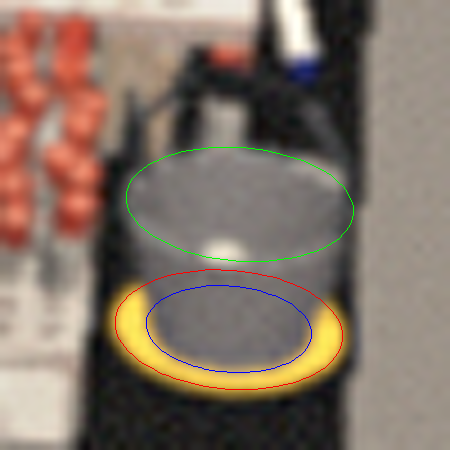

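View pics/p_top.png

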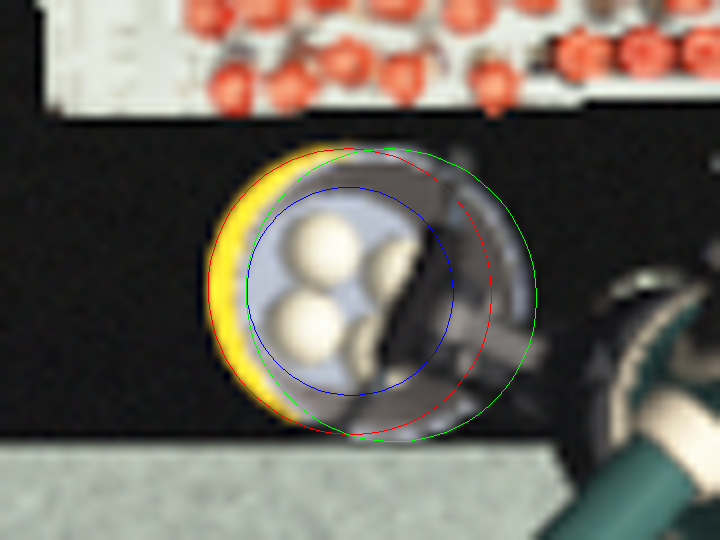

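```bash
python3 -c "
from h import *
s,c=snap('top','fin.png',(150,150,310,280),4.5)
print(finish_job())"
```

```text
the job is handed in; nothing more can be done
None
```

View pics/fin.png

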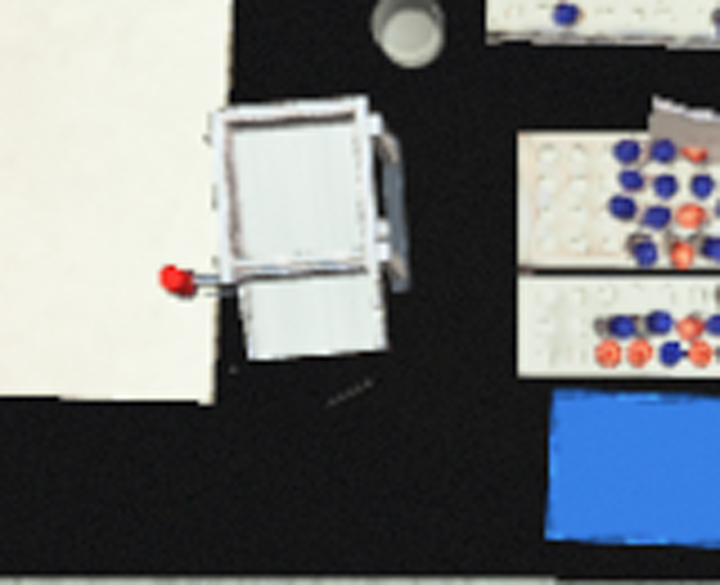

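I handed the job in after about 51 s, with the pail holding all four balls standing upright on the yellow mat. Four balls were present; I put them all in the hopper with the gate shut. With the pail under the chute, I drew the gate to its stop (92.6 mm of travel, about 19 N against the stop). All four balls ran into the pail. I then pushed the gate fully shut (about 17 N at the stop, post back at its starting position) and carried the pail by its handle to the mat.

**Last checks:** the top picture shows the tray, bin and chute empty and the gate post in its shut position. The side and top pictures show the pail upright on the mat with the four balls in it and the gripper clear. I never touched the petri dish, timer or beaker. The beaker and petri dish looked unmoved in the later pictures. I did not look at the timer again after the gate was opened.

**Weak points:**
- **Pail centring:** I re-gripped the pail once to centre it better, because it first stood about 5–8 mm off. The last estimates disagree slightly: the wrist camera gives about 5 mm off the mat's middle, the side camera about 0–3 mm and the top camera about 3 mm.
- **Contact force:** while setting the pail down under the chute, the wrist briefly read about 39 N, close to the 40 N pressing limit. It was the only high reading.

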